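# Put the varnished figures into the drying cabinet

## Robot

A 6-joint arm with a two-finger parallel gripper is mounted at the origin on a cart in front of the work surface, level with it; the furniture and walls round the work are solid. World frame = base frame: x ahead of the robot, y to its left, z up, the work surface at z = 0. Lengths are in mm, angles in rad, forces in N, time in s.
With the tool pointing down it reaches from about 300 to 850 mm from the base axis. Payload 5.4 kg.
Tool frame: the origin (TCP) lies on the centre line of the jaws, within the pads' length; the fingertips stand 19 mm ahead of it and the grasp point (between the pads) is the TCP; z points along the fingers, y is the line along which they close (so a half turn about z gives the same grasp; the last joint's range is limited). The gripper opens to 85 mm and grips with 20 to 120 N. Pads are 22 mm wide; open, the fingers measure 114 mm over their backs; the gripper's body (76 mm by 85 mm) begins 54 mm behind the grasp point. The pads swing forward as they close: fully open they stand 13 mm farther back than shut.
Start: joints at [0.965, 0.158, 1.597, -0, 1.386, -0.21], TCP at [221.697, 530.525, 250.299] pointing down, gripper open.
Joint ranges: [-2.91, 2.91], [-0.94, 2.29], [0.18, 2.7], [-1.29, 4.43], [0.17, 2.64], [-3, 3]. Speed limits (rad/s): [2.57, 2.57, 3.14, 3.14, 3.14, 3.14].

## Interface

Orientations are given as a unit quaternion [x, y, z, w].
In Python, from bench import * gives the robot as it stands.
- The arm moves only by the tool apply_moves, never from a script. Its argument "rows" is a list of rows, each a list of 7 numbers: the turn, a rotation vector about the tool's x, y, z in rad, then the shift along the tool's x, y, z in m, then the finger opening in m, from 0 to 0.0854. A call has 1 to 5 rows; each row shifts and turns the commanded pose from where the row before left it, along the tool's axes as they then stand; what a row does not reach is not made up. A row lasts 1/10 s, in which the tool goes at most 50 mm and 8.59 degrees, less where a joint would pass 70% of its speed; a pose out of reach is approached as far as the arm can. A call with a gripper value outside its range is refused whole. The fingers move at their own pace and stop on an object; the grip force is fixed at half the most. Time passes only in rows, so rows that do not move let the fingers close. It gives the time, the measured TCP pose, the force, the opening and the grip force at its end, in the units of the state.
- get_obs(): the state, without advancing time (a new reading comes with each control period).
- get_image(name): name is "side" or "top"; returns a dict with "frame" (480x640x3 uint8, red, green, blue), "vfov" (degrees; the focal length in pixels is half the picture's height over the tangent of half this angle, whatever the lens; pixels are square), "cx", "cy" (the principal point, pixels), "pose" (4x4, takes a point from camera to world coordinates). Camera axes: x right, y down, z forward; pixel columns grow to the right and rows downward; lengths in mm; the calibration is good to about 2 mm. A picture is of the moment at which its call begins. There is no depth.
- job_done(): hands the job in; it is judged then, once.
The state is a dict: "time_s": time; "joints": joint angles; "qd": joint speeds; "effort": joint torques, N m; "eef_pos": TCP position; "eef_rot": TCP orientation; "wrist_force": force on the tool from outside, world axes, zero at the start; "ft_torque": the same for the moment, N m; "grip_width": opening from 0.0 (shut) to 1.0 (fully open); "finger_force": force on a finger pad.
Only numpy, scipy, OpenCV 4.12 (cv2) and the standard library are available. Lean on these libraries where they do the work, as an engineer would, in place of code of your own. Each camera call takes 0.05 s, during which the arm holds its last target. There are 200 camera calls.

## Task

The figures on the mat have just been varnished: put all of them, upright on their painting handles, into the drying cabinet, holding them only by the wooden handles because the varnish is wet. The cabinet's left leaf is held by the turn button and laps over the right one, so free and open the left leaf, then open the right leaf too, both wide, before loading; afterwards shut both leaves fully and turn the button upright again. Finally see that the sign on the roof is turned half a turn, so that its drop looks out to the front instead of its tick, and do not knock over the rinse cup or the bottles.

Things in the scene. Friction and masses are not known exactly. Their poses are not given: they have to be found in the camera images.
- figure_0: Varnished figure on a turned wooden painting handle: 89 mm tall in all, 0.1 kg, standing on the mat (2 mm thick) left of the cabinet. Origin: centre of the handle's underside, z up; round, so yaw means nothing. Handle: foot 44 mm across, 8 mm high; straight waist 28 mm across from 18 to 46 mm height (grip here); top plate 33 mm across at 50 to 55 mm; the figure above it, to 89 mm.
- figure_1: Varnished figure on a turned wooden painting handle: 89 mm tall in all, 0.1 kg, standing on the mat (2 mm thick) left of the cabinet. Origin: centre of the handle's underside, z up; round, so yaw means nothing. Handle: foot 44 mm across, 8 mm high; straight waist 28 mm across from 18 to 46 mm height (grip here); top plate 33 mm across at 50 to 55 mm; the figure above it, to 89 mm.
- figure_2: Varnished figure on a turned wooden painting handle: 89 mm tall in all, 0.1 kg, standing on the mat (2 mm thick) left of the cabinet. Origin: centre of the handle's underside, z up; round, so yaw means nothing. Handle: foot 44 mm across, 8 mm high; straight waist 28 mm across from 18 to 46 mm height (grip here); top plate 33 mm across at 50 to 55 mm; the figure above it, to 89 mm.
- figure_0_mini: The wet figure itself (30 mm across, 34 mm tall), fixed on that painting handle: origin at its underside, 55 mm above the handle's origin.
- figure_1_mini: The wet figure itself (30 mm across, 34 mm tall), fixed on that painting handle: origin at its underside, 55 mm above the handle's origin.
- figure_2_mini: The wet figure itself (30 mm across, 34 mm tall), fixed on that painting handle: origin at its underside, 55 mm above the handle's origin.
- cabinet: Fixed plywood drying cabinet on the desk. Origin: middle of the lower edge of its front; x runs into it, y to its left as the robot sees it, z up. 354 mm wide, 105 mm deep, 240 mm high. Roof 16 mm thick (underside at 224 mm), inner side faces at y = +-165 mm. One compartment, no shelf. Two inset leaves; shut, they fill x = 0 to 12 mm, z = 14 to 222 mm.
- cabinet_in (a point): Middle of the compartment's floor: 55 mm behind the front, 12 mm above the desk. The 12 mm base board reaches from a sill 45 mm in front of the front plane, under the leaves, to the back wall at x = 99 mm; 330 mm wide inside. A vertical gripper does not fit under the roof: reach in with the tool tilted forward some 30 to 45 degrees.
- left_leaf (a joint): Opening angle of the left leaf (rad): 0 shut, grows as it swings out towards the robot, stop at 1.9. Aluminium frame with clear pane, 12 mm thick, 163 mm wide. The latched leaf: the turn button holds it, and an aluminium strip on its free edge (6 mm proud) laps 10 mm over the front of the right leaf, so it opens first and shuts last. Stays where it is left.
- left_leaf_hinge (a point): Point on the left leaf's upright hinge axis: on the cabinet's front plane at y = +165 mm, 197 mm above the desk.
- left_leaf_handle (a point): Grip point of the left leaf's handle, a dark upright round bar 11 mm across, from 149 to 221 mm height, its axis 35 mm in front of the leaf's face and 115 mm from the hinge along the leaf. This point: 197 mm above the desk, 43 mm below the roof's top.
- right_leaf (a joint): Opening angle of the right leaf (rad): 0 shut, grows as it swings out towards the robot, stop at 1.9. Same make as the left leaf, mirrored. It has no latch, but the left leaf's strip laps over its free edge and holds it in. Stays where it is left.
- right_leaf_hinge (a point): Point on the right leaf's upright hinge axis: on the cabinet's front plane at y = -165 mm, 197 mm above the desk.
- right_leaf_handle (a point): Grip point of the right leaf's handle: same bar, mirrored, 115 mm from the hinge, 35 mm in front of the face, 197 mm above the desk.
- button (a joint): Angle of the turn button (rad): about 0 upright, its lower half before the left leaf (latched); 1.57 level (stop): leaf free (clear from 1.4). As it grows, the upper end goes right (cabinet -y) and down, the lower end left and up. Stays where it is left; about 1.5 N near an end turns it.
- button_pivot (a point): Middle of the turn button: dark wooden bar 68 x 13 x 7 mm on a screw in the roof's front edge at cabinet y = +95 mm, 5 mm below the roof's top (235 mm above the desk). The bar lies 4 to 11 mm in front of the front plane. Upright, its upper end stands 29 mm above the roof.
- sign (a joint): Angle of the sign (rad): about 0 = the tick looks out to the front; 3.14 = the drop looks out. Stops at 0 and 3.14; grows counter-clockwise seen from above. Stays where it is left; 0.02 N m turns it.
- sign_top (a point): Top of the two-sided sign, on its upright pivot axis, 318 mm above the desk: wooden tile 72 mm wide, 62 mm tall, 8 mm thick, on a foot on the roof, 40 mm behind the front at cabinet y = -100 mm. Dark raised tick on one face, drop on the other. At angle 0 the tile is parallel to the cabinet's front.
- rinse_cup: Glass tumbler of brush water, 64 mm across, 85 mm tall, on the desk at the right. Origin: centre of its underside.
- ink_bottle: Round black bottle, 29 mm across, 70 mm tall, behind the figures. Origin: centre of its underside.
- cement: Square bottle with a green cap, 34 mm across, 59 mm tall, behind the figures. Origin: centre of its underside.

How it is judged:
By the outcome, as a careful person would: the job done as asked, in the order asked, and still so for the second after the job is handed in, with the robot touching nothing.
Of figure_0, figure_1, figure_2 only 1 to 3 are there at a start; the rules pass over those that are not, and their reading is None.
At some moment in a run one of figure_0, figure_1, figure_2 may be knocked a few centimetres aside while the robot is not near it.
It also fails if it takes over 210 s, if anything falls off the work surface, if the arm or the gripper's body presses on something with over 40 N, if the wrist force passes 120 N, or if a joint passes its speed limit or range.

## Working session

There is one attempt and no reset: what is moved stays moved. The work goes in short steps, Python scripts to look and compute and a tool call to move; the robot and the scene stay as the last step left them, time stands still between calls to the robot, and variables do not carry over. Pictures are saved under pics/ and viewed, at most 14 in all, crops included, and the job is handed in when it is done.

Besides the shell and the picture viewer there is one more tool, called after "Emit:" as name([rows], argument=value, ...), one row to a line, values as JSON. apply_moves: Moves the arm, as the interface text tells. Its arguments: {"type":"object","properties":{"rows":{"type":"array","items":{"type":"array","items":{"type":"number"}}}},"required":["rows"]}

```bash
ls; mkdir -p pics; python3 - <<'E'
from bench import *
import cv2
for n in("side","top"):
    d=get_image(n); cv2.imwrite(f"pics/{n}0.png",d["frame"][...,::-1]); print(n,d["vfov"],d["cx"],d["cy"],d["pose"])
print(get_obs())
E
```

```text
pics
side 51.52380861457359 316.41537994620546 242.30675441591626 [[-9.99012182e-01 -3.00608202e-02  3.27262345e-02  5.12351254e+02]
 [-4.12354831e-02  3.52638847e-01 -9.34850511e-01  1.22726424e+03]
 [ 1.65618315e-02 -9.35276532e-01 -3.53530076e-01  6.72271008e+02]
 [ 0.00000000e+00  0.00000000e+00  0.00000000e+00  1.00000000e+00]]
top 50.864080471527316 323.0453544565176 237.333633394737 [[ 1.41912916e-01 -9.55784743e-01  2.57558243e-01  1.77712603e+02]
 [-9.89876874e-01 -1.37582238e-01  3.48554550e-02  3.62205632e+00]
 [ 2.12112731e-03 -2.59897388e-01 -9.65633910e-01  1.65365182e+03]
 [ 0.00000000e+00  0.00000000e+00  0.00000000e+00  1.00000000e+00]]
{'time_s': 0.1, 'joints': array([ 9.64897266e-01,  1.59012728e-01,  1.59814602e+00, -4.17403846e-05,
        1.38618400e+00, -2.10102870e-01]), 'qd': array([ 0.00148216, -0.00168034, -0.0017424 , -0.00224696, -0.00159269,
       -0.00140684]), 'effort': array([-1.43337758e-03, -3.96989930e+01, -3.32339716e+01, -3.81854161e-04,
        4.17570001e-03, -8.19794707e-06]), 'eef_pos': array([221.41414025, 530.09279492, 249.38043157]), 'eef_rot': array([ 1.96605038e-01,  9.80482378e-01, -8.11356450e-04, -3.28367696e-04]), 'wrist_force': array([0.11274597, 0.56221224, 0.67425179]), 'ft_torque': array([-0.01819297, -0.05953683, -0.00250023]), 'finger_force': 0.0, 'grip_width': 0.9990717817981257}
```

View pics/side0.png

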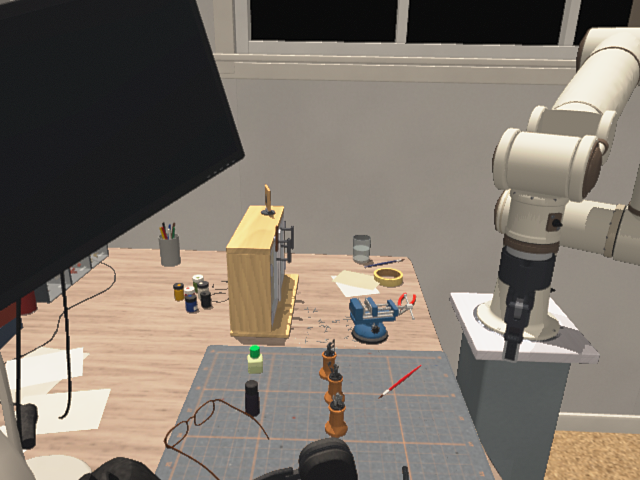

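View pics/top0.png

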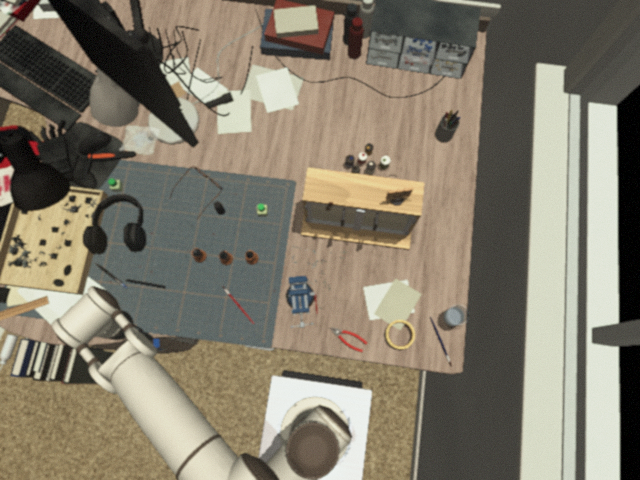

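```bash
cat > h.py <<'E'
from bench import *
import numpy as np, cv2, json, os
from scipy.spatial.transform import Rotation as R
from scipy.optimize import least_squares
def cam(n):
    d=get_image(n); d["f"]=d["frame"].shape[0]/2/np.tan(np.radians(d["vfov"])/2); return d
def proj(d,P):
    P=np.atleast_2d(P); T=np.linalg.inv(d["pose"]); q=P@T[:3,:3].T+T[:3,3]
    return np.c_[d["f"]*q[:,0]/q[:,2]+d["cx"],d["f"]*q[:,1]/q[:,2]+d["cy"]]
def back(d,u,v,z):
    r=d["pose"][:3,:3]@np.array([(u-d["cx"])/d["f"],(v-d["cy"])/d["f"],1]);o=d["pose"][:3,3]
    return o+r*(z-o[2])/r[2]
def crop(d,x,y,w,h,s,name):
    cv2.imwrite(name,cv2.resize(d["frame"][y:y+h,x:x+w,::-1],None,fx=s,fy=s,interpolation=cv2.INTER_CUBIC))
E
python3 - <<'E'
from h import *
d=cam("top"); crop(d,180,150,260,140,3,"pics/t1.png")
d=cam("side"); crop(d,220,180,200,145,4,"pics/s1.png")
E
```

```text
(no output)
```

View pics/t1.png

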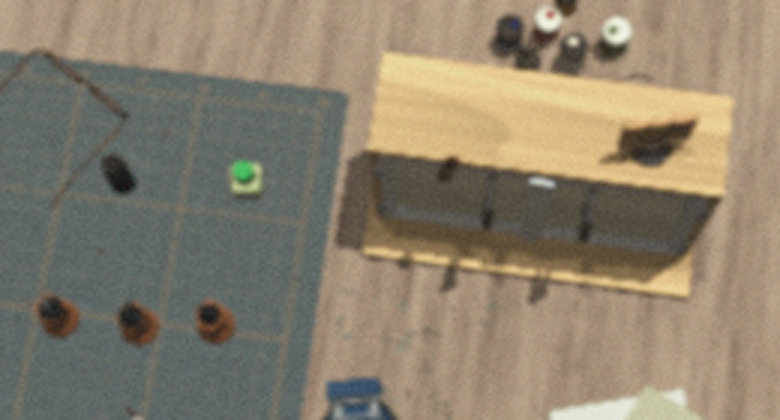

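View pics/s1.png

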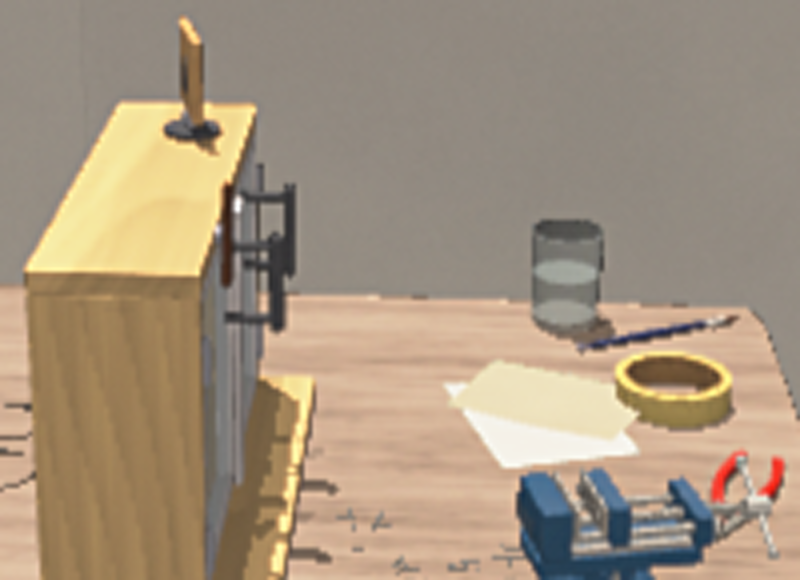

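```bash
python3 - <<'E'
from h import *
t=cam("top"); s=cam("side")
C=np.array([[105,177,240],[0,177,240],[105,-177,240],[0,-177,240.]])
pt=np.array([[307.7,168],[303.3,200.7],[424,182.7],[419.3,214]])
ps=np.array([[226.75,248.25],[270,248.75],[249.5,205.5],[284,206.25]])
def W(p,C):
    return C@R.from_euler('z',p[2]).as_matrix().T+[p[0],p[1],0]
def res(p): return np.r_[(proj(t,W(p,C))-pt).ravel(),(proj(s,W(p,C))-ps).ravel()]
def rt(p): return (proj(t,W(p,C))-pt).ravel()
def rs(p): return (proj(s,W(p,C))-ps).ravel()
for r in(res,rt,rs):
    q=least_squares(r,[600,-50,0.]); print(q.x,np.round(q.fun,1))
for u,v in[(195,252.3),(222.7,255),(249.3,254)]: print(back(t,u,v,88))
for u,v in[(337,431),(335,399),(328,374)]: print(back(s,u,v,2))
print('cement',back(t,261.5,210,59),'ink',back(t,219,207,70),'cup',back(t,453,316,50), 'vise', back(t,298,282,60))
crop(s,290,330,100,110,5,"pics/s2.png")
crop(t,380,170,60,50,8,"pics/t2.png")
E
```

```text
[ 6.61058821e+02 -4.36455896e+01  1.18278861e-02] [-1.1 -0.7 -1.6 -0.7 -0.1 -1.   1.8  1.  -0.1 -1.1  0.7 -0.5  0.2 -0.5
  0.1 -0.4]
[ 6.60244634e+02 -4.45617918e+01  1.33696409e-02] [-0.9 -0.3 -1.3 -0.3  0.1 -0.8  2.1  1.2]
[ 6.60918910e+02 -3.87206294e+01  1.19230066e-02] [-0.5 -0.4  0.5  0.3 -0.  -0.   0.   0.1]
[488.32990034 456.83039767  88.        ]
[492.21980079 367.83155544  88.        ]
[507.4805798  284.68860048  88.        ]
[493.38010336 466.98243536   2.        ]
[497.77940793 373.09362866   2.        ]
[514.01804483 287.45267791   2.        ]
cement [666.94855621 276.73185584  59.        ] ink [653.82697649 415.48624288  70.        ] cup [ 409.14841074 -381.45004893   50.        ] vise [445.15880063 119.35009645  60.        ]
```

View pics/s2.png

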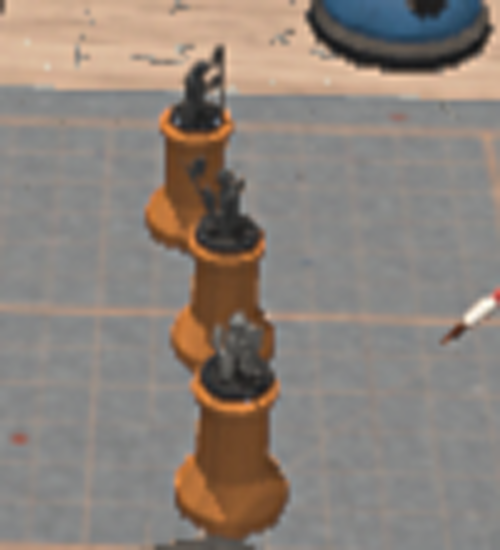

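```bash
python3 - <<'E'
from h import *
t=cam("top"); s=cam("side")
for u,v in[(337.2,405.6),(335.5,377),(329.3,353.6)]: print('plate',back(s,u,v,57).round(1))
print('foot edge near',back(s,336.4,437.4,2)-[0,22,0])
# roof mask
f=t["frame"]; hsv=cv2.cvtColor(f,cv2.COLOR_RGB2HSV)
a=f[150:260,290:440]; up=cv2.resize(a,None,fx=5,fy=5,interpolation=cv2.INTER_CUBIC)
C=np.array([[105,177,240],[0,177,240],[105,-177,240],[0,-177,240.],[-45,165,12],[-45,-165,12],[-45,177,12],[-45,-177,12]])
p=[660.9,-41,0.012]
P=C@R.from_euler('z',p[2]).as_matrix().T+[p[0],p[1],0]
for u,v in proj(t,P): cv2.circle(up,(int((u-290+.5)*5),int((v-150+.5)*5)),4,(255,0,0),1)
cv2.imwrite("pics/t3.png",up[...,::-1])
E
```

```text
plate [494.7 462.   57. ]
plate [498.4 373.8  57. ]
plate [512.5 289.7  57. ]
foot edge near [494.46002994 461.98974501   2.        ]
```

View pics/t3.png

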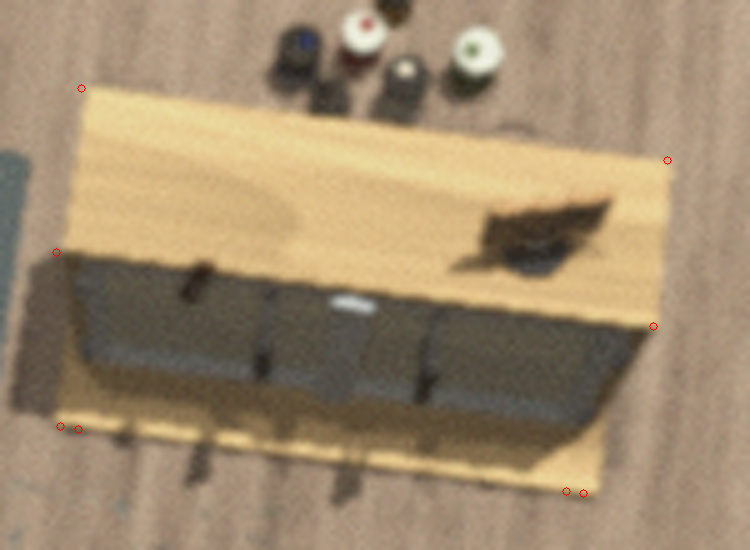

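```bash
cat >> h.py <<'E'
CAB=np.array([660.9,-42,0.012])
def c2w(p): return R.from_euler('z',CAB[2]).apply(p)+[CAB[0],CAB[1],0]
def w2c(p): return R.from_euler('z',-CAB[2]).apply(np.asarray(p)-[CAB[0],CAB[1],0])
def tool(ang,tilt=0):
    """tool down, tool y at world angle ang (deg) in the plane, then tilted forward: about tool y"""
    a=np.radians(ang); y=np.array([np.cos(a),np.sin(a),0]); z=np.array([0,0,-1.]); x=np.cross(y,z)
    return R.from_matrix(np.c_[x,y,z])*R.from_euler('y',-tilt,degrees=True)
def pose(o=None):
    o=o or get_obs(); return np.array(o["eef_pos"]),R.from_quat(o["eef_rot"])
def rows(p,r,P,Rt,n,g):
    """n equal rows from (p,r) to (P,Rt): straight line, turn spread evenly"""
    rv=(r.inv()*Rt).as_rotvec()/n; out=[]
    for k in range(n):
        s=r.inv().apply((P-p)/n)/1000; out.append([*rv.round(4),*s.round(4),g]); r=r*R.from_rotvec(rv)
    return out
def show(L):
    for i in range(0,len(L),5): print(json.dumps([[float(v) for v in q] for q in L[i:i+5]]))
def st():
    o=get_obs(); p,r=pose(o); print(round(o["time_s"],2),'pos',p.round(1),'cab',w2c(p).round(1),'rv y-axis',r.apply([0,1,0]).round(3),'z',r.apply([0,0,1]).round(3),'j',o["joints"].round(2),'F',np.round(o["wrist_force"],1),'grip',round(o["grip_width"],3),round(o["finger_force"],1))
E
python3 - <<'E'
from h import *
st(); p,r=pose()
T=tool(90.7); show(rows(p,r,p,T,3,0)); show(rows(p,T,c2w([-14,131,274]),T,12,0))
E
```

```text
0.4 pos [221.7 530.5 250.2] cab [-432.3  577.7  250.2] rv y-axis [ 0.386  0.923 -0.   ] z [-0. -0. -1.] j [ 0.96  0.16  1.6   0.    1.39 -0.21] F [-0.1 -0.1 -0.6] grip 0.997 0.0
[[-0.0001, -0.0, -0.136, 0.0, 0.0, 0.0, 0.0], [-0.0001, -0.0, -0.136, 0.0, 0.0, 0.0, 0.0], [-0.0001, -0.0, -0.136, 0.0, 0.0, 0.0, 0.0]]
[[0.0, 0.0, 0.0, -0.0349, -0.0372, -0.002, 0.0], [0.0, 0.0, 0.0, -0.0349, -0.0372, -0.002, 0.0], [0.0, 0.0, 0.0, -0.0349, -0.0372, -0.002, 0.0], [0.0, 0.0, 0.0, -0.0349, -0.0372, -0.002, 0.0], [0.0, 0.0, 0.0, -0.0349, -0.0372, -0.002, 0.0]]
[[0.0, 0.0, 0.0, -0.0349, -0.0372, -0.002, 0.0], [0.0, 0.0, 0.0, -0.0349, -0.0372, -0.002, 0.0], [0.0, 0.0, 0.0, -0.0349, -0.0372, -0.002, 0.0], [0.0, 0.0, 0.0, -0.0349, -0.0372, -0.002, 0.0], [0.0, 0.0, 0.0, -0.0349, -0.0372, -0.002, 0.0]]
[[0.0, 0.0, 0.0, -0.0349, -0.0372, -0.002, 0.0], [0.0, 0.0, 0.0, -0.0349, -0.0372, -0.002, 0.0]]
```

Emit:
apply_moves([
  [0,0,-0.136,0,0,0,0],
  [0,0,-0.136,0,0,0,0],
  [0,0,-0.136,0,0,-0.02,0],
  [0,0,0,-0.035,-0.037,-0.002,0],
  [0,0,0,-0.035,-0.037,-0.002,0],
])

```text
time_s: 0.9
eef_pos: [291.5, 458.7, 275.0]
eef_rot: [-0.008, 1.0, 0.001, 0.001]
wrist_force: [1.3, 0.2, -0.1]
grip_width: 0.144
finger_force: 0.0
```

Emit:
apply_moves([
  [0,0,0,-0.035,-0.037,0,0],
  [0,0,0,-0.035,-0.037,0,0],
  [0,0,0,-0.035,-0.037,0,0],
  [0,0,0,-0.035,-0.037,0,0],
  [0,0,0,-0.035,-0.037,0,0],
])

```text
time_s: 1.4
eef_pos: [466.4, 277.6, 274.4]
eef_rot: [-0.006, 1.0, 0.0, 0.0]
wrist_force: [0.9, 0.1, -0.1]
grip_width: 0.002
finger_force: 0.0
```

Emit:
apply_moves([
  [0,0,0,-0.035,-0.037,0,0],
  [0,0,0,-0.035,-0.037,0,0],
  [0,0,0,-0.03,-0.02,0,0],
  [0,0,0,-0.01,-0.01,0,0],
  [0,0,0,0,0,0,0],
])

```text
time_s: 1.9
eef_pos: [576.0, 176.7, 273.9]
eef_rot: [-0.005, 1.0, -0.0, -0.0]
wrist_force: [-1.0, 0.8, 0.3]
grip_width: 0.001
finger_force: 0.0
```

```bash
python3 - <<'E'
from h import *
st(); t=cam("top"); s=cam("side")
a=cv2.resize(t["frame"][140:260,270:430],None,fx=5,fy=5,interpolation=cv2.INTER_CUBIC)
b=cv2.resize(s["frame"][160:290,220:380],None,fx=5,fy=5,interpolation=cv2.INTER_CUBIC)
cv2.imwrite("pics/t4.png",a[...,::-1]);cv2.imwrite("pics/s4.png",b[:600,:,::-1])
p,r=pose()
for k in(19,32): q=r.apply([0,0,k])+p; print(proj(t,q),(proj(s,q)-[220,160])*5)
E
```

```text
1.9 pos [576.  176.7 273.9] cab [-82.3 219.7 273.9] rv y-axis [-0.01  1.   -0.  ] z [-0.001 -0.    -1.   ] j [ 0.1   0.21  1.49 -0.    1.44 -1.48] F [-1.   0.8  0.3] grip 0.001 0.0
[[281.51371178 223.57866068]] [[425.59418655 452.45398368]]
[[281.85563844 224.85886286]] [[425.37829531 478.94754829]]
```

View pics/s4.png

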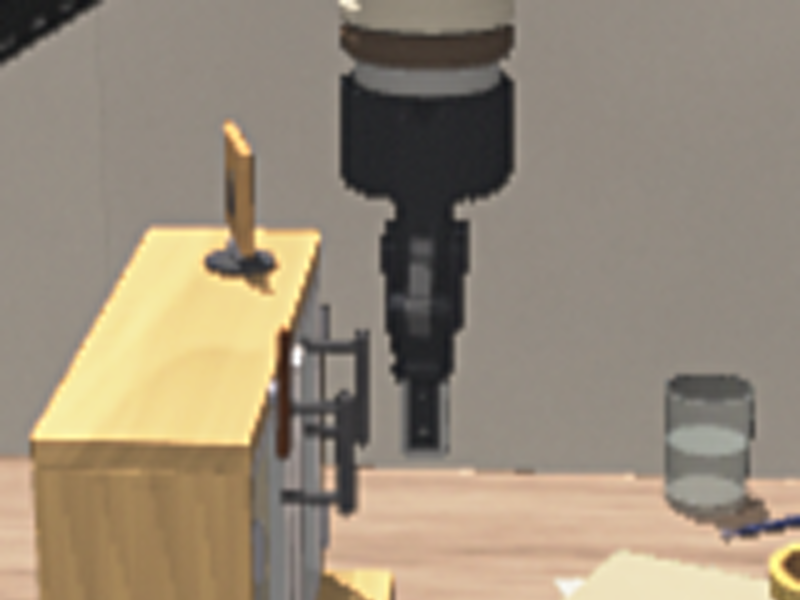

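```bash
python3 - <<'E'
from h import *
t=cam("top"); s=cam("side")
def tri(a,b):
    f=lambda P: np.r_[proj(t,P)[0]-a,proj(s,P)[0]-b]
    q=least_squares(f,[650,0,250]); return q.x.round(1),q.fun.round(1)
print('button top',tri((330.5,203.5),(277,226)), back(t,330.5,203.5,269), 'want',c2w([-7.5,95,269]))
print('sill',back(t,301.3,235,12),back(t,409.6,248.6,12))
def rr(p):
    C=np.array([[105,177,240],[0,177,240],[105,-177,240],[0,-177,240.]])
    f=C@R.from_euler('z',p[2]).as_matrix().T+[p[0],p[1],0]
    pt=np.array([[307.1,167.1],[302.7,200.1],[423.9,182.1],[420.7,214.9]])
    ps=np.array([[226.7,247.8],[269.6,248.6],[249.8,205.5],[283.9,206.3]])
    return np.r_[(proj(t,f)-pt).ravel(),(proj(s,f)-ps).ravel()]
q=least_squares(rr,[660,-40,0]);print(q.x,q.fun.round(1))
E
```

```text
button top (array([652.8,  46.7, 266.2]), array([ 0.1, -0.4,  0.4,  0.1])) [650.45809495  46.63997223 269.        ] want [652.26056735  52.90316224 269.        ]
sill [613.20046048 136.61944421  12.        ] [ 618.20401599 -229.62981953   12.        ]
[ 6.61493884e+02 -4.36960062e+01  8.79644899e-03] [-0.3 -0.1 -0.9 -0.4  0.1 -0.3  0.4  0.1 -0.4 -0.8  0.7 -0.4 -0.  -0.5
  0.3 -0.5]
```

View pics/t4.png

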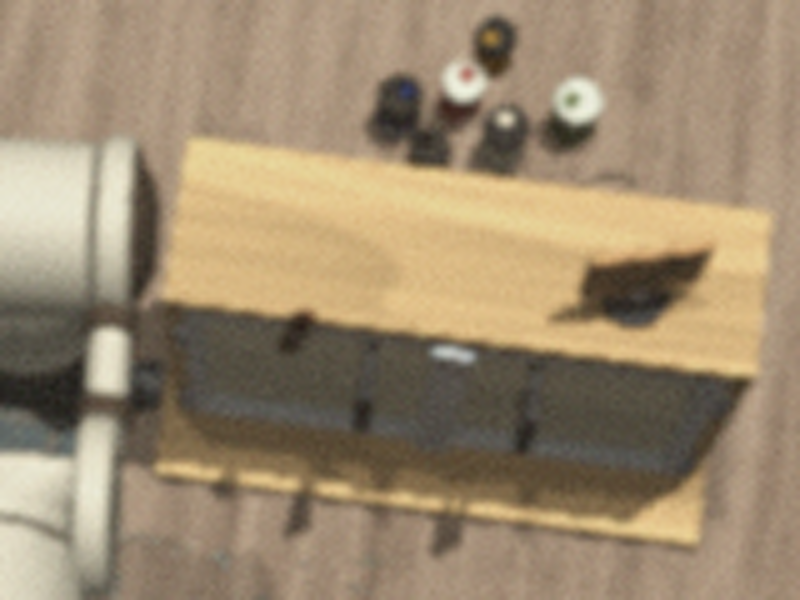

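Emit:
apply_moves([
  [0,0,0,-0.023,-0.03,0,0],
  [0,0,0,-0.023,-0.03,0,0],
  [0,0,0,-0.023,-0.03,0,0],
  [0,0,0,0,0,0,0],
  [0,0,0,0,0,0,0],
])

```text
time_s: 2.6
eef_pos: [644.8, 89.6, 274.2]
eef_rot: [-0.006, 1.0, 0.0, -0.0]
wrist_force: [-0.0, -0.1, 0.0]
grip_width: 0.002
finger_force: 0.0
```

```bash
sed -i 's/^CAB=.*/CAB=np.array([661.5,-44.5,0.010])/' h.py; python3 - <<'E'
from h import *
st()
E
```

```text
2.6 pos [644.8  89.6 274.2] cab [-15.3 134.2 274.2] rv y-axis [-0.012  1.     0.001] z [-0.001  0.001 -1.   ] j [-0.05  0.34  1.33  0.    1.47 -1.63] F [-0.  -0.1  0. ] grip 0.002 0.0
```

Emit:
apply_moves([
  [0,0,0,0,-0.02,0,0],
  [0,0,0,0,-0.015,0,0],
  [0,0,0,0,-0.01,0,0],
  [0,0,0,0,-0.006,0,0],
  [0,0,0,0,0,0,0],
])

```text
time_s: 3.1
eef_pos: [645.8, 37.4, 274.4]
eef_rot: [-0.006, 1.0, -0.0, 0.0]
wrist_force: [-0.5, 0.8, 0.1]
grip_width: 0.0
finger_force: 0.1
```

Emit:
apply_moves([
  [0,0,0,0,-0.003,0.004,0],
  [0,0,0,0,-0.003,0.004,0],
  [0,0,0,0,-0.003,0.003,0],
  [0,0,0,0,-0.003,0.0015,0],
  [0,0,0,0,0,0,0],
])

```text
time_s: 3.6
eef_pos: [645.8, 25.4, 261.0]
eef_rot: [-0.006, 1.0, -0.0, -0.001]
wrist_force: [-0.5, 0.7, 0.7]
grip_width: -0.002
finger_force: 0.0
```

```bash
python3 - <<'E'
from h import *
st()
s=cam("side"); crop(s,250,170,100,110,5,"pics/s5.png")
E
```

```text
3.6 pos [645.8  25.4 261. ] cab [-15.   70.1 261. ] rv y-axis [-0.012  1.    -0.   ] z [-0.001 -0.    -1.   ] j [-0.15  0.34  1.37 -0.    1.44 -1.73] F [-0.5  0.7  0.7] grip -0.002 0.0
```

View pics/s5.png

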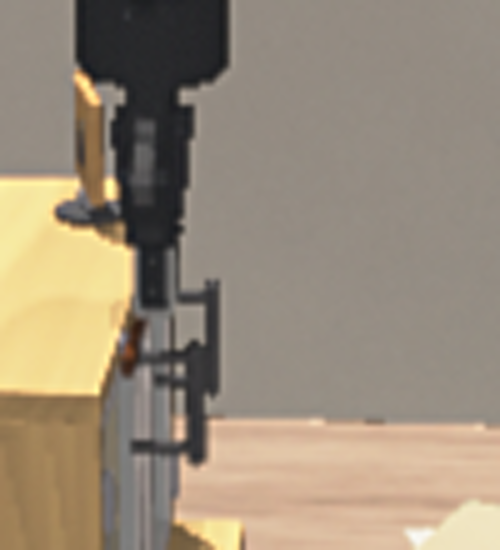

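```bash
python3 - <<'E'
from h import *
s=cam("side")
for th in (1.2,1.4,1.57):
    for k in(34,-34): print(th,((proj(s,c2w([-11,95-k*np.sin(th),235+k*np.cos(th)]))-[250,170])*5).round(0))
E
```

```text
1.2 [[149. 298.]]
1.2 [[137. 387.]]
1.4 [[149. 309.]]
1.4 [[136. 376.]]
1.57 [[150. 319.]]
1.57 [[136. 365.]]
```

Emit:
apply_moves([
  [0,0,0,0,0,0.001,0],
  [0,0,0,0,-0.004,0.0005,0],
  [0,0,0,0,-0.004,0,0],
  [0,0,0,0,0,0,0],
])

```text
time_s: 4.1
eef_pos: [646.3, 17.1, 260.5]
eef_rot: [-0.006, 1.0, -0.0, 0.0]
wrist_force: [-0.3, -1.0, 1.6]
grip_width: 0.003
finger_force: 0.8
```

Emit:
apply_moves([
  [0,0,0,0,0,0.002,0],
  [0,0,0,0,0,-0.02,0],
  [0,0,0,0.01,-0.006,-0.02,0.05],
  [0,0,0,0.0104,-0.006,0,0.05],
  [0,0,0,0,0,0,0.05],
])

```text
time_s: 4.6
eef_pos: [625.5, 4.9, 298.8]
eef_rot: [-0.006, 1.0, -0.0, 0.0]
wrist_force: [1.2, 0.6, -1.2]
grip_width: 0.505
finger_force: 0.0
```

Emit:
apply_moves([
  [0,0,0,0,0,0,0.05],
  [0,0,0,0,0,0.03,0.05],
  [0,0,0,0,0,0.03,0.05],
  [0,0,0,0,0,0.03,0.05],
  [0,0,0,0,0,0.005,0.05],
])

```text
time_s: 5.1
eef_pos: [623.2, 6.4, 197.6]
eef_rot: [-0.006, 1.0, 0.001, -0.005]
wrist_force: [-0.1, 0.8, -1.1]
grip_width: 0.585
finger_force: 0.0
```

```bash
python3 - <<'E'
from h import *
st()
s=cam("side"); crop(s,250,170,100,110,5,"pics/s6.png")
E
```

```text
5.1 pos [623.2   6.4 197.6] cab [-37.8  51.3 197.6] rv y-axis [-0.012  1.     0.002] z [-0.01   0.002 -1.   ] j [-0.18  0.33  1.5   0.    1.32 -1.77] F [-0.1  0.8 -1.1] grip 0.585 0.0
```

View pics/s6.png

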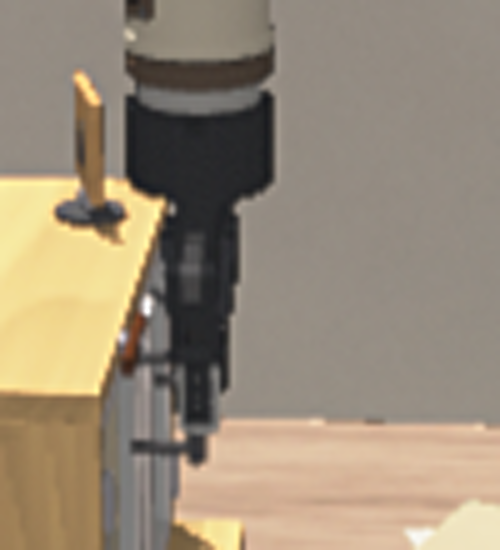

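Emit:
apply_moves([
  [0,0,0,0,0,0,0],
  [0,0,0,0,0,0,0],
  [0,0,0,0,0,0,0],
  [0,0,0.07,0.008,0.0025,0,0],
  [0,0,0.07,0.008,0.0028,0,0],
])

```text
time_s: 5.65
eef_pos: [611.3, 11.1, 205.6]
eef_rot: [0.065, 0.998, -0.0, 0.002]
wrist_force: [1.1, 0.5, 3.6]
grip_width: 0.106
finger_force: 58.9
```

Emit:
apply_moves([
  [0,0,0.14,0.0157,0.0061,0,0],
  [0,0,0.14,0.0157,0.0061,0,0],
  [0,0,0,0,0,0,0],
])

```text
time_s: 5.95
eef_pos: [581.9, 30.1, 205.5]
eef_rot: [0.203, 0.979, 0.0, 0.002]
wrist_force: [-0.2, -0.0, 4.5]
grip_width: 0.107
finger_force: 59.2
```

```bash
cat >> h.py <<'E'
def leaf(side=1):
    p,r=pose(); c=w2c(p)-[0,165*side,0]; y=r.apply([0,1,0])
    v0=np.arctan2(-115*side,-35); a=np.arctan2(c[1],c[0]); 
    print('rel',c.round(1),'rad',np.hypot(*c[:2]).round(1),'leaf angle',round(float(((v0-a)*side+np.pi)%(2*np.pi)-np.pi),3),'tool y ang',np.degrees(np.arctan2(y[1],y[0])-CAB[2]).round(1))
E
python3 - <<'E'
from h import *
st(); leaf()
E
```

```text
5.95 pos [581.9  30.1 205.5] cab [-78.8  75.4 205.5] rv y-axis [0.397 0.918 0.001] z [ 0.003 -0.    -1.   ] j [-0.16  0.21  1.63  0.    1.3  -1.32] F [-0.2 -0.   4.5] grip 0.107 59.2
rel [-78.8 -89.6 205.5] rad 119.3 leaf angle 0.426 tool y ang 66.0
```

Emit:
apply_moves([
  [0,0,0.14,0.0157,0.0061,0,0],
  [0,0,0.14,0.0157,0.0061,0,0],
  [0,0,0.14,0.0157,0.0061,0,0],
  [0,0,0.14,0.0157,0.0061,0,0],
  [0,0,0.14,0.0157,0.0061,0,0],
])

```text
time_s: 6.45
eef_pos: [542.5, 101.2, 205.5]
eef_rot: [0.528, 0.849, 0.001, 0.002]
wrist_force: [2.4, -0.4, 3.0]
grip_width: 0.104
finger_force: 59.5
```

Emit:
apply_moves([
  [0,0,0.14,0.0157,0.0061,0,0],
  [0,0,0.14,0.0157,0.0061,0,0],
  [0,0,0.14,0.0157,0.0061,0,0],
  [0,0,0.14,0.0157,0.0061,0,0],
  [0,0,0,0,0,0,0],
])

```text
time_s: 6.95
eef_pos: [551.0, 168.5, 205.5]
eef_rot: [0.74, 0.673, 0.002, 0.001]
wrist_force: [-1.4, -0.9, 7.8]
grip_width: 0.105
finger_force: 60.1
```

```bash
python3 - <<'E'
from h import *
st(); leaf()
E
```

```text
6.95 pos [551.  168.5 205.5] cab [-108.4  214.1  205.5] rv y-axis [ 0.996 -0.094  0.004] z [ 0.004  0.    -1.   ] j [ 0.09  0.2   1.65 -0.    1.3   0.18] F [-1.4 -0.9  7.8] grip 0.105 60.1
rel [-108.4   49.1  205.5] rad 118.9 leaf angle 1.7 tool y ang -6.0
```

Emit:
apply_moves([
  [0,0,0.12,0.0135,0.005,0,0],
  [0,0,0,0,0,0,0.04],
  [0,0,0,0,0,0,0.04],
  [0,0,0,0,0,-0.035,0.05],
  [0,0,0,0,0,-0.035,0.05],
])

```text
time_s: 7.45
eef_pos: [554.0, 179.3, 272.1]
eef_rot: [0.778, 0.628, -0.002, -0.001]
wrist_force: [1.1, 0.6, 0.5]
grip_width: 0.582
finger_force: 0.0
```

```bash
python3 - <<'E'
from h import *
st(); leaf(); p,r=pose()
P=c2w([-36,-50,0]); P[2]=p[2]; show(rows(p,r,P,tool(-89.4),12,.05))
E
```

```text
7.45 pos [554.  179.3 272.1] cab [-105.3  224.9  272.1] rv y-axis [ 0.977 -0.212 -0.005] z [-0.005 -0.001 -1.   ] j [ 0.11  0.17  1.54 -0.    1.44  0.32] F [1.1 0.6 0.5] grip 0.582 0.0
rel [-105.3   59.9  272.1] rad 121.1 leaf angle 1.793 tool y ang -12.8
[[-0.0002, 0.0004, 0.1122, -0.0211, 0.0107, -0.0, 0.05], [-0.0002, 0.0004, 0.1122, -0.0197, 0.013, -0.0, 0.05], [-0.0002, 0.0004, 0.1122, -0.0181, 0.0151, -0.0, 0.05], [-0.0002, 0.0004, 0.1122, -0.0163, 0.0171, -0.0, 0.05], [-0.0002, 0.0004, 0.1122, -0.0143, 0.0188, -0.0, 0.05]]
[[-0.0002, 0.0004, 0.1122, -0.0121, 0.0203, -0.0, 0.05], [-0.0002, 0.0004, 0.1122, -0.0098, 0.0215, -0.0, 0.05], [-0.0002, 0.0004, 0.1122, -0.0073, 0.0225, -0.0, 0.05], [-0.0002, 0.0004, 0.1122, -0.0048, 0.0231, -0.0, 0.05], [-0.0002, 0.0004, 0.1122, -0.0021, 0.0235, -0.0, 0.05]]
[[-0.0002, 0.0004, 0.1122, 0.0005, 0.0236, -0.0, 0.05], [-0.0002, 0.0004, 0.1122, 0.0032, 0.0234, -0.0, 0.05]]
```

Emit:
apply_moves([
  [0,0,0.112,-0.021,0.011,0,0.05],
  [0,0,0.112,-0.02,0.013,0,0.05],
  [0,0,0.112,-0.018,0.015,0,0.05],
  [0,0,0.112,-0.016,0.017,0,0.05],
  [0,0,0.112,-0.014,0.019,0,0.05],
])

```text
time_s: 7.95
eef_pos: [585.2, 64.7, 272.7]
eef_rot: [0.922, 0.386, -0.001, -0.0]
wrist_force: [-0.4, 0.3, -0.9]
grip_width: 0.588
finger_force: 0.0
```

Emit:
apply_moves([
  [0,0,0.112,-0.012,0.02,0,0.05],
  [0,0,0.112,-0.01,0.0215,0,0.05],
  [0,0,0.112,-0.007,0.0225,0,0.05],
  [0,0,0.112,-0.005,0.023,0,0.05],
  [0,0,0.112,-0.002,0.0235,0,0.05],
])

```text
time_s: 8.45
eef_pos: [614.7, -49.3, 272.6]
eef_rot: [0.993, 0.116, -0.001, -0.0]
wrist_force: [-0.5, 0.2, -0.1]
grip_width: 0.584
finger_force: 0.0
```

Emit:
apply_moves([
  [0,0,0.112,0.0005,0.0235,0,0.05],
  [0,0,0.112,0.003,0.0235,0,0.05],
  [0,0,0,0,0,0,0.05],
  [0,0,0,0,0,0,0.05],
])

```text
time_s: 8.85
eef_pos: [626.4, -93.8, 272.6]
eef_rot: [1.0, 0.006, -0.001, -0.0]
wrist_force: [-0.1, -0.4, -0.6]
grip_width: 0.585
finger_force: 0.0
```

```bash
python3 - <<'E'
from h import *
st(); leaf(-1)
t=cam("top"); crop(t,270,130,160,120,5,"pics/t7.png")
E
```

```text
8.85 pos [626.4 -93.8 272.6] cab [-35.5 -49.  272.6] rv y-axis [ 0.012 -1.    -0.001] z [-0.001  0.001 -1.   ] j [-0.34  0.3   1.39  0.    1.46  1.22] F [-0.1 -0.4 -0.6] grip 0.585 0.0
rel [-35.5 116.  272.6] rad 121.3 leaf angle 0.002 tool y ang -89.9
```

View pics/t7.png

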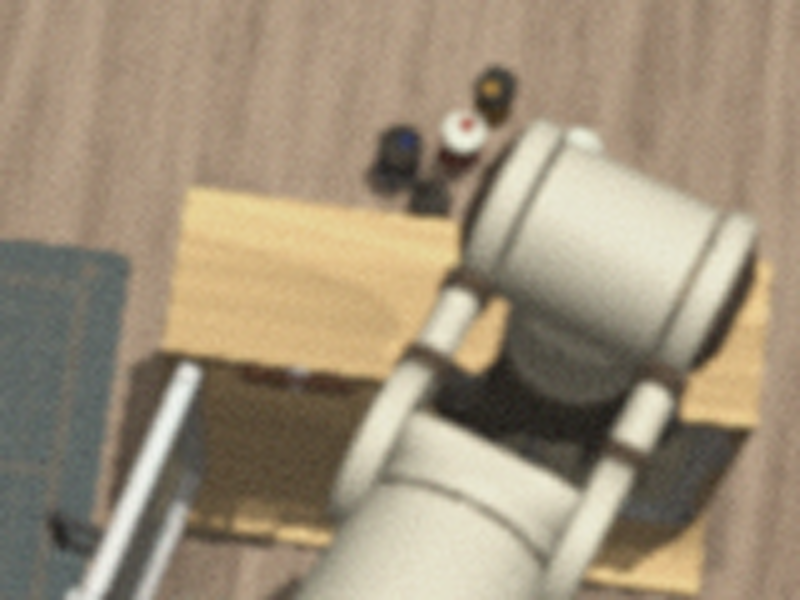

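Emit:
apply_moves([
  [0,0,0,0,0.001,0.03,0.05],
  [0,0,0,0,0,0.03,0.05],
  [0,0,0,0,0,0.007,0.05],
  [0,0,0,0,0,0,0],
  [0,0,0,0,0,0,0],
])

```text
time_s: 9.4
eef_pos: [627.8, -94.1, 207.9]
eef_rot: [1.0, 0.006, 0.001, 0.0]
wrist_force: [-0.6, -0.5, -0.4]
grip_width: 0.254
finger_force: 0.0
```

Emit:
apply_moves([
  [0,0,0,0,0,0,0],
  [0,0,-0.07,-0.008,0.0025,0,0],
  [0,0,-0.07,-0.008,0.0028,0,0],
  [0,0,-0.14,-0.0157,0.0061,0,0],
  [0,0,0,0,0,0,0],
])

```text
time_s: 9.9
eef_pos: [596.9, -109.4, 208.6]
eef_rot: [0.989, 0.145, 0.001, 0.001]
wrist_force: [0.2, 1.7, 3.7]
grip_width: 0.107
finger_force: 59.1
```

```bash
python3 - <<'E'
from h import *
st(); leaf(-1)
E
```

```text
9.9 pos [ 596.9 -109.4  208.6] cab [-65.2 -64.2 208.6] rv y-axis [ 0.286 -0.958  0.002] z [ 0.003 -0.001 -1.   ] j [-0.38  0.27  1.55  0.    1.32  0.9 ] F [0.2 1.7 3.7] grip 0.107 59.1
rel [-65.2 100.8 208.6] rad 120.0 leaf angle 0.279 tool y ang -74.0
```

Emit:
apply_moves([
  [0,0,-0.14,-0.0157,0.0061,0,0],
  [0,0,-0.14,-0.0157,0.0061,0,0],
  [0,0,-0.14,-0.0157,0.0061,0,0],
  [0,0,-0.14,-0.0157,0.0061,0,0],
  [0,0,-0.14,-0.0157,0.0061,0,0],
])

```text
time_s: 10.4
eef_pos: [548.0, -175.3, 208.6]
eef_rot: [0.879, 0.476, 0.0, -0.0]
wrist_force: [-4.6, 2.0, 7.9]
grip_width: 0.105
finger_force: 59.6
```

Emit:
apply_moves([
  [0,0,-0.14,-0.0157,0.0061,0,0],
  [0,0,-0.14,-0.0157,0.0061,0,0],
  [0,0,-0.14,-0.0157,0.0061,0,0],
  [0,0,-0.14,-0.0157,0.0061,0,0],
  [0,0,0,0,0,0,0],
])

```text
time_s: 10.9
eef_pos: [548.3, -244.7, 208.6]
eef_rot: [0.715, 0.699, -0.001, 0.001]
wrist_force: [-7.1, -1.0, 8.5]
grip_width: 0.103
finger_force: 59.9
```

```bash
python3 - <<'E'
from h import *
st(); leaf(-1)
E
```

```text
10.9 pos [ 548.3 -244.7  208.6] cab [-115.1 -199.1  208.6] rv y-axis [ 1.    -0.022  0.001] z [ 0.    -0.003 -1.   ] j [-0.62  0.25  1.57 -0.    1.32 -0.6 ] F [-7.1 -1.   8.5] grip 0.103 59.9
rel [-115.1  -34.1  208.6] rad 120.1 leaf angle 1.563 tool y ang -1.9
```

Emit:
apply_moves([
  [0,0,-0.13,-0.0146,0.0057,0,0],
  [0,0,-0.13,-0.0146,0.0057,0,0],
  [0,0,0,0,0,0,0],
  [0,0,0,0,0,0,0.04],
  [0,0,0,0,0,0,0.04],
])

```text
time_s: 11.4
eef_pos: [561.3, -270.3, 206.6]
eef_rot: [0.619, 0.786, 0.0, 0.0]
wrist_force: [0.4, 0.3, -0.7]
grip_width: 0.438
finger_force: 0.0
```

Emit:
apply_moves([
  [0,0,0,0,0,-0.04,0.05],
  [0,0,0,0,0,-0.04,0.05],
  [0,0,0,0,0,-0.02,0.05],
  [0,0,0,0,0,0,0.05],
])

```text
time_s: 11.8
eef_pos: [562.5, -271.0, 310.9]
eef_rot: [0.618, 0.786, 0.0, 0.004]
wrist_force: [-0.6, 0.4, 1.0]
grip_width: 0.585
finger_force: 0.0
```

```bash
python3 - <<'E'
from h import *
st(); leaf(-1); p,r=pose()
s=cam("side"); crop(s,220,180,180,270,2.2,"pics/s8.png")
print(r.as_quat())
for tilt in(0,45):
  for a in(90.6,): print((r.inv()*tool(a,tilt)).as_rotvec())
E
```

```text
11.8 pos [ 562.5 -271.   310.9] cab [-101.3 -225.5  310.9] rv y-axis [0.972 0.236 0.006] z [ 0.007 -0.005 -1.   ] j [-0.64  0.25  1.38  0.    1.51 -0.88] F [-0.6  0.4  1. ] grip 0.585 0.0
rel [-101.3  -60.5  310.9] rad 118.0 leaf angle 1.814 tool y ang 13.1
[6.18039293e-01 7.86136178e-01 3.37077381e-04 4.15074739e-03]
[ 6.80693671e-04  8.96351155e-03 -1.34296971e+00]
[-0.52464645 -0.65254252 -1.26842661]
```

View pics/s8.png

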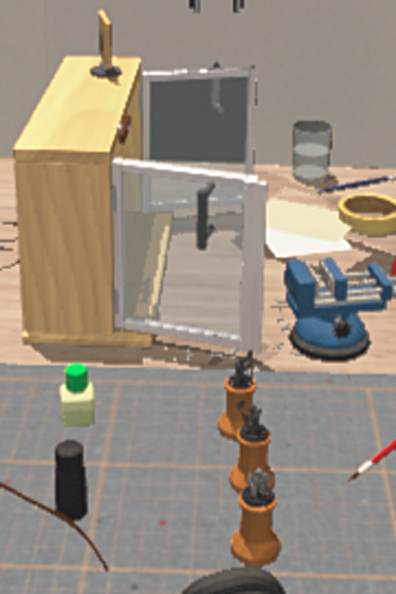

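```bash
python3 - <<'E'
from h import *
p,r=pose(); o=get_obs(); print(o["joints"].round(4).tolist(),p.round(2).tolist())
L=rows(p,r,np.array([430,290,290.]),tool(90),15,.05); show([[round(v,3) for v in q] for q in L])
t=cam("top"); f=cv2.cvtColor(t["frame"],cv2.COLOR_RGB2HSV)
m=((f[...,0]<16)&(f[...,1]>120)&(f[...,2]>60)).astype(np.uint8); m[:,:180]=0;m[:,262:]=0;m[:240]=0;m[270:]=0
n,l,sx,c=cv2.connectedComponentsWithStats(m)
for i in range(1,n):
    if sx[i,4]>8: print(sx[i],c[i],back(t,*c[i],30).round(1))
s=cam("side"); f=cv2.cvtColor(s["frame"],cv2.COLOR_RGB2HSV)
m=((f[...,0]<16)&(f[...,1]>150)&(f[...,2]>60)).astype(np.uint8); m[:,:300]=0;m[:,370:]=0;m[:340]=0
n,l,sx,c=cv2.connectedComponentsWithStats(m)
print([ (a.tolist(),b.round(1)) for a,b in zip(sx[1:],c[1:]) if a[4]>15])
E
```

```text
[-0.6425, 0.2492, 1.3793, 0.0004, 1.5095, -0.8811] [561.58, -270.43, 307.85]
[[0.0, 0.0, -0.089, 0.038, 0.0, 0.001, 0.05], [0.0, 0.0, -0.089, 0.038, 0.004, 0.001, 0.05], [0.0, 0.0, -0.089, 0.038, 0.007, 0.001, 0.05], [0.0, 0.0, -0.089, 0.037, 0.01, 0.001, 0.05], [0.0, 0.0, -0.089, 0.036, 0.014, 0.001, 0.05]]
[[0.0, 0.0, -0.089, 0.034, 0.017, 0.001, 0.05], [0.0, 0.0, -0.089, 0.033, 0.02, 0.001, 0.05], [0.0, 0.0, -0.089, 0.031, 0.023, 0.001, 0.05], [0.0, 0.0, -0.089, 0.029, 0.025, 0.001, 0.05], [0.0, 0.0, -0.089, 0.026, 0.028, 0.001, 0.05]]
[[0.0, 0.0, -0.089, 0.024, 0.03, 0.001, 0.05], [0.0, 0.0, -0.089, 0.021, 0.032, 0.001, 0.05], [0.0, 0.0, -0.089, 0.018, 0.034, 0.001, 0.05], [0.0, 0.0, -0.089, 0.015, 0.035, 0.001, 0.05], [0.0, 0.0, -0.089, 0.012, 0.036, 0.001, 0.05]]
[199 251   7  11  39] [202.35897436 256.        ] [491. 447.  30.]
[246 253  12  11  63] [252.49206349 258.28571429] [506.9 282.1  30. ]
[226 254   6  10  37] [228.94594595 258.83783784] [494.1 358.5  30. ]
[([319, 352, 28, 85, 868], array([332.7, 401.2]))]
```

Emit:
apply_moves([
  [0,0,-0.089,0.038,0,0.001,0.05],
  [0,0,-0.089,0.038,0.004,0.001,0.05],
  [0,0,-0.089,0.038,0.007,0.001,0.05],
  [0,0,-0.089,0.037,0.01,0.001,0.05],
  [0,0,-0.089,0.036,0.014,0.001,0.05],
])

```text
time_s: 12.45
eef_pos: [515.0, -82.0, 298.7]
eef_rot: [0.428, 0.904, 0.0, -0.002]
wrist_force: [0.1, 0.5, 1.0]
grip_width: 0.585
finger_force: 0.0
```

Emit:
apply_moves([
  [0,0,-0.089,0.034,0.017,0.001,0.05],
  [0,0,-0.089,0.033,0.02,0.001,0.05],
  [0,0,-0.089,0.031,0.023,0.001,0.05],
  [0,0,-0.089,0.029,0.025,0.001,0.05],
  [0,0,-0.089,0.026,0.028,0.001,0.05],
])

```text
time_s: 12.95
eef_pos: [471.9, 104.5, 293.9]
eef_rot: [0.218, 0.976, -0.0, -0.002]
wrist_force: [0.7, 0.3, -0.6]
grip_width: 0.585
finger_force: 0.0
```

Emit:
apply_moves([
  [0,0,-0.089,0.024,0.03,0.001,0.05],
  [0,0,-0.089,0.021,0.032,0.001,0.05],
  [0,0,-0.089,0.018,0.034,0.001,0.05],
  [0,0,-0.089,0.015,0.035,0.001,0.05],
  [0,0,-0.089,0.012,0.036,0.001,0.05],
])

```text
time_s: 13.45
eef_pos: [428.3, 290.4, 288.9]
eef_rot: [-0.003, 1.0, -0.001, -0.002]
wrist_force: [0.9, -0.0, -0.2]
grip_width: 0.583
finger_force: 0.0
```

Emit:
apply_moves([
  [0,-0.14,0,0,0,0,0.05],
  [0,-0.14,0,0,0,0,0.05],
  [0,-0.14,0,0,0,0,0.05],
  [0,-0.14,0,0,0,0,0.05],
  [0,0,0,0,0,0,0.05],
])

```text
time_s: 13.95
eef_pos: [425.4, 288.5, 285.1]
eef_rot: [-0.003, 0.962, -0.001, 0.273]
wrist_force: [-0.7, -0.4, -0.6]
grip_width: 0.586
finger_force: 0.0
```

```bash
python3 - <<'E'
from h import *
st();o=get_obs(); print(o["joints"].round(4).tolist(),pose(o)[0].round(2).tolist(),pose(o)[1].as_quat())
E
```

```text
13.95 pos [425.4 288.5 285.1] cab [-232.7  335.3  285.1] rv y-axis [-0.006  1.    -0.004] z [ 0.524 -0.    -0.851] j [ 0.5  -0.33  2.07 -0.32  0.93 -0.94] F [-0.7 -0.4 -0.6] grip 0.586 0.0
[0.5037, -0.3254, 2.0655, -0.3211, 0.9322, -0.9434] [425.42, 288.47, 285.12] [-0.00335155  0.96213536 -0.00112167  0.27254919]
```

```bash
cat > kin.py <<'E'
from h import *
D=[([.96490,.15901,1.59815,0,1.38618,-.2101],[221.4,530.1,249.4]),([.10,.21,1.49,0,1.44,-1.48],[576,176.7,273.9]),([-.05,.34,1.33,0,1.47,-1.63],[644.8,89.6,274.2]),
([-.18,.33,1.5,0,1.32,-1.77],[623.2,6.4,197.6]),([-.16,.21,1.63,0,1.3,-1.32],[581.9,30.1,205.5]),([.09,.2,1.65,0,1.3,.18],[551,168.5,205.5]),([-.34,.3,1.39,0,1.46,1.22],[626.4,-93.8,272.6]),
([-.62,.25,1.57,0,1.32,-.6],[548.3,-244.7,208.6]),([-.6425,.2492,1.3793,0,1.5095,-.8811],[561.58,-270.43,307.85]),([0.5037,-0.3254,2.0655,-0.3211,0.9322,-0.9434],[425.42,288.47,285.12])]
def fk(j,k):
    d,h,a1,a2,a3,e,L=k; E=R.from_euler
    r1=E('z',j[0]); r2=r1*E('y',j[1]); r3=r2*E('y',j[2]); r6=r3*E('z',j[3])*E('y',j[4])*E('z',j[5])
    p=r1.apply([a1,d,h])+r2.apply([0,0,a2])+r3.apply([e,0,a3])+r6.apply([0,0,L])
    return p,r6*E('z',np.pi/2)
def fit():
    f=lambda k:np.concatenate([(fk(j,k)[0]-p)*(3 if j[2]!=round(j[2],2) else 1) for j,p in D])
    q=least_squares(f,[120,300,0,400,350,0,250]); return q
K=fit().x
LO=np.array([-2.91,-.94,.18,-1.29,.17,-3]);HI=np.array([2.91,2.29,2.7,4.43,2.64,3])
def ik(P,Rt,seed):
    def f(j):
        p,r=fk(j,K); return np.r_[(p-P)/100,(r.inv()*Rt).as_rotvec()*3]
    q=least_squares(f,seed,bounds=(LO,HI)); return q.x, np.abs(q.fun).max()
E
python3 - <<'E'
from kin import *
q=fit(); print(q.x.round(1),q.fun.round(1).tolist())
j,p=D[-1]; print(fk(j,K)[1].as_quat())
for nm,P,a in[('f0',[494.7,462,33],90),('f1',[498.4,373.8,33],90),('f2',[512.5,289.7,33],90),('c+',c2w([55,90,43]),90.6),('c0',c2w([55,0,43]),90.6),('c-',c2w([55,-90,43]),90.6)]:
  for tl in(35,45,55):
    T=tool(a,tl); x,e=ik(np.array(P)-8*T.apply([0,0,1]),T,[.3,-.2,2,-.3,.8,-1]); print(nm,tl,x.round(2),round(e,3))
E
```

```text
[119.9 291.8   4.  386.3 514.4  42.9 286.2] [0.8, 1.1, 0.6, -1.3, 1.5, 0.8, 1.4, -1.9, 2.0, 1.4, 1.8, 0.2, -0.5, -2.5, -0.2, -3.0, 1.3, -4.2, -0.5, -0.4, -1.7, -0.1, 0.6, 2.9, -0.7, 0.1, -0.9, -0.1, 0.1, 0.4]
[-0.00337198  0.96213657 -0.00111803  0.27254467]
f0 35 [ 0.74  0.48  1.78 -0.82  0.56 -0.19] 0.0
f0 45 [ 0.79  0.5   1.84 -1.26  0.56  0.26] 0.0
f0 55 [ 0.84  0.54  1.79 -1.29  0.66  0.32] 0.354
f1 35 [ 0.61  0.35  1.97 -0.86  0.44 -0.25] 0.0
f1 45 [ 0.65  0.36  2.01 -1.29  0.46  0.2 ] 0.107
f1 55 [ 0.7   0.37  1.98 -1.29  0.55  0.23] 0.515
f2 35 [ 0.43  0.25  2.11 -0.84  0.33 -0.4 ] 0.0
f2 45 [ 0.46  0.24  2.15 -1.29  0.32  0.07] 0.196
f2 55 [ 0.49  0.22  2.14 -1.29  0.37  0.08] 0.628
c+ 35 [-0.14  0.43  1.83  0.3   0.29 -1.98] 0.0
c+ 45 [-0.18  0.41  1.93  1.3   0.17 -3.  ] 0.105
c+ 55 [-0.17  0.39  1.93  1.32  0.17 -3.  ] 0.5
c0 35 [-0.3   0.43  1.83  0.55  0.35 -2.35] 0.0
c0 45 [-0.32  0.42  1.91  1.2   0.23 -3.  ] 0.095
c0 55 [-0.3   0.4   1.91  1.24  0.2  -3.  ] 0.529
c- 35 [-0.46  0.46  1.78  0.67  0.43 -2.59] 0.0
c- 45 [-0.47  0.45  1.85  1.1   0.35 -3.  ] 0.151
c- 55 [-0.46  0.43  1.86  1.15  0.32 -3.  ] 0.577
```

```bash
cat >> kin.py <<'E'
def inplane(G,tl,o,seed=None,off=0):
    """grip point G, heading = arm plane + off deg; TCP o mm behind G"""
    psi=np.arctan2(G[1],G[0])-.2
    for _ in range(6):
        T=tool(90+np.degrees(psi)+off,tl); P=np.array(G)-o*T.apply([0,0,1])
        x,e=ik(P,T,np.clip([psi,.4,1.9,0.,.4,-1.57],LO+.01,HI-.01)); psi=x[0]
    return P,T,x,e
E
python3 - <<'E'
from kin import *
for nm,G in[('f0',[494.7,462,29]),('f1',[498.4,373.8,29]),('f2',[512.5,289.7,29]),('c+',c2w([55,100,38])),('c0',c2w([55,20,38])),('c-',c2w([55,-60,38]))]:
  for off in (0,20,-20):
   for tl in(36,40,44):
    P,T,x,e=inplane(G,tl,14,off=off); print(nm,off,tl,x.round(2),round(e,3))
E
```

```text
f0 0 36 [ 0.57  0.36  1.95  0.    0.2  -1.57] 0.0
f0 0 40 [ 0.57  0.35  1.97  0.02  0.17 -1.59] 0.138
f0 0 44 [ 0.49  0.34  2.03  1.31  0.17 -3.  ] 0.172
f0 20 36 [ 0.48  0.36  1.96  0.75  0.3  -2.58] 0.0
f0 20 40 [ 0.47  0.35  2.01  1.1   0.25 -2.93] 0.0
f0 20 44 [ 0.48  0.34  2.01  1.18  0.24 -3.  ] 0.148
f0 -20 36 [ 0.66  0.4   1.9  -0.71  0.31 -0.6 ] 0.0
f0 -20 40 [ 0.67  0.4   1.94 -1.04  0.26 -0.28] 0.0
f0 -20 44 [ 0.68  0.4   1.96 -1.29  0.24 -0.03] 0.074
f1 0 36 [ 0.45  0.25  2.1  -0.    0.17 -1.57] 0.02
f1 0 40 [ 0.43  0.23  2.11  0.21  0.17 -1.81] 0.189
f1 0 44 [ 0.36  0.22  2.17  1.3   0.17 -3.  ] 0.152
f1 20 36 [ 0.35  0.25  2.11  0.84  0.27 -2.68] 0.0
f1 20 40 [ 0.34  0.24  2.15  1.17  0.24 -3.  ] 0.031
f1 20 44 [ 0.35  0.23  2.15  1.18  0.23 -3.  ] 0.201
f1 -20 36 [ 0.55  0.29  2.05 -0.8   0.28 -0.5 ] 0.0
f1 -20 40 [ 0.56  0.29  2.09 -1.18  0.24 -0.13] 0.0
f1 -20 44 [ 0.56  0.29  2.1  -1.29  0.24 -0.03] 0.137
f2 0 36 [ 0.31  0.18  2.18 -0.    0.17 -1.57] 0.048
f2 0 40 [ 0.37  0.18  2.18 -0.63  0.17 -0.87] 0.153
f2 0 44 [ 0.22  0.14  2.26  1.3   0.17 -3.  ] 0.176
f2 20 3
[... 1002 characters left out ...]
.9   0.94  0.28 -2.76] 0.0
c0 20 44 [-0.3   0.41  1.92  1.18  0.25 -3.  ] 0.069
c0 -20 36 [-0.12  0.46  1.79 -0.62  0.35 -0.69] 0.0
c0 -20 40 [-0.11  0.46  1.83 -0.89  0.29 -0.43] 0.0
c0 -20 44 [-0.1   0.46  1.87 -1.27  0.25 -0.06] 0.0
c- 0 36 [-0.31  0.44  1.82  0.    0.25 -1.57] 0.0
c- 0 40 [-0.31  0.43  1.86 -0.    0.17 -1.57] 0.043
c- 0 44 [-0.35  0.42  1.88  0.6   0.17 -2.23] 0.174
c- 20 36 [-0.4   0.44  1.83  0.64  0.34 -2.47] 0.0
c- 20 40 [-0.4   0.43  1.87  0.92  0.28 -2.74] 0.0
c- 20 44 [-0.41  0.42  1.9   1.18  0.25 -3.  ] 0.058
c- -20 36 [-0.23  0.48  1.77 -0.61  0.36 -0.71] 0.0
c- -20 40 [-0.22  0.47  1.81 -0.87  0.29 -0.45] 0.0
c- -20 44 [-0.21  0.47  1.85 -1.24  0.25 -0.09] 0.0
```

```bash
cat >> kin.py <<'E'
T36=tool(90,36); Z=T36.apply([0,0,1])
def go(P,n,g,T=T36,start=None):
    p,r=start or pose(); L=rows(p,r,np.array(P),T,n,g); show([[round(v,3) for v in q[:3]]+[round(v,4) for v in q[3:]] for q in L]); return np.array(P),T
E
python3 - <<'E'
from kin import *
G=np.array([512.5,289.7,2+23]); A=G-16*Z
s=go(A-90*Z,5,.05); go(A,3,.05,start=s)
E
```

```text
[[-0.0, -0.015, 0.001, 0.0141, 0.0004, 0.0323, 0.05], [-0.0, -0.015, 0.001, 0.0146, 0.0003, 0.0321, 0.05], [-0.0, -0.015, 0.001, 0.015, 0.0003, 0.0318, 0.05], [-0.0, -0.015, 0.001, 0.0155, 0.0003, 0.0316, 0.05], [-0.0, -0.015, 0.001, 0.016, 0.0003, 0.0314, 0.05]]
[[0.0, 0.0, 0.0, -0.0, 0.0, 0.03, 0.05], [0.0, 0.0, 0.0, -0.0, 0.0, 0.03, 0.05], [0.0, 0.0, 0.0, -0.0, 0.0, 0.03, 0.05]]
```

Emit:
apply_moves([
  [0,-0.015,0,0.0141,0.0003,0.0323,0.05],
  [0,-0.015,0,0.0146,0.0003,0.0321,0.05],
  [0,-0.015,0,0.015,0.0003,0.0318,0.05],
  [0,-0.015,0,0.0155,0.0003,0.0316,0.05],
  [0,-0.015,0,0.016,0.0003,0.0314,0.05],
])

```text
time_s: 14.45
eef_pos: [456.8, 290.0, 115.2]
eef_rot: [-0.0, 0.95, -0.0, 0.311]
wrist_force: [1.1, -0.2, -0.2]
grip_width: 0.586
finger_force: 0.0
```

Emit:
apply_moves([
  [0,0,0,0,0,0,0.05],
  [0,0,0,0,0,0,0.05],
])

```text
time_s: 14.65
eef_pos: [456.4, 290.2, 116.7]
eef_rot: [-0.001, 0.95, -0.0, 0.311]
wrist_force: [-0.4, 0.3, 0.9]
grip_width: 0.591
finger_force: 0.0
```

```bash
python3 - <<'E'
from kin import *
st()
G=np.array([512.5,289.7,2+23]); A=G-16*Z
go(A,3,.05)
t=cam("top"); f=cv2.cvtColor(t["frame"],cv2.COLOR_RGB2HSV)
m=((f[...,0]<16)&(f[...,1]>120)&(f[...,2]>60)).astype(np.uint8); m[:,:180]=0;m[:,262:]=0;m[:240]=0;m[270:]=0
n,l,sx,c=cv2.connectedComponentsWithStats(m)
for i in range(1,n):
    if sx[i,4]>8: print(sx[i],c[i])
s=cam("side"); crop(s,280,260,150,190,3,"pics/s9.png")
E
```

```text
14.65 pos [456.4 290.2 116.7] cab [-201.7  336.7  116.7] rv y-axis [-0.002  1.    -0.002] z [ 0.591 -0.    -0.807] j [ 0.49 -0.02  2.2  -0.65  0.48 -0.57] F [-0.4  0.3  0.9] grip 0.591 0.0
[[-0.0, 0.001, 0.001, 0.003, -0.0001, 0.0304, 0.05], [-0.0, 0.001, 0.001, 0.0029, -0.0001, 0.0304, 0.05], [-0.0, 0.001, 0.001, 0.0029, -0.0001, 0.0304, 0.05]]
[195 251  11  11  47] [201.31914894 256.61702128]
[246 252  12  11  68] [252.45588235 258.36764706]
[225 254   7  10  41] [228.63414634 259.14634146]
```

View pics/s9.png

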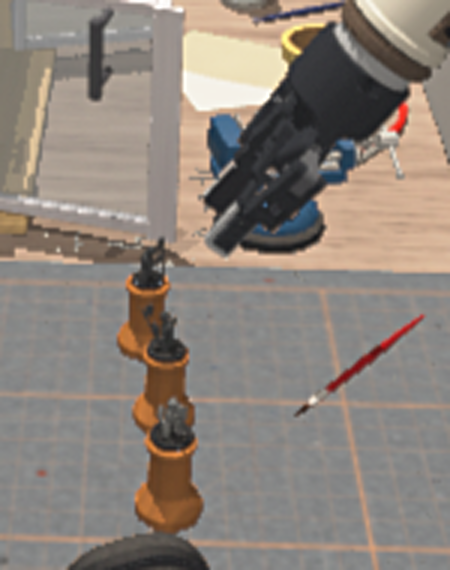

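Emit:
apply_moves([
  [0,0,0,0.003,0,0.0304,0.05],
  [0,0,0,0.003,0,0.0304,0.05],
  [0,0,0,0.003,0,0.0304,0.05],
  [0,0,0,0,0,0,0.05],
])

```text
time_s: 15.15
eef_pos: [503.8, 290.0, 37.2]
eef_rot: [-0.001, 0.95, -0.001, 0.311]
wrist_force: [-0.9, -0.6, -0.3]
grip_width: 0.583
finger_force: 0.0
```

```bash
python3 - <<'E'
from kin import *
st(); print(pose()[0]+16*Z)
E
```

```text
15.15 pos [503.8 290.   37.2] cab [-154.4  336.    37.2] rv y-axis [-0.001  1.    -0.002] z [ 0.592 -0.001 -0.806] j [ 0.44  0.25  2.11 -0.94  0.32 -0.29] F [-0.9 -0.6 -0.3] grip 0.583 0.0
[513.16318496 289.97297321  24.22238627]
```

Now close and lift a little.

Emit:
apply_moves([
  [0,0,0,0,0,0,0],
  [0,0,0,0,0,0,0],
  [0,0,0,0,0,0,0],
  [0,0,0,0,0,0,0],
])

```text
time_s: 15.55
eef_pos: [503.7, 291.5, 40.5]
eef_rot: [-0.002, 0.95, 0.001, 0.314]
wrist_force: [2.1, -2.3, 7.7]
grip_width: 0.307
finger_force: 61.5
```

Emit:
apply_moves([
  [0,0,0,-0.0118,0,-0.0162,0],
  [0,0,0,-0.0118,0,-0.0162,0],
  [0,0,0,0,0,0,0],
])

```text
time_s: 15.85
eef_pos: [504.5, 292.1, 82.2]
eef_rot: [-0.001, 0.949, 0.002, 0.315]
wrist_force: [0.6, 0.1, 0.1]
grip_width: 0.306
finger_force: 62.2
```

```bash
cat >> kin.py <<'E'
def orange(n,roi,lo=120):
    d=cam(n); f=cv2.cvtColor(d["frame"],cv2.COLOR_RGB2HSV)
    m=((f[...,0]<16)&(f[...,1]>lo)&(f[...,2]>60)).astype(np.uint8); k=np.zeros_like(m); x,y,w,h=roi; k[y:y+h,x:x+w]=1; m*=k
    N,l,sx,c=cv2.connectedComponentsWithStats(m)
    out=[(sx[i].tolist(),c[i].round(1).tolist()) for i in range(1,N) if sx[i,4]>8]; print(n,out); return d,m,out
E
python3 - <<'E'
from kin import *
st(); orange("top",(180,230,110,50)); d,m,o=orange("side",(280,300,110,150),150)
# contour direction of the lifted figure
P=pose()[0]+16*Z; print('expected centre', proj(d,P+[0,0,5]))
E
```

```text
15.85 pos [504.5 292.1  82.2] cab [-153.6  338.2   82.2] rv y-axis [-0.004  1.     0.003] z [ 0.598  0.005 -0.802] j [ 0.44  0.15  2.12 -0.75  0.38 -0.5 ] F [0.6 0.1 0.1] grip 0.306 62.2
top [([199, 251, 7, 10, 39], [202.4, 255.8]), ([243, 252, 7, 5, 20], [245.8, 254.6])]
side [([322, 337, 11, 14, 55], [325.8, 343.1]), ([320, 353, 18, 12, 109], [328.0, 359.0]), ([325, 376, 22, 61, 670], [334.6, 411.5])]
expected centre [[329.62096149 348.49618239]]
```

```bash
cat >> kin.py <<'E'
def place_path(y,dz,dx,n=9,zl=295):
    """from the lifted figure: up, across, in front of cabinet; dz,dx = TCP minus figure underside"""
    p,r=pose(); s=go([p[0]-5,p[1],zl],5,0)
    F=c2w([-80+dx,y,0]); return go([F[0],F[1],zl],n,0,start=s)
E
python3 - <<'E'
from kin import *
place_path(-85,38.5,-9,10)
E
```

```text
[[0.0, 0.002, 0.0, -0.0249, 0.0, -0.0354, 0.0], [0.0, 0.002, 0.0, -0.0248, 0.0, -0.0354, 0.0], [0.0, 0.002, 0.0, -0.0248, 0.0, -0.0355, 0.0], [0.0, 0.002, 0.0, -0.0247, 0.0, -0.0355, 0.0], [0.0, 0.002, 0.0, -0.0247, 0.0, -0.0355, 0.0]]
[[0.0, 0.0, 0.0, -0.0061, -0.0421, 0.0044, 0.0], [0.0, 0.0, 0.0, -0.0061, -0.0421, 0.0044, 0.0], [0.0, 0.0, 0.0, -0.0061, -0.0421, 0.0044, 0.0], [0.0, 0.0, 0.0, -0.0061, -0.0421, 0.0044, 0.0], [0.0, 0.0, 0.0, -0.0061, -0.0421, 0.0044, 0.0]]
[[0.0, 0.0, 0.0, -0.0061, -0.0421, 0.0044, 0.0], [0.0, 0.0, 0.0, -0.0061, -0.0421, 0.0044, 0.0], [0.0, 0.0, 0.0, -0.0061, -0.0421, 0.0044, 0.0], [0.0, 0.0, 0.0, -0.0061, -0.0421, 0.0044, 0.0], [0.0, 0.0, 0.0, -0.0061, -0.0421, 0.0044, 0.0]]
```

Emit:
apply_moves([
  [0,0.002,0,-0.025,0,-0.0355,0],
  [0,0.002,0,-0.025,0,-0.0355,0],
  [0,0.002,0,-0.025,0,-0.0355,0],
  [0,0.002,0,-0.025,0,-0.0355,0],
  [0,0.002,0,-0.025,0,-0.0355,0],
])

```text
time_s: 16.45
eef_pos: [498.0, 290.2, 295.2]
eef_rot: [-0.001, 0.952, -0.0, 0.306]
wrist_force: [0.8, 0.4, -1.3]
grip_width: 0.307
finger_force: 62.4
```

Emit:
apply_moves([
  [0,0,0,-0.003,-0.021,0.002,0],
  [0,0,0,-0.006,-0.042,0.0044,0],
  [0,0,0,-0.006,-0.042,0.0044,0],
  [0,0,0,-0.006,-0.042,0.0044,0],
  [0,0,0,-0.006,-0.042,0.0044,0],
])

```text
time_s: 16.95
eef_pos: [532.1, 100.2, 293.4]
eef_rot: [-0.001, 0.952, 0.0, 0.306]
wrist_force: [0.5, -0.3, -1.9]
grip_width: 0.303
finger_force: 62.4
```

Emit:
apply_moves([
  [0,0,0,-0.006,-0.042,0.0044,0],
  [0,0,0,-0.006,-0.042,0.0044,0],
  [0,0,0,-0.006,-0.042,0.0044,0],
  [0,0,0,-0.006,-0.042,0.0044,0],
  [0,0,0,-0.006,-0.042,0.0044,0],
])

```text
time_s: 17.45
eef_pos: [569.9, -109.9, 293.0]
eef_rot: [-0.001, 0.952, 0.001, 0.306]
wrist_force: [-0.0, 1.0, -1.8]
grip_width: 0.306
finger_force: 62.4
```

Emit:
apply_moves([
  [0,0,0,-0.003,-0.021,0.002,0],
  [0,0,0,0,0,0,0],
])

```text
time_s: 17.65
eef_pos: [573.8, -132.0, 293.0]
eef_rot: [0.001, 0.952, 0.0, 0.306]
wrist_force: [0.1, 0.3, -0.5]
grip_width: 0.307
finger_force: 62.6
```

```bash
python3 - <<'E'
from kin import *
st(); p,r=pose()
F=c2w([-80-9,-85,0]); s=go([F[0],F[1],56],6,0); F=c2w([57-9,-85,0]); s=go([F[0],F[1],56],5,0,start=s)
orange("top",(180,230,110,50)); d,m,o=orange("side",(250,200,110,250),150)
Tw=[p+[9,0,-38.5],p+[9,0,16.5]]; print(proj(d,np.array(Tw)))
E
```

```text
17.65 pos [ 573.8 -132.   293. ] cab [-88.6 -86.7 293. ] rv y-axis [0.002 1.    0.001] z [ 0.582 -0.    -0.813] j [-0.6  -0.23  2.    0.43  0.89 -2.36] F [ 0.1  0.3 -0.5] grip 0.307 62.6
[[-0.0, -0.001, -0.0, 0.023, 0.0002, 0.0321, 0.0], [-0.0, -0.001, -0.0, 0.0231, 0.0002, 0.0321, 0.0], [-0.0, -0.001, -0.0, 0.0231, 0.0003, 0.032, 0.0], [-0.0, -0.001, -0.0, 0.0232, 0.0003, 0.032, 0.0], [-0.0, -0.001, -0.0, 0.0232, 0.0003, 0.032, 0.0]]
[[-0.0, -0.001, -0.0, 0.0232, 0.0003, 0.0319, 0.0]]
[[0.0, 0.0, 0.0, -0.0222, 0.0003, 0.0161, 0.0], [0.0, 0.0, 0.0, -0.0222, 0.0003, 0.0161, 0.0], [0.0, 0.0, 0.0, -0.0222, 0.0003, 0.0161, 0.0], [0.0, 0.0, 0.0, -0.0222, 0.0003, 0.0161, 0.0], [0.0, 0.0, 0.0, -0.0222, 0.0003, 0.0161, 0.0]]
top [([195, 251, 11, 11, 45], [201.1, 256.6]), ([226, 254, 6, 10, 34], [229.0, 258.9]), ([222, 260, 4, 3, 9], [223.3, 260.9])]
side [([303, 205, 14, 7, 68], [308.8, 208.6]), ([275, 233, 4, 9, 15], [276.3, 237.1]), ([325, 376, 22, 61, 669], [334.6, 411.5])]
[[308.98776775 210.55676524]
 [309.207972   191.86070203]]
```

Emit:
apply_moves([
  [0,-0.001,0,0.023,0.0003,0.032,0],
  [0,-0.001,0,0.023,0.0003,0.032,0],
  [0,-0.001,0,0.023,0.0003,0.032,0],
  [0,-0.001,0,0.023,0.0003,0.032,0],
  [0,-0.001,0,0.023,0.0003,0.032,0],
])

```text
time_s: 18.25
eef_pos: [574.5, -125.4, 96.4]
eef_rot: [-0.002, 0.951, 0.001, 0.309]
wrist_force: [0.3, 0.2, -0.2]
grip_width: 0.307
finger_force: 62.5
```

Emit:
apply_moves([
  [0,-0.001,0,0.0225,0.0003,0.031,0],
  [0,0,0,0,0,0,0],
  [0,0,0,0,0,0,0],
])

```text
time_s: 18.55
eef_pos: [574.9, -125.7, 59.7]
eef_rot: [-0.002, 0.951, 0.001, 0.31]
wrist_force: [-0.5, -0.3, -0.4]
grip_width: 0.308
finger_force: 62.5
```

```bash
python3 - <<'E'
from kin import *
st(); p,r=pose()
F=c2w([57-9,-85,0]); s=go([F[0],F[1],56],5,0)
E
```

```text
18.55 pos [ 574.9 -125.7   59.7] cab [-87.4 -80.3  59.7] rv y-axis [-0.005  1.     0.001] z [ 0.589  0.004 -0.808] j [-0.59  0.16  2.16  0.9   0.43 -2.92] F [-0.5 -0.3 -0.4] grip 0.308 62.5
[[0.001, 0.0, 0.001, -0.0215, -0.0008, 0.0165, 0.0], [0.001, 0.0, 0.001, -0.0215, -0.0008, 0.0165, 0.0], [0.001, 0.0, 0.001, -0.0215, -0.0007, 0.0165, 0.0], [0.001, 0.0, 0.001, -0.0215, -0.0007, 0.0165, 0.0], [0.001, 0.0, 0.001, -0.0215, -0.0007, 0.0165, 0.0]]
```

Emit:
apply_moves([
  [0,0,0,-0.0215,-0.0008,0.0165,0],
  [0,0,0,-0.0215,-0.0008,0.0165,0],
  [0,0,0,-0.0215,-0.0008,0.0165,0],
  [0,0,0,0,0,0,0],
])

```text
time_s: 18.95
eef_pos: [661.7, -130.5, 64.0]
eef_rot: [-0.003, 0.949, -0.002, 0.314]
wrist_force: [0.5, -1.0, -0.2]
grip_width: 0.305
finger_force: 62.5
```

```bash
python3 - <<'E'
from kin import *
st(); p,r=pose()
F=c2w([57-9,-85,0]); s=go([F[0],F[1],56],3,0); go([F[0],F[1],50.5],1,0,start=s)
E
```

```text
18.95 pos [ 661.7 -130.5   64. ] cab [ -0.6 -86.   64. ] rv y-axis [-0.004  1.    -0.005] z [ 0.597 -0.001 -0.802] j [-0.5   0.33  1.94  0.79  0.41 -2.74] F [ 0.5 -1.  -0.2] grip 0.305 62.5
[[-0.0, 0.004, 0.002, -0.0114, 0.0004, 0.0118, 0.0], [-0.0, 0.004, 0.002, -0.0115, 0.0004, 0.0118, 0.0], [-0.0, 0.004, 0.002, -0.0115, 0.0005, 0.0117, 0.0]]
[[0.0, 0.0, 0.0, 0.0032, -0.0, 0.0044, 0.0]]
```

Emit:
apply_moves([
  [0,0.004,0,-0.0115,0.0004,0.0118,0],
  [0,0.004,0,-0.0115,0.0004,0.0118,0],
  [0,0.004,0,-0.0115,0.0004,0.0118,0],
  [0,0,0,0,0,0,0],
  [0,0,0,0,0,0,0],
])

```text
time_s: 19.45
eef_pos: [705.6, -127.9, 51.7]
eef_rot: [-0.002, 0.952, 0.0, 0.306]
wrist_force: [-0.6, 0.5, -1.4]
grip_width: 0.307
finger_force: 62.5
```

```bash
python3 - <<'E'
from kin import *
st(); p,r=pose(); F=c2w([57-9,-85,0]); go([p[0],p[1],50.5],2,0)
E
```

```text
19.45 pos [ 705.6 -127.9   51.7] cab [ 43.3 -83.8  51.7] rv y-axis [-0.004  1.    -0.001] z [ 0.582  0.001 -0.813] j [-0.45  0.44  1.8   0.69  0.41 -2.6 ] F [-0.6  0.5 -1.4] grip 0.307 62.5
[[0.001, -0.004, 0.002, 0.0003, 0.0, 0.0005, 0.0], [0.001, -0.004, 0.002, 0.0003, 0.0, 0.0005, 0.0]]
```

Emit:
apply_moves([
  [0,0,0,0.0006,0,0.0008,0],
  [0,0,0,0.0006,0,0.0008,0],
  [0,0,0,0,0,0,0],
])

```text
time_s: 19.75
eef_pos: [705.9, -128.3, 50.7]
eef_rot: [-0.002, 0.952, 0.0, 0.306]
wrist_force: [-5.4, 2.4, 9.8]
grip_width: 0.303
finger_force: 64.0
```

Emit:
apply_moves([
  [0,0,0,0.0006,0,0.0008,0],
  [0,0,0,0,0,0,0],
])

```text
time_s: 19.95
eef_pos: [706.3, -128.4, 50.7]
eef_rot: [-0.002, 0.952, -0.0, 0.307]
wrist_force: [-9.7, 3.5, 17.1]
grip_width: 0.309
finger_force: 64.8
```

Emit:
apply_moves([
  [0,0,0,-0.0006,0,-0.0008,0],
  [0,0,0,0,0,0,0.036],
  [0,0,0,0,0,0,0.046],
  [0,0,0,0,0,0,0.05],
  [0,0,0,0,0,0,0.05],
])

```text
time_s: 20.45
eef_pos: [704.8, -127.9, 47.2]
eef_rot: [-0.001, 0.953, 0.001, 0.304]
wrist_force: [-0.1, 0.3, -0.7]
grip_width: 0.579
finger_force: 0.0
```

Emit:
apply_moves([
  [0,0,0,0,0,-0.01,0.05],
  [0,0,0,0,0,-0.02,0.05],
  [0,0,0,0,0,-0.03,0.05],
  [0,0,0,0,0,-0.03,0.05],
  [0,0,0,0,0,-0.03,0.05],
])

```text
time_s: 20.95
eef_pos: [634.5, -128.1, 146.3]
eef_rot: [-0.001, 0.953, 0.0, 0.304]
wrist_force: [0.1, 0.4, 0.2]
grip_width: 0.584
finger_force: 0.0
```

```bash
python3 - <<'E'
from kin import *
st(); p,r=pose()
F=c2w([52,-84,12])
d,m,o=orange("side",(235,200,125,250),140); print(proj(d,[F,F+[0,0,55]])); d,m,o=orange("top",(180,180,240,95),140); print(proj(d,[F,F+[0,0,55]]))
G=np.array([498.4,373.8,25]); A=G-16*Z-90*Z
s=go([560,-60,290],4,.05); s=go([460,290,290],9,.05,start=s); go(A,5,.05,start=s)
E
```

```text
20.95 pos [ 634.5 -128.1  146.3] cab [-27.9 -83.3 146.3] rv y-axis [-0.003  1.    -0.   ] z [ 0.58   0.002 -0.815] j [-0.52  0.12  1.98  0.57  0.57 -2.5 ] F [0.1 0.4 0.2] grip 0.584 0.0
side [([275, 233, 4, 9, 16], [276.3, 236.9]), ([325, 376, 22, 61, 696], [334.8, 411.1]), ([245, 412, 13, 11, 17], [250.3, 416.1])]
[[264.65854128 286.37979037]
 [264.28653732 269.75861859]]
top [([200, 252, 5, 9, 16], [202.8, 256.4]), ([227, 259, 4, 5, 11], [228.8, 260.9])]
[[382.63406252 217.32820416]
 [384.56930412 212.35927528]]
[[-0.0, -0.001, 0.001, -0.0052, 0.0172, -0.0396, 0.05], [-0.0, -0.001, 0.001, -0.0052, 0.0172, -0.0396, 0.05], [-0.0, -0.001, 0.001, -0.0052, 0.0172, -0.0396, 0.05], [-0.0, -0.001, 0.001, -0.0052, 0.0173, -0.0396, 0.05]]
[[0.0, 0.0, 0.0, 0.009, 0.0389, -0.0065, 0.05], [0.0, 0.0, 0.0, 0.009, 0.0389, -0.0065, 0.05], [0.0, 0.0, 0.0, 0.009, 0.0389, -0.0065, 0.05], [0.0, 0.0, 0.0, 0.009, 0.0389, -0.0065, 0.05], [0.0, 0.0, 0.0, 0.009, 0.0389, -0.0065, 0.05]]
[[0.0, 0.0, 0.0, 0.009, 0.0389, -0.0065, 0.05], [0.0, 0.0, 0.0, 0.009, 0.0389, -0.0065, 0.05], [0.0, 0.0, 0.0, 0.009, 0.0389, -0.0065, 0.05], [0.0, 0.0, 0.0, 0.009, 0.0389, -0.0065, 0.05]]
[[0.0, 0.0, 0.0, 0.0249, 0.0168, 0.0262, 0.05], [0.0, 0.0, 0.0, 0.0249, 0.0168, 0.0262, 0.05], [0.0, 0.0, 0.0, 0.0249, 0.0168, 0.0262, 0.05], [0.0, 0.0, 0.0, 0.0249, 0.0168, 0.0262, 0.05], [0.0, 0.0, 0.0, 0.0249, 0.0168, 0.0262, 0.05]]
```

Emit:
apply_moves([
  [0,0,0,-0.0052,0.017,-0.0396,0.05],
  [0,0,0,-0.0052,0.017,-0.0396,0.05],
  [0,0,0,-0.0052,0.017,-0.0396,0.05],
  [0,0,0,-0.0052,0.017,-0.0396,0.05],
  [0,0,0,0.009,0.039,-0.0065,0.05],
])

```text
time_s: 21.55
eef_pos: [550.9, -23.3, 293.2]
eef_rot: [-0.0, 0.951, -0.002, 0.31]
wrist_force: [0.7, 0.3, 0.7]
grip_width: 0.586
finger_force: 0.0
```

Emit:
apply_moves([
  [0,0,0,0.009,0.039,-0.0065,0.05],
  [0,0,0,0.009,0.039,-0.0065,0.05],
  [0,0,0,0.009,0.039,-0.0065,0.05],
  [0,0,0,0.009,0.039,-0.0065,0.05],
  [0,0,0,0.009,0.039,-0.0065,0.05],
])

```text
time_s: 22.05
eef_pos: [492.1, 174.9, 286.3]
eef_rot: [-0.002, 0.952, 0.001, 0.305]
wrist_force: [0.5, -0.9, 0.2]
grip_width: 0.588
finger_force: 0.0
```

Emit:
apply_moves([
  [0,0,0,0.009,0.039,-0.0065,0.05],
  [0,0,0,0.009,0.039,-0.0065,0.05],
  [0,0,0,0.009,0.039,-0.0065,0.05],
  [0,0,0,0,0,0,0.05],
])

```text
time_s: 22.45
eef_pos: [457.4, 294.7, 286.1]
eef_rot: [-0.005, 0.953, 0.002, 0.304]
wrist_force: [0.8, -0.3, 0.1]
grip_width: 0.587
finger_force: 0.0
```

```bash
python3 - <<'E'
from kin import *
st()
orange("side",(235,200,125,250),150); orange("top",(180,230,110,50))
G=np.array([498.4,373.8,25]); A=G-16*Z; s=go(A-90*Z,5,.05); go(A,3,.05,start=s)
E
```

```text
22.45 pos [457.4 294.7 286.1] cab [-200.7  341.2  286.1] rv y-axis [-0.01  1.    0.  ] z [ 0.579  0.006 -0.815] j [ 0.49 -0.27  2.04 -0.37  0.84 -0.92] F [ 0.8 -0.3  0.1] grip 0.587 0.0
side [([275, 233, 4, 9, 15], [276.3, 236.7]), ([325, 376, 22, 61, 670], [334.6, 411.5]), ([245, 413, 9, 6, 9], [249.0, 415.0])]
top [([201, 251, 5, 6, 18], [202.9, 253.4]), ([228, 254, 4, 5, 15], [229.4, 256.1])]
[[0.0, -0.002, 0.001, 0.0239, 0.0166, 0.026, 0.05], [0.0, -0.002, 0.001, 0.024, 0.0166, 0.026, 0.05], [0.0, -0.002, 0.001, 0.024, 0.0166, 0.0259, 0.05], [0.0, -0.002, 0.001, 0.0241, 0.0166, 0.0258, 0.05], [0.0, -0.002, 0.001, 0.0242, 0.0165, 0.0258, 0.05]]
[[0.0, 0.0, 0.0, -0.0, 0.0, 0.03, 0.05], [0.0, 0.0, 0.0, -0.0, 0.0, 0.03, 0.05], [0.0, 0.0, 0.0, -0.0, 0.0, 0.03, 0.05]]
```

Emit:
apply_moves([
  [0,-0.002,0.001,0.024,0.0166,0.026,0.05],
  [0,-0.002,0.001,0.024,0.0166,0.026,0.05],
  [0,-0.002,0.001,0.024,0.0166,0.026,0.05],
  [0,-0.002,0.001,0.024,0.0166,0.026,0.05],
  [0,-0.002,0.001,0.024,0.0166,0.026,0.05],
])

```text
time_s: 23.05
eef_pos: [438.2, 372.5, 110.1]
eef_rot: [0.002, 0.951, 0.001, 0.309]
wrist_force: [0.8, -0.5, -0.6]
grip_width: 0.589
finger_force: 0.0
```

Emit:
apply_moves([
  [0,0,0,0,0,0,0.05],
  [0,0,0,0,0,0,0.05],
])

```text
time_s: 23.25
eef_pos: [438.0, 372.1, 110.9]
eef_rot: [0.001, 0.951, 0.0, 0.309]
wrist_force: [-0.2, -0.5, 0.4]
grip_width: 0.589
finger_force: 0.0
```

```bash
python3 - <<'E'
from kin import *
st()
orange("side",(235,300,125,150),150)
G=np.array([498.4,373.8,26]); A=G-16*Z; go(A,3,.05)
E
```

```text
23.25 pos [438.  372.1 110.9] cab [-219.3  418.8  110.9] rv y-axis [0.002 1.    0.001] z [ 0.587 -0.    -0.809] j [ 0.68  0.12  2.06 -0.75  0.57 -0.33] F [-0.2 -0.5  0.4] grip 0.589 0.0
side [([325, 376, 22, 61, 671], [334.6, 411.5]), ([245, 412, 9, 7, 10], [248.6, 414.7])]
[[0.0, 0.001, -0.001, 0.0011, 0.0003, 0.0297, 0.05], [0.0, 0.001, -0.001, 0.001, 0.0003, 0.0297, 0.05], [0.0, 0.001, -0.001, 0.001, 0.0003, 0.0298, 0.05]]
```

Emit:
apply_moves([
  [0,0,0,0.001,0.0003,0.0297,0.05],
  [0,0,0,0.001,0.0003,0.0297,0.05],
  [0,0,0,0.001,0.0003,0.0297,0.05],
  [0,0,0,0,0,0,0.05],
])

```text
time_s: 23.7
eef_pos: [489.5, 372.7, 37.5]
eef_rot: [0.002, 0.951, 0.0, 0.309]
wrist_force: [-0.0, -0.0, 0.8]
grip_width: 0.583
finger_force: 0.0
```

Emit:
apply_moves([
  [0,0,0,0,0,0,0],
  [0,0,0,0,0,0,0],
  [0,0,0,0,0,0,0],
  [0,0,0,0,0,0,0],
])

```text
time_s: 24.1
eef_pos: [488.8, 375.3, 40.5]
eef_rot: [0.001, 0.95, 0.002, 0.311]
wrist_force: [-2.2, -3.2, 8.5]
grip_width: 0.308
finger_force: 61.1
```

Emit:
apply_moves([
  [0,0,0,-0.0118,0,-0.0162,0],
  [0,0,0,-0.0118,0,-0.0162,0],
  [0,0,0,0,0,0,0],
])

```text
time_s: 24.4
eef_pos: [489.0, 376.1, 81.5]
eef_rot: [0.001, 0.95, 0.003, 0.312]
wrist_force: [1.0, 0.1, -1.4]
grip_width: 0.306
finger_force: 60.5
```

```bash
python3 - <<'E'
from kin import *
st(); orange("side",(280,300,110,150),150)
place_path(0,38.5,-9,10)
E
```

```text
24.4 pos [489.  376.1  81.5] cab [-168.3  422.3   81.5] rv y-axis [-0.     1.     0.007] z [ 0.592  0.006 -0.806] j [ 0.62  0.26  1.98 -0.79  0.49 -0.32] F [ 1.   0.1 -1.4] grip 0.306 60.5
side [([325, 360, 20, 29, 214], [333.3, 378.4]), ([325, 405, 22, 32, 439], [335.7, 423.1])]
[[0.001, 0.001, -0.001, -0.0246, 0.0002, -0.0353, 0.0], [0.001, 0.001, -0.001, -0.0246, 0.0002, -0.0354, 0.0], [0.001, 0.001, -0.001, -0.0246, 0.0001, -0.0354, 0.0], [0.001, 0.001, -0.001, -0.0246, 0.0001, -0.0354, 0.0], [0.001, 0.001, -0.001, -0.0245, 0.0, -0.0354, 0.0]]
[[0.0, 0.0, 0.0, -0.0072, -0.0421, 0.0053, 0.0], [0.0, 0.0, 0.0, -0.0072, -0.0421, 0.0053, 0.0], [0.0, 0.0, 0.0, -0.0072, -0.0421, 0.0053, 0.0], [0.0, 0.0, 0.0, -0.0072, -0.0421, 0.0053, 0.0], [0.0, 0.0, 0.0, -0.0072, -0.0421, 0.0053, 0.0]]
[[0.0, 0.0, 0.0, -0.0072, -0.0421, 0.0053, 0.0], [0.0, 0.0, 0.0, -0.0072, -0.0421, 0.0053, 0.0], [0.0, 0.0, 0.0, -0.0072, -0.0421, 0.0053, 0.0], [0.0, 0.0, 0.0, -0.0072, -0.0421, 0.0053, 0.0], [0.0, 0.0, 0.0, -0.0072, -0.0421, 0.0053, 0.0]]
```

Emit:
apply_moves([
  [0,0.001,0,-0.0246,0,-0.0354,0],
  [0,0.001,0,-0.0246,0,-0.0354,0],
  [0,0.001,0,-0.0246,0,-0.0354,0],
  [0,0.001,0,-0.0246,0,-0.0354,0],
  [0,0.001,0,-0.0246,0,-0.0354,0],
])

```text
time_s: 24.95
eef_pos: [482.4, 373.3, 293.0]
eef_rot: [0.001, 0.952, 0.001, 0.306]
wrist_force: [1.3, -0.9, -1.7]
grip_width: 0.308
finger_force: 60.7
```

Emit:
apply_moves([
  [0,0,0,-0.0036,-0.021,0.0027,0],
  [0,0,0,-0.0072,-0.042,0.0053,0],
  [0,0,0,-0.0072,-0.042,0.0053,0],
  [0,0,0,-0.0072,-0.042,0.0053,0],
  [0,0,0,-0.0072,-0.042,0.0053,0],
])

```text
time_s: 25.45
eef_pos: [522.7, 183.2, 290.3]
eef_rot: [0.001, 0.952, 0.001, 0.306]
wrist_force: [1.1, 0.1, -1.8]
grip_width: 0.306
finger_force: 60.8
```

Emit:
apply_moves([
  [0,0,0,-0.0072,-0.042,0.0053,0],
  [0,0,0,-0.0072,-0.042,0.0053,0],
  [0,0,0,-0.0072,-0.042,0.0053,0],
  [0,0,0,-0.0072,-0.042,0.0053,0],
  [0,0,0,-0.0072,-0.042,0.0053,0],
])

```text
time_s: 25.95
eef_pos: [567.2, -27.0, 289.3]
eef_rot: [0.001, 0.952, 0.001, 0.306]
wrist_force: [0.8, 0.9, -1.6]
grip_width: 0.304
finger_force: 60.8
```

Emit:
apply_moves([
  [0,0,0,-0.0036,-0.021,0.0027,0],
  [0,0,0,0,0,0,0],
])

```text
time_s: 26.15
eef_pos: [572.0, -49.2, 289.1]
eef_rot: [0.003, 0.952, 0.001, 0.305]
wrist_force: [-0.2, -0.5, -1.5]
grip_width: 0.304
finger_force: 60.9
```

```bash
python3 - <<'E'
from kin import *
st(); orange("side",(235,200,125,250),150); orange("top",(180,230,110,50))
F=c2w([-80-9,0,0]); s=go([F[0],F[1],62],6,0)
E
```

```text
26.15 pos [572.  -49.2 289.1] cab [-89.5  -3.8 289.1] rv y-axis [0.006 1.    0.003] z [ 0.582 -0.001 -0.813] j [-0.42 -0.29  2.05  0.33  0.83 -2.14] F [-0.2 -0.5 -1.5] grip 0.304 60.9
side [([302, 202, 7, 8, 27], [304.6, 204.6]), ([300, 215, 15, 8, 85], [306.9, 218.9]), ([275, 233, 4, 9, 15], [276.3, 237.1]), ([325, 405, 22, 32, 437], [335.7, 423.1]), ([245, 412, 9, 7, 10], [248.6, 414.7])]
top [([195, 251, 11, 11, 47], [201.5, 256.3])]
[[0.0, -0.001, -0.001, 0.0219, -0.0, 0.0309, 0.0], [0.0, -0.001, -0.001, 0.022, 0.0, 0.0309, 0.0], [0.0, -0.001, -0.001, 0.022, 0.0, 0.0308, 0.0], [0.0, -0.001, -0.001, 0.022, 0.0001, 0.0308, 0.0], [0.0, -0.001, -0.001, 0.0221, 0.0001, 0.0308, 0.0]]
[[0.0, -0.001, -0.001, 0.0221, 0.0001, 0.0307, 0.0]]
```

Emit:
apply_moves([
  [0,-0.001,0,0.022,0.001,0.0309,0],
  [0,-0.001,0,0.022,0.001,0.0309,0],
  [0,-0.001,0,0.022,0.001,0.0309,0],
  [0,-0.001,0,0.022,0.001,0.0309,0],
  [0,-0.001,0,0.022,0.001,0.0309,0],
])

```text
time_s: 26.75
eef_pos: [573.1, -38.7, 99.7]
eef_rot: [-0.0, 0.951, 0.002, 0.309]
wrist_force: [0.7, 0.7, -0.8]
grip_width: 0.304
finger_force: 60.8
```

Emit:
apply_moves([
  [0,-0.001,0,0.022,0,0.0305,0],
  [0,0,0,0,0,0,0],
  [0,0,0,0,0,0,0],
])

```text
time_s: 27.05
eef_pos: [573.6, -39.2, 63.6]
eef_rot: [0.0, 0.951, 0.002, 0.309]
wrist_force: [0.3, -0.6, -1.4]
grip_width: 0.307
finger_force: 60.8
```

```bash
python3 - <<'E'
from kin import *
st(); F=c2w([54-9,2,0]); s=go([F[0],F[1],57],6,0)
E
```

```text
27.05 pos [573.6 -39.2  63.6] cab [-87.9   6.2  63.6] rv y-axis [-0.001  1.     0.004] z [ 0.588  0.004 -0.809] j [-0.4   0.1   2.21  0.79  0.33 -2.66] F [ 0.3 -0.6 -1.4] grip 0.307 60.8
[[0.001, 0.0, -0.0, -0.0173, -0.0005, 0.0139, 0.0], [0.001, 0.0, -0.0, -0.0173, -0.0005, 0.0139, 0.0], [0.001, 0.0, -0.0, -0.0173, -0.0005, 0.0139, 0.0], [0.001, 0.0, -0.0, -0.0173, -0.0005, 0.0139, 0.0], [0.001, 0.0, -0.0, -0.0173, -0.0005, 0.0139, 0.0]]
[[0.001, 0.0, -0.0, -0.0173, -0.0005, 0.0139, 0.0]]
```

Emit:
apply_moves([
  [0,0,0,-0.0175,-0.0005,0.0138,0],
  [0,0,0,-0.0175,-0.0005,0.0138,0],
  [0,0,0,-0.0175,-0.0005,0.0138,0],
  [0,0,0,-0.0175,-0.0005,0.0138,0],
  [0,0,0,-0.0175,-0.0005,0.0138,0],
])

```text
time_s: 27.55
eef_pos: [688.6, -43.3, 64.4]
eef_rot: [0.0, 0.95, 0.0, 0.313]
wrist_force: [-0.2, -0.9, -1.4]
grip_width: 0.307
finger_force: 60.8
```

Emit:
apply_moves([
  [0,0,0,-0.0173,0,0.0138,0],
  [0,0,0,0,0,0,0],
  [0,0,0,0,0,0,0],
])

```text
time_s: 27.85
eef_pos: [709.1, -43.1, 62.0]
eef_rot: [0.0, 0.95, 0.001, 0.312]
wrist_force: [0.4, 0.0, -1.6]
grip_width: 0.306
finger_force: 60.8
```

```bash
python3 - <<'E'
from kin import *
st(); p,r=pose(); go([c2w([45,0,0])[0],p[1],51.5],2,0)
E
```

```text
27.85 pos [709.1 -43.1  62. ] cab [47.6  1.  62. ] rv y-axis [-0.     1.     0.002] z [ 0.593  0.001 -0.806] j [-0.3   0.4   1.84  0.57  0.34 -2.36] F [ 0.4  0.  -1.6] grip 0.306 60.8
[[0.001, 0.003, -0.0, 0.0042, -0.0, 0.0035, 0.0], [0.001, 0.003, -0.0, 0.0042, -0.0, 0.0035, 0.0]]
```

Emit:
apply_moves([
  [0,0.002,0,0.0042,0,0.0035,0],
  [0,0.002,0,0.0035,0,0.003,0],
  [0,0,0,0,0,0,0],
])

```text
time_s: 28.15
eef_pos: [705.7, -43.3, 50.8]
eef_rot: [0.001, 0.951, 0.001, 0.309]
wrist_force: [-5.0, 1.2, 8.6]
grip_width: 0.306
finger_force: 61.8
```

Emit:
apply_moves([
  [0,0,0,0.0008,0,0.0012,0],
  [0,0,0,0,0,0,0],
])

```text
time_s: 28.35
eef_pos: [706.4, -43.4, 50.7]
eef_rot: [0.001, 0.951, 0.001, 0.31]
wrist_force: [-11.7, 2.3, 17.0]
grip_width: 0.308
finger_force: 63.2
```

Emit:
apply_moves([
  [0,0,0,-0.0008,0,-0.0012,0],
  [0,0,0,0,0,0,0.036],
  [0,0,0,0,0,0,0.046],
  [0,0,0,0,0,0,0.05],
  [0,0,0,0,0,0,0.05],
])

```text
time_s: 28.85
eef_pos: [704.6, -43.1, 48.2]
eef_rot: [0.001, 0.952, 0.001, 0.307]
wrist_force: [0.2, -0.4, -0.6]
grip_width: 0.584
finger_force: 0.0
```

Emit:
apply_moves([
  [0,0,0,0,0,-0.01,0.05],
  [0,0,0,0,0,-0.02,0.05],
  [0,0,0,0,0,-0.03,0.05],
  [0,0,0,0,0,-0.03,0.05],
  [0,0,0,0,0,-0.03,0.05],
])

```text
time_s: 29.35
eef_pos: [633.6, -43.4, 147.1]
eef_rot: [0.001, 0.951, 0.001, 0.308]
wrist_force: [0.3, 0.5, -0.8]
grip_width: 0.584
finger_force: 0.0
```

```bash
python3 - <<'E'
from kin import *
st(); orange("side",(235,300,125,150),150); orange("top",(180,230,110,50))
s=go([550,10,290],4,.05); go([440,400,290],11,.05,start=s)
E
```

```text
29.35 pos [633.6 -43.4 147.1] cab [-27.8   1.4 147.1] rv y-axis [0.001 1.    0.003] z [ 0.586  0.002 -0.811] j [-0.35  0.07  2.03  0.45  0.49 -2.26] F [ 0.3  0.5 -0.8] grip 0.584 0.0
side [([325, 405, 22, 32, 440], [335.6, 423.1]), ([245, 412, 9, 7, 10], [248.6, 414.7])]
top [([198, 251, 8, 11, 39], [202.3, 256.5])]
[[-0.0, 0.001, -0.0, -0.0034, 0.0135, -0.0407, 0.05], [-0.0, 0.001, -0.0, -0.0034, 0.0135, -0.0407, 0.05], [-0.0, 0.001, -0.0, -0.0033, 0.0135, -0.0408, 0.05], [-0.0, 0.001, -0.0, -0.0033, 0.0135, -0.0408, 0.05]]
[[0.0, 0.0, 0.0, 0.0081, 0.0355, -0.0059, 0.05], [0.0, 0.0, 0.0, 0.0081, 0.0355, -0.0059, 0.05], [0.0, 0.0, 0.0, 0.0081, 0.0355, -0.0059, 0.05], [0.0, 0.0, 0.0, 0.0081, 0.0355, -0.0059, 0.05], [0.0, 0.0, 0.0, 0.0081, 0.0355, -0.0059, 0.05]]
[[0.0, 0.0, 0.0, 0.0081, 0.0355, -0.0059, 0.05], [0.0, 0.0, 0.0, 0.0081, 0.0355, -0.0059, 0.05], [0.0, 0.0, 0.0, 0.0081, 0.0355, -0.0059, 0.05], [0.0, 0.0, 0.0, 0.0081, 0.0355, -0.0059, 0.05], [0.0, 0.0, 0.0, 0.0081, 0.0355, -0.0059, 0.05]]
[[0.0, 0.0, 0.0, 0.0081, 0.0355, -0.0059, 0.05]]
```

Emit:
apply_moves([
  [0,0,0,-0.0034,0.0135,-0.041,0.05],
  [0,0,0,-0.0034,0.0135,-0.041,0.05],
  [0,0,0,-0.0034,0.0135,-0.041,0.05],
  [0,0,0,-0.0034,0.0135,-0.041,0.05],
  [0,0,0,0.009,0.039,-0.0065,0.05],
])

```text
time_s: 29.95
eef_pos: [540.5, 47.3, 294.1]
eef_rot: [0.003, 0.95, -0.001, 0.313]
wrist_force: [0.6, -0.3, 1.1]
grip_width: 0.584
finger_force: 0.0
```

Emit:
apply_moves([
  [0,0,0,0.009,0.039,-0.0065,0.05],
  [0,0,0,0.009,0.039,-0.0065,0.05],
  [0,0,0,0.009,0.039,-0.0065,0.05],
  [0,0,0,0.009,0.039,-0.0065,0.05],
  [0,0,0,0.009,0.039,-0.0065,0.05],
])

```text
time_s: 30.45
eef_pos: [482.5, 245.9, 287.3]
eef_rot: [0.001, 0.951, 0.001, 0.308]
wrist_force: [0.0, 1.4, -0.9]
grip_width: 0.586
finger_force: 0.0
```

Emit:
apply_moves([
  [0,0,0,0.009,0.039,-0.0065,0.05],
  [0,0,0,0.009,0.039,-0.0065,0.05],
  [0,0,0,0.009,0.039,-0.0065,0.05],
  [0,0,0,0.009,0.039,-0.0065,0.05],
  [0,0,0,0,0,0,0.05],
])

```text
time_s: 30.95
eef_pos: [437.3, 404.4, 287.0]
eef_rot: [-0.002, 0.952, 0.002, 0.307]
wrist_force: [-0.2, -0.8, 0.1]
grip_width: 0.586
finger_force: 0.0
```

```bash
python3 - <<'E'
from kin import *
st(); orange("side",(235,300,125,150),150)
G=np.array([494.7,462,26]); A=G-16*Z; s=go(A-90*Z,5,.05); go(A,3,.05,start=s)
E
```

```text
30.95 pos [437.3 404.4 287. ] cab [-219.7  451.1  287. ] rv y-axis [-0.005  1.     0.003] z [ 0.585  0.005 -0.811] j [ 0.73 -0.07  1.86 -0.51  0.91 -0.62] F [-0.2 -0.8  0.1] grip 0.586 0.0
side [([325, 405, 22, 32, 439], [335.7, 423.1]), ([245, 412, 9, 7, 10], [248.6, 414.7])]
[[0.001, -0.001, 0.0, 0.0214, 0.0119, 0.0278, 0.05], [0.001, -0.001, 0.0, 0.0214, 0.0119, 0.0278, 0.05], [0.001, -0.001, 0.0, 0.0214, 0.0119, 0.0278, 0.05], [0.001, -0.001, 0.0, 0.0214, 0.0119, 0.0277, 0.05], [0.001, -0.001, 0.0, 0.0215, 0.0119, 0.0277, 0.05]]
[[0.0, 0.0, 0.0, -0.0, 0.0, 0.03, 0.05], [0.0, 0.0, 0.0, -0.0, 0.0, 0.03, 0.05], [0.0, 0.0, 0.0, -0.0, 0.0, 0.03, 0.05]]
```

Emit:
apply_moves([
  [0,0,0,0.0214,0.0119,0.0278,0.05],
  [0,0,0,0.0214,0.0119,0.0278,0.05],
  [0,0,0,0.0214,0.0119,0.0278,0.05],
  [0,0,0,0.0214,0.0119,0.0278,0.05],
  [0,0,0,0.0214,0.0119,0.0278,0.05],
])

```text
time_s: 31.5
eef_pos: [434.2, 459.4, 111.3]
eef_rot: [0.001, 0.951, 0.001, 0.308]
wrist_force: [0.6, 0.1, 0.0]
grip_width: 0.587
finger_force: 0.0
```

Emit:
apply_moves([
  [0,0,0,0,0,0,0.05],
  [0,0,0,0,0,0,0.05],
])

```text
time_s: 31.7
eef_pos: [434.1, 459.2, 112.7]
eef_rot: [0.001, 0.952, 0.0, 0.307]
wrist_force: [0.9, 0.2, 0.5]
grip_width: 0.581
finger_force: 0.0
```

```bash
python3 - <<'E'
from kin import *
st()
orange("side",(235,300,125,150),150)
G=np.array([494.7,462,26]); A=G-16*Z; go(A,3,.05)
E
```

```text
31.7 pos [434.1 459.2 112.7] cab [-222.4  506.   112.7] rv y-axis [0.001 1.    0.001] z [ 0.585  0.    -0.811] j [ 0.82  0.28  1.86 -0.75  0.68 -0.23] F [0.9 0.2 0.5] grip 0.581 0.0
side [([325, 405, 22, 32, 438], [335.7, 423.1]), ([245, 412, 9, 7, 11], [248.7, 414.8])]
[[0.001, -0.0, -0.001, 0.0012, 0.0006, 0.0303, 0.05], [0.001, -0.0, -0.001, 0.0012, 0.0006, 0.0303, 0.05], [0.001, -0.0, -0.001, 0.0012, 0.0006, 0.0303, 0.05]]
```

Emit:
apply_moves([
  [0,0,0,0.0012,0.001,0.0303,0.05],
  [0,0,0,0.0012,0.001,0.0303,0.05],
  [0,0,0,0.0012,0.001,0.0303,0.05],
  [0,0,0,0,0,0,0.05],
])

```text
time_s: 32.15
eef_pos: [485.7, 461.9, 36.7]
eef_rot: [0.002, 0.951, 0.0, 0.308]
wrist_force: [-0.8, -0.9, -0.7]
grip_width: 0.589
finger_force: 0.0
```

Emit:
apply_moves([
  [0,0,0,0,0,0,0],
  [0,0,0,0,0,0,0],
  [0,0,0,0,0,0,0],
  [0,0,0,0,0,0,0],
])

```text
time_s: 32.55
eef_pos: [484.9, 464.6, 40.1]
eef_rot: [0.001, 0.951, 0.002, 0.309]
wrist_force: [-3.1, -2.6, 8.2]
grip_width: 0.306
finger_force: 58.9
```

Emit:
apply_moves([
  [0,0,0,-0.0118,0,-0.0162,0],
  [0,0,0,-0.0118,0,-0.0162,0],
  [0,0,0,0,0,0,0],
])

```text
time_s: 32.85
eef_pos: [485.7, 465.4, 81.6]
eef_rot: [0.001, 0.951, 0.004, 0.31]
wrist_force: [1.1, 0.4, -1.4]
grip_width: 0.304
finger_force: 58.5
```

```bash
python3 - <<'E'
from kin import *
st(); orange("side",(280,300,110,150),150)
place_path(87,38.5,-9,10)
E
```

```text
32.85 pos [485.7 465.4  81.6] cab [-170.7  511.7   81.6] rv y-axis [-0.     1.     0.008] z [ 0.59   0.006 -0.807] j [ 0.76  0.41  1.78 -0.78  0.61 -0.24] F [ 1.1  0.4 -1.4] grip 0.304 58.5
side [([325, 388, 22, 32, 272], [334.4, 407.5])]
[[0.001, 0.0, -0.001, -0.0245, 0.0003, -0.0354, 0.0], [0.001, 0.0, -0.001, -0.0245, 0.0002, -0.0354, 0.0], [0.001, 0.0, -0.001, -0.0245, 0.0002, -0.0354, 0.0], [0.001, 0.0, -0.001, -0.0245, 0.0001, -0.0354, 0.0], [0.001, 0.0, -0.001, -0.0245, 0.0001, -0.0354, 0.0]]
[[0.0, 0.0, 0.0, -0.0074, -0.0423, 0.0054, 0.0], [0.0, 0.0, 0.0, -0.0074, -0.0423, 0.0054, 0.0], [0.0, 0.0, 0.0, -0.0074, -0.0423, 0.0054, 0.0], [0.0, 0.0, 0.0, -0.0074, -0.0423, 0.0054, 0.0], [0.0, 0.0, 0.0, -0.0074, -0.0423, 0.0054, 0.0]]
[[0.0, 0.0, 0.0, -0.0074, -0.0423, 0.0054, 0.0], [0.0, 0.0, 0.0, -0.0074, -0.0423, 0.0054, 0.0], [0.0, 0.0, 0.0, -0.0074, -0.0423, 0.0054, 0.0], [0.0, 0.0, 0.0, -0.0074, -0.0423, 0.0054, 0.0], [0.0, 0.0, 0.0, -0.0074, -0.0423, 0.0054, 0.0]]
```

Emit:
apply_moves([
  [0,0.001,0,-0.0246,0,-0.0354,0],
  [0,0.001,0,-0.0246,0,-0.0354,0],
  [0,0.001,0,-0.0246,0,-0.0354,0],
  [0,0.001,0,-0.0246,0,-0.0354,0],
  [0,0.001,0,-0.0246,0,-0.0354,0],
])

```text
time_s: 33.4
eef_pos: [479.9, 462.3, 292.7]
eef_rot: [0.001, 0.952, 0.001, 0.305]
wrist_force: [0.3, 0.5, -0.7]
grip_width: 0.305
finger_force: 58.6
```

Emit:
apply_moves([
  [0,0,0,-0.0036,-0.021,0.0027,0],
  [0,0,0,-0.0074,-0.042,0.0054,0],
  [0,0,0,-0.0074,-0.042,0.0054,0],
  [0,0,0,-0.0074,-0.042,0.0054,0],
  [0,0,0,-0.0074,-0.042,0.0054,0],
])

```text
time_s: 33.9
eef_pos: [521.0, 272.1, 290.0]
eef_rot: [0.001, 0.952, 0.001, 0.305]
wrist_force: [0.6, -0.1, -0.8]
grip_width: 0.31
finger_force: 58.7
```

Emit:
apply_moves([
  [0,0,0,-0.0074,-0.042,0.0054,0],
  [0,0,0,-0.0074,-0.042,0.0054,0],
  [0,0,0,-0.0074,-0.042,0.0054,0],
  [0,0,0,-0.0074,-0.042,0.0054,0],
  [0,0,0,-0.0074,-0.042,0.0054,0],
])

```text
time_s: 34.4
eef_pos: [566.6, 62.1, 289.2]
eef_rot: [0.001, 0.952, 0.001, 0.305]
wrist_force: [1.7, 0.0, -0.8]
grip_width: 0.304
finger_force: 58.7
```

Emit:
apply_moves([
  [0,0,0,-0.0036,-0.021,0.0027,0],
  [0,0,0,0,0,0,0],
])

```text
time_s: 34.6
eef_pos: [571.6, 39.8, 289.0]
eef_rot: [0.003, 0.953, 0.0, 0.304]
wrist_force: [0.2, 0.4, -1.1]
grip_width: 0.307
finger_force: 58.8
```

```bash
python3 - <<'E'
from kin import *
st(); orange("side",(235,200,125,250),150); orange("top",(180,230,110,50))
F=c2w([-80-9,88,0]); s=go([F[0],F[1],62],6,0)
E
```

```text
34.6 pos [571.6  39.8 289. ] cab [-89.1  85.2 289. ] rv y-axis [0.006 1.    0.003] z [ 0.58  -0.001 -0.815] j [-0.2  -0.29  2.05  0.16  0.78 -1.84] F [ 0.2  0.4 -1.1] grip 0.307 58.8
side [([300, 212, 8, 9, 37], [302.8, 215.0]), ([298, 225, 16, 9, 101], [305.2, 229.8]), ([275, 233, 4, 9, 16], [276.3, 236.9]), ([245, 413, 8, 5, 9], [248.7, 414.8])]
top []
[[0.0, -0.002, -0.001, 0.0219, -0.0001, 0.0309, 0.0], [0.0, -0.002, -0.001, 0.0219, -0.0001, 0.0309, 0.0], [0.0, -0.002, -0.001, 0.022, -0.0001, 0.0308, 0.0], [0.0, -0.002, -0.001, 0.022, -0.0001, 0.0308, 0.0], [0.0, -0.002, -0.001, 0.0221, -0.0001, 0.0307, 0.0]]
[[0.0, -0.002, -0.001, 0.0221, -0.0, 0.0307, 0.0]]
```

Emit:
apply_moves([
  [0,-0.002,0,0.022,0,0.0309,0],
  [0,-0.002,0,0.022,0,0.0309,0],
  [0,-0.002,0,0.022,0,0.0309,0],
  [0,-0.002,0,0.022,0,0.0309,0],
  [0,-0.002,0,0.022,0,0.0309,0],
])

```text
time_s: 35.2
eef_pos: [572.2, 45.2, 99.2]
eef_rot: [-0.0, 0.951, 0.002, 0.31]
wrist_force: [0.5, -0.3, -1.4]
grip_width: 0.308
finger_force: 58.8
```

Emit:
apply_moves([
  [0,-0.001,0,0.022,0,0.0305,0],
  [0,0,0,0,0,0,0],
  [0,0,0,0,0,0,0],
])

```text
time_s: 35.5
eef_pos: [572.8, 44.7, 63.2]
eef_rot: [0.0, 0.951, 0.002, 0.31]
wrist_force: [0.8, -0.1, 0.3]
grip_width: 0.306
finger_force: 58.8
```

```bash
python3 - <<'E'
from kin import *
st(); F=c2w([54-9,86,0]); s=go([F[0],F[1],57],6,0)
E
```

```text
35.5 pos [572.8  44.7  63.2] cab [-87.8  90.1  63.2] rv y-axis [-0.001  1.     0.004] z [ 0.59   0.003 -0.808] j [-0.19  0.1   2.21  0.52  0.23 -2.23] F [ 0.8 -0.1  0.3] grip 0.306 58.8
[[0.001, 0.0, -0.0, -0.0173, -0.0005, 0.0139, 0.0], [0.001, 0.0, -0.0, -0.0173, -0.0005, 0.0139, 0.0], [0.001, 0.0, -0.0, -0.0173, -0.0005, 0.0139, 0.0], [0.001, 0.0, -0.0, -0.0173, -0.0005, 0.0139, 0.0], [0.001, 0.0, -0.0, -0.0173, -0.0005, 0.0139, 0.0]]
[[0.001, 0.0, -0.0, -0.0173, -0.0005, 0.0139, 0.0]]
```

Emit:
apply_moves([
  [0,0,0,-0.0175,-0.0005,0.0138,0],
  [0,0,0,-0.0175,-0.0005,0.0138,0],
  [0,0,0,-0.0175,-0.0005,0.0138,0],
  [0,0,0,-0.0175,-0.0005,0.0138,0],
  [0,0,0,-0.0175,-0.0005,0.0138,0],
])

```text
time_s: 36.0
eef_pos: [687.9, 41.1, 64.2]
eef_rot: [0.0, 0.949, 0.001, 0.314]
wrist_force: [0.0, -0.2, -1.4]
grip_width: 0.307
finger_force: 58.8
```

Emit:
apply_moves([
  [0,0,0,-0.0173,0,0.0138,0],
  [0,0,0,0,0,0,0],
  [0,0,0,0,0,0,0],
])

```text
time_s: 36.3
eef_pos: [708.2, 41.1, 61.8]
eef_rot: [0.0, 0.95, 0.001, 0.313]
wrist_force: [-0.4, 0.1, -1.2]
grip_width: 0.306
finger_force: 58.8
```

```bash
python3 - <<'E'
from kin import *
st(); p,r=pose(); go([c2w([45,0,0])[0],p[1],51.5],2,0)
E
```

```text
36.3 pos [708.2  41.1  61.8] cab [47.6 85.2 61.8] rv y-axis [0.    1.    0.002] z [ 0.594  0.002 -0.804] j [-0.15  0.4   1.84  0.33  0.28 -2.01] F [-0.4  0.1 -1.2] grip 0.306 58.8
[[0.001, 0.004, -0.001, 0.0037, -0.0, 0.0036, 0.0], [0.001, 0.004, -0.001, 0.0037, -0.0, 0.0036, 0.0]]
```

Emit:
apply_moves([
  [0,0.003,0,0.0042,0,0.0035,0],
  [0,0.003,0,0.0035,0,0.003,0],
  [0,0,0,0,0,0,0],
])

```text
time_s: 36.6
eef_pos: [704.8, 40.9, 50.3]
eef_rot: [0.001, 0.951, 0.001, 0.309]
wrist_force: [-3.7, 1.5, 7.3]
grip_width: 0.305
finger_force: 59.9
```

Emit:
apply_moves([
  [0,0,0,0.0006,0,0.0008,0],
  [0,0,0,0,0,0,0],
])

```text
time_s: 36.8
eef_pos: [705.3, 40.8, 50.3]
eef_rot: [0.001, 0.951, 0.001, 0.31]
wrist_force: [-9.4, 0.3, 14.0]
grip_width: 0.305
finger_force: 61.0
```

Emit:
apply_moves([
  [0,0,0,-0.0006,0,-0.0008,0],
  [0,0,0,0,0,0,0.036],
  [0,0,0,0,0,0,0.046],
  [0,0,0,0,0,0,0.05],
  [0,0,0,0,0,0,0.05],
])

```text
time_s: 37.3
eef_pos: [703.9, 40.8, 48.1]
eef_rot: [0.001, 0.952, 0.001, 0.307]
wrist_force: [0.2, 0.8, 0.7]
grip_width: 0.583
finger_force: 0.0
```

Emit:
apply_moves([
  [0,0,0,0,0,-0.01,0.05],
  [0,0,0,0,0,-0.02,0.05],
  [0,0,0,0,0,-0.03,0.05],
  [0,0,0,0,0,-0.03,0.05],
  [0,0,0,0,0,-0.03,0.05],
])

```text
time_s: 37.8
eef_pos: [632.9, 40.6, 147.0]
eef_rot: [0.001, 0.951, 0.001, 0.308]
wrist_force: [0.8, -0.0, 0.3]
grip_width: 0.59
finger_force: 0.0
```

```bash
python3 - <<'E'
from kin import *
st()
s=go([550,20,320],5,.05); s=go([530,-40,320],5,.05,T=tool(90),start=s); s=go([561.4,-270.4,305],11,.05,T=tool(13.6),start=s)
E
```

```text
37.8 pos [632.9  40.6 147. ] cab [-27.7  85.4 147. ] rv y-axis [0.001 1.    0.003] z [ 0.586  0.002 -0.81 ] j [-0.17  0.07  2.03  0.25  0.43 -1.93] F [ 0.8 -0.   0.3] grip 0.59 0.0
[[0.0, -0.0, -0.0, -0.0068, -0.004, -0.0378, 0.05], [0.0, -0.0, -0.0, -0.0069, -0.0041, -0.0378, 0.05], [0.0, -0.0, -0.0, -0.0069, -0.0041, -0.0378, 0.05], [0.0, -0.0, -0.0, -0.0069, -0.0041, -0.0377, 0.05], [0.0, -0.0, -0.0, -0.0069, -0.0041, -0.0377, 0.05]]
[[0.0, 0.126, 0.0, 0.0032, -0.012, -0.0024, 0.05], [0.0, 0.126, 0.0, 0.0035, -0.012, -0.0019, 0.05], [0.0, 0.126, 0.0, 0.0037, -0.012, -0.0015, 0.05], [0.0, 0.126, 0.0, 0.0039, -0.012, -0.001, 0.05], [0.0, 0.126, 0.0, 0.004, -0.012, -0.0005, 0.05]]
[[0.0, 0.0, 0.121, -0.0029, -0.0209, 0.0014, 0.05], [0.0, 0.0, 0.121, -0.0054, -0.0204, 0.0014, 0.05], [0.0, 0.0, 0.121, -0.0078, -0.0196, 0.0014, 0.05], [0.0, 0.0, 0.121, -0.0101, -0.0186, 0.0014, 0.05], [0.0, 0.0, 0.121, -0.0123, -0.0172, 0.0014, 0.05]]
[[0.0, 0.0, 0.121, -0.0143, -0.0156, 0.0014, 0.05], [0.0, 0.0, 0.121, -0.0161, -0.0137, 0.0014, 0.05], [0.0, 0.0, 0.121, -0.0176, -0.0117, 0.0014, 0.05], [0.0, 0.0, 0.121, -0.0189, -0.0095, 0.0014, 0.05], [0.0, 0.0, 0.121, -0.0199, -0.0071, 0.0014, 0.05]]
[[0.0, 0.0, 0.121, -0.0206, -0.0047, 0.0014, 0.05]]
```

Emit:
apply_moves([
  [0,0,0,-0.007,-0.004,-0.038,0.05],
  [0,0,0,-0.007,-0.004,-0.038,0.05],
  [0,0,0,-0.007,-0.004,-0.038,0.05],
  [0,0,0,-0.007,-0.004,-0.038,0.05],
  [0,0,0,-0.007,-0.004,-0.038,0.05],
])

```text
time_s: 38.3
eef_pos: [549.6, 20.1, 321.9]
eef_rot: [0.001, 0.951, 0.001, 0.308]
wrist_force: [0.7, -0.7, 0.7]
grip_width: 0.585
finger_force: 0.0
```

Emit:
apply_moves([
  [0,0.126,0,0.003,-0.012,-0.002,0.05],
  [0,0.126,0,0.0035,-0.012,-0.002,0.05],
  [0,0.126,0,0.0037,-0.012,-0.0015,0.05],
  [0,0.126,0,0.004,-0.012,-0.001,0.05],
  [0,0.126,0,0.004,-0.012,-0.0005,0.05],
])

```text
time_s: 38.8
eef_pos: [530.8, -40.5, 321.4]
eef_rot: [0.001, 1.0, 0.001, -0.004]
wrist_force: [1.1, -0.0, 0.2]
grip_width: 0.585
finger_force: 0.0
```

Emit:
apply_moves([
  [0,0,0.121,-0.003,-0.021,0.001,0.05],
  [0,0,0.121,-0.0055,-0.0205,0.001,0.05],
  [0,0,0.121,-0.008,-0.0195,0.001,0.05],
  [0,0,0.121,-0.01,-0.0185,0.001,0.05],
  [0,0,0.121,-0.0125,-0.017,0.001,0.05],
])

```text
time_s: 39.3
eef_pos: [545.7, -145.2, 315.0]
eef_rot: [0.301, 0.954, 0.001, -0.002]
wrist_force: [0.2, 0.5, 0.4]
grip_width: 0.588
finger_force: 0.0
```

Emit:
apply_moves([
  [0,0,0.121,-0.0145,-0.0155,0.001,0.05],
  [0,0,0.121,-0.016,-0.0135,0.001,0.05],
  [0,0,0.121,-0.0175,-0.0115,0.001,0.05],
  [0,0,0.121,-0.019,-0.0095,0.001,0.05],
  [0,0,0.121,-0.02,-0.007,0.001,0.05],
])

```text
time_s: 39.8
eef_pos: [560.7, -249.6, 309.7]
eef_rot: [0.571, 0.821, -0.0, -0.002]
wrist_force: [0.1, -1.7, -0.5]
grip_width: 0.584
finger_force: 0.0
```

Emit:
apply_moves([
  [0,0,0.121,-0.0205,-0.005,0.001,0.05],
  [0,0,0,0,0,0,0.05],
  [0,0,0,0,0,0,0.05],
])

```text
time_s: 40.1
eef_pos: [563.2, -269.6, 308.4]
eef_rot: [0.617, 0.787, 0.0, -0.003]
wrist_force: [-0.2, 0.4, 0.2]
grip_width: 0.582
finger_force: 0.0
```

```bash
python3 - <<'E'
from kin import *
st(); leaf(-1); s=go([561.4,-270.4,262],3,.05,T=tool(13.6)); go([561.4,-270.4,206.5],2,.05,T=tool(13.6),start=s)
s=cam("side"); crop(s,215,175,200,150,4,"pics/s10.png")
E
```

```text
40.1 pos [ 563.2 -269.6  308.4] cab [-100.5 -224.1  308.4] rv y-axis [ 0.971  0.238 -0.003] z [-0.004  0.003 -1.   ] j [-0.64  0.26  1.37  0.    1.52 -0.88] F [-0.2  0.4  0.2] grip 0.582 0.0
rel [-100.5  -59.1  308.4] rad 116.6 leaf angle 1.807 tool y ang 13.2
[[-0.001, -0.001, 0.001, -0.0002, -0.0006, 0.0155, 0.05], [-0.001, -0.001, 0.001, -0.0001, -0.0006, 0.0155, 0.05], [-0.001, -0.001, 0.001, -0.0001, -0.0006, 0.0155, 0.05]]
[[0.0, 0.0, 0.0, 0.0, 0.0, 0.0278, 0.05], [0.0, 0.0, 0.0, 0.0, 0.0, 0.0278, 0.05]]
```

Emit:
apply_moves([
  [0,0,0,0,-0.001,0.03,0.05],
  [0,0,0,0,-0.001,0.03,0.05],
  [0,0,0,0,0,0.03,0.05],
  [0,0,0,0,0,0.01,0.05],
  [0,0,0,0,0,0,0.05],
])

```text
time_s: 40.65
eef_pos: [560.5, -268.6, 207.0]
eef_rot: [0.617, 0.787, -0.0, -0.004]
wrist_force: [0.0, -0.1, -0.9]
grip_width: 0.586
finger_force: 0.0
```

Emit:
apply_moves([
  [0,0,0,0,0,0,0],
  [0,0,0,0,0,0,0],
  [0,0,0,0,0,0,0],
  [0,0,0,0,0,0,0],
])

```text
time_s: 41.05
eef_pos: [561.1, -271.5, 210.7]
eef_rot: [0.618, 0.786, -0.001, -0.001]
wrist_force: [-4.6, -2.1, 4.7]
grip_width: 0.101
finger_force: 58.6
```

```bash
python3 - <<'E'
from kin import *
st(); leaf(-1)
E
```

```text
41.05 pos [ 561.1 -271.5  210.7] cab [-102.7 -226.   210.7] rv y-axis [ 0.972  0.237 -0.004] z [-0.004 -0.001 -1.   ] j [-0.64  0.31  1.49 -0.    1.34 -0.88] F [-4.6 -2.1  4.7] grip 0.101 58.6
rel [-102.7  -61.   210.7] rad 119.4 leaf angle 1.811 tool y ang 13.1
```

Emit:
apply_moves([
  [0,0,0.14,0.0164,-0.0039,0,0],
  [0,0,0.14,0.0164,-0.0039,0,0],
  [0,0,0.14,0.0164,-0.0039,0,0],
  [0,0,0.14,0.0164,-0.0039,0,0],
  [0,0,0.14,0.0164,-0.0039,0,0],
])

```text
time_s: 41.55
eef_pos: [545.3, -189.1, 210.7]
eef_rot: [0.852, 0.524, -0.001, -0.001]
wrist_force: [-0.9, -0.9, 2.9]
grip_width: 0.106
finger_force: 59.2
```

Emit:
apply_moves([
  [0,0,0.14,0.0164,-0.0039,0,0],
  [0,0,0.14,0.0164,-0.0039,0,0],
  [0,0,0.14,0.0164,-0.0039,0,0],
  [0,0,0.14,0.0164,-0.0039,0,0],
  [0,0,0.14,0.0164,-0.0039,0,0],
])

```text
time_s: 42.05
eef_pos: [587.2, -117.1, 210.7]
eef_rot: [0.98, 0.201, 0.0, 0.0]
wrist_force: [3.4, -4.7, -0.5]
grip_width: 0.103
finger_force: 59.0
```

```bash
python3 - <<'E'
from kin import *
st(); leaf(-1); p,r=pose(); go([*c2w([-35.5,-50,0])[:2],p[2]],4,0,T=tool(-89.4))
E
```

```text
42.05 pos [ 587.2 -117.1  210.7] cab [-75.1 -71.9 210.7] rv y-axis [ 0.393 -0.92   0.   ] z [ 0. -0. -1.] j [-0.4   0.25  1.57  0.    1.32  0.77] F [ 3.4 -4.7 -0.5] grip 0.103 59.0
rel [-75.1  93.1 210.7] rad 119.6 leaf angle 0.383 tool y ang -67.4
[[0.0, -0.0, 0.098, 0.0112, -0.0013, 0.0, 0.0], [0.0, -0.0, 0.098, 0.0111, -0.0024, 0.0, 0.0], [0.0, -0.0, 0.098, 0.0108, -0.0034, 0.0, 0.0], [0.0, -0.0, 0.098, 0.0104, -0.0045, 0.0, 0.0]]
```

Emit:
apply_moves([
  [0,0,0.14,0.0164,-0.0039,0,0],
  [0,0,0.14,0.0164,-0.0039,0,0],
  [0,0,0.08,0.0093,-0.0025,0,0],
  [0,0,0,0,0,0,0],
])

```text
time_s: 42.45
eef_pos: [625.0, -96.2, 210.7]
eef_rot: [1.0, 0.024, 0.0, 0.001]
wrist_force: [1.5, -5.4, 0.9]
grip_width: 0.102
finger_force: 59.2
```

Emit:
apply_moves([
  [0,0,0.02,0.0025,-0.0007,0,0],
  [0,0,0,0,0,0,0],
])

```text
time_s: 42.65
eef_pos: [626.8, -95.7, 210.7]
eef_rot: [1.0, 0.014, 0.0, 0.0]
wrist_force: [1.7, -4.6, 1.8]
grip_width: 0.103
finger_force: 59.3
```

```bash
python3 - <<'E'
from kin import *
st(); leaf(-1)
E
```

```text
42.65 pos [626.8 -95.7 210.7] cab [-35.3 -50.8 210.7] rv y-axis [ 0.029 -1.     0.001] z [ 0.    -0.001 -1.   ] j [-0.34  0.34  1.46 -0.    1.34  1.2 ] F [ 1.7 -4.6  1.8] grip 0.103 59.3
rel [-35.3 114.2 210.7] rad 119.5 leaf angle 0.004 tool y ang -88.9
```

Emit:
apply_moves([
  [0,0,0.01,0.0015,0,0,0],
  [0,0,0,0,0,0,0],
])

```text
time_s: 42.85
eef_pos: [628.0, -95.2, 210.7]
eef_rot: [1.0, 0.009, -0.0, -0.0]
wrist_force: [0.7, -6.6, 4.5]
grip_width: 0.102
finger_force: 59.6
```

Emit:
apply_moves([
  [0,0,0.01,0.0015,0,0,0],
  [0,0,0,0,0,0,0],
])

```text
time_s: 43.05
eef_pos: [629.4, -94.9, 210.7]
eef_rot: [1.0, 0.004, -0.0, -0.0]
wrist_force: [0.3, -4.8, 4.6]
grip_width: 0.101
finger_force: 59.7
```

Emit:
apply_moves([
  [0,0,0,0.0015,0,0,0],
  [0,0,0,0,0,0,0],
])

```text
time_s: 43.25
eef_pos: [630.2, -94.6, 210.6]
eef_rot: [1.0, 0.005, -0.001, -0.001]
wrist_force: [-2.4, -3.4, 6.9]
grip_width: 0.104
finger_force: 59.9
```

Emit:
apply_moves([
  [0,0,0,0.0015,0,0,0],
  [0,0,0,0,0,0,0],
])

```text
time_s: 43.45
eef_pos: [630.3, -94.6, 210.6]
eef_rot: [1.0, 0.005, -0.003, -0.001]
wrist_force: [-8.5, -3.2, 10.9]
grip_width: 0.101
finger_force: 60.3
```

Emit:
apply_moves([
  [0,0,0,0.0015,0,0,0],
  [0,0,0,0,0,0,0],
])

```text
time_s: 43.65
eef_pos: [630.5, -94.6, 210.6]
eef_rot: [1.0, 0.005, -0.005, -0.001]
wrist_force: [-14.7, -2.6, 13.1]
grip_width: 0.101
finger_force: 60.7
```

Emit:
apply_moves([
  [0,0,0,-0.002,0,0,0],
  [0,0,0,0,0,0,0.03],
  [0,0,0,0,0,0,0.04],
  [0,0,0,0,0,-0.035,0.05],
  [0,0,0,0,0,-0.035,0.05],
])

```text
time_s: 44.15
eef_pos: [630.1, -93.0, 277.2]
eef_rot: [1.0, 0.005, -0.004, -0.003]
wrist_force: [0.1, -1.3, 0.1]
grip_width: 0.585
finger_force: 0.0
```

```bash
python3 - <<'E'
from kin import *
st(); s=go([590,-60,285],2,.05,T=tool(-85)); go([553.5,179,285],12,.05,T=tool(-12.2),start=s)
E
```

```text
44.15 pos [630.1 -93.  277.2] cab [-31.9 -48.1 277.2] rv y-axis [ 0.01  -1.    -0.006] z [-0.008  0.005 -1.   ] j [-0.34  0.31  1.37  0.    1.48  1.22] F [ 0.1 -1.3  0.1] grip 0.585 0.0
[[-0.003, 0.004, -0.038, -0.0199, -0.0167, -0.0036, 0.05], [-0.003, 0.004, -0.038, -0.0192, -0.0174, -0.0038, 0.05]]
[[0.0, 0.0, -0.106, -0.0013, -0.0201, 0.0, 0.05], [0.0, 0.0, -0.106, 0.0008, -0.0201, 0.0, 0.05], [0.0, 0.0, -0.106, 0.003, -0.0199, 0.0, 0.05], [0.0, 0.0, -0.106, 0.0051, -0.0195, 0.0, 0.05], [0.0, 0.0, -0.106, 0.0071, -0.0189, 0.0, 0.05]]
[[0.0, 0.0, -0.106, 0.009, -0.018, 0.0, 0.05], [0.0, 0.0, -0.106, 0.0109, -0.017, 0.0, 0.05], [0.0, 0.0, -0.106, 0.0126, -0.0157, 0.0, 0.05], [0.0, 0.0, -0.106, 0.0142, -0.0143, 0.0, 0.05], [0.0, 0.0, -0.106, 0.0156, -0.0127, 0.0, 0.05]]
[[0.0, 0.0, -0.106, 0.0169, -0.011, 0.0, 0.05], [0.0, 0.0, -0.106, 0.018, -0.0091, 0.0, 0.05]]
```

Emit:
apply_moves([
  [0,0.004,-0.038,-0.02,-0.0167,-0.0036,0.05],
  [0,0.004,-0.038,-0.019,-0.0174,-0.0038,0.05],
  [0,0,-0.106,-0.0013,-0.02,0,0.05],
  [0,0,-0.106,0.0008,-0.02,0,0.05],
  [0,0,-0.106,0.003,-0.02,0,0.05],
])

```text
time_s: 44.65
eef_pos: [581.6, -0.0, 285.9]
eef_rot: [0.979, 0.203, 0.002, -0.002]
wrist_force: [-1.1, -0.1, -0.5]
grip_width: 0.585
finger_force: 0.0
```

Emit:
apply_moves([
  [0,0,-0.106,0.005,-0.0195,0,0.05],
  [0,0,-0.106,0.007,-0.019,0,0.05],
  [0,0,-0.106,0.009,-0.018,0,0.05],
  [0,0,-0.106,0.011,-0.017,0,0.05],
  [0,0,-0.106,0.0125,-0.0155,0,0.05],
])

```text
time_s: 45.15
eef_pos: [566.3, 99.6, 286.0]
eef_rot: [0.892, 0.452, 0.002, -0.001]
wrist_force: [0.4, 0.0, 1.2]
grip_width: 0.583
finger_force: 0.0
```

Emit:
apply_moves([
  [0,0,-0.106,0.014,-0.0145,0,0.05],
  [0,0,-0.106,0.0155,-0.0125,0,0.05],
  [0,0,-0.106,0.017,-0.011,0,0.05],
  [0,0,-0.106,0.018,-0.009,0,0.05],
  [0,0,0,0,0,0,0.05],
])

```text
time_s: 45.65
eef_pos: [553.8, 180.1, 286.3]
eef_rot: [0.777, 0.63, 0.002, -0.001]
wrist_force: [-0.2, -0.7, -1.1]
grip_width: 0.585
finger_force: 0.0
```

```bash
python3 - <<'E'
from kin import *
st(); leaf(1); go([553.5,179,206.5],3,.05,T=tool(-12.2))
E
```

```text
45.65 pos [553.8 180.1 286.3] cab [-105.5  225.7  286.3] rv y-axis [ 0.978 -0.207  0.002] z [ 0.003  0.005 -1.   ] j [0.1  0.15 1.53 0.   1.45 0.31] F [-0.2 -0.7 -1.1] grip 0.585 0.0
rel [-105.5   60.7  286.3] rad 121.7 leaf angle 1.797 tool y ang -12.5
[[0.0, -0.002, 0.001, -0.0005, -0.0001, 0.0266, 0.05], [0.0, -0.002, 0.001, -0.0005, -0.0, 0.0266, 0.05], [0.0, -0.002, 0.001, -0.0004, -0.0, 0.0266, 0.05]]
```

Emit:
apply_moves([
  [0,-0.002,0,-0.0005,0,0.0266,0.05],
  [0,-0.002,0,-0.0005,0,0.0266,0.05],
  [0,-0.002,0,-0.0005,0,0.0266,0.05],
  [0,0,0,0,0,0,0.05],
  [0,0,0,0,0,0,0],
])

```text
time_s: 46.15
eef_pos: [554.6, 175.9, 207.0]
eef_rot: [0.779, 0.627, -0.0, 0.002]
wrist_force: [0.3, 0.6, 1.4]
grip_width: 0.432
finger_force: 0.0
```

Emit:
apply_moves([
  [0,0,0,0,0,0,0],
  [0,0,0,0,0,0,0],
  [0,0,0,0,0,0,0],
  [0,0,-0.14,-0.0164,-0.0039,0,0],
  [0,0,-0.14,-0.0164,-0.0039,0,0],
])

```text
time_s: 46.65
eef_pos: [544.8, 144.3, 209.3]
eef_rot: [0.681, 0.732, 0.002, 0.005]
wrist_force: [12.0, -2.4, -0.8]
grip_width: 0.102
finger_force: 59.0
```

```bash
python3 - <<'E'
from kin import *
st(); leaf(1)
E
```

```text
46.65 pos [544.8 144.3 209.3] cab [-114.8  190.   209.3] rv y-axis [0.997 0.073 0.01 ] z [ 0.011 -0.003 -1.   ] j [ 0.05  0.16  1.68 -0.    1.29 -0.03] F [12.  -2.4 -0.8] grip 0.102 59.0
rel [-114.8   25.   209.3] rad 117.5 leaf angle 1.49 tool y ang 3.6
```

Emit:
apply_moves([
  [0,0,-0.14,-0.0164,-0.0039,0,0],
  [0,0,-0.14,-0.0164,-0.0039,0,0],
  [0,0,-0.14,-0.0164,-0.0039,0,0],
  [0,0,-0.14,-0.0164,-0.0039,0,0],
  [0,0,-0.14,-0.0164,-0.0039,0,0],
])

```text
time_s: 47.15
eef_pos: [556.5, 63.7, 209.4]
eef_rot: [0.389, 0.921, 0.004, 0.008]
wrist_force: [22.0, 10.4, -8.8]
grip_width: 0.102
finger_force: 58.9
```

Emit:
apply_moves([
  [0,0,-0.14,-0.0164,-0.0039,0,0],
  [0,0,-0.14,-0.0164,-0.0039,0,0],
  [0,0,-0.14,-0.0164,-0.0039,0,0],
  [0,0,0,0,0,0,0],
])

```text
time_s: 47.55
eef_pos: [588.0, 26.6, 209.3]
eef_rot: [0.19, 0.982, 0.004, 0.007]
wrist_force: [14.7, 16.6, -2.2]
grip_width: 0.103
finger_force: 59.5
```

```bash
python3 - <<'E'
from kin import *
st(); leaf(1); p,r=pose(); go([*c2w([-33,50,0])[:2],p[2]],4,0,T=tool(90.6))
E
```

```text
47.55 pos [588.   26.6 209.3] cab [-72.8  71.9 209.3] rv y-axis [0.373 0.928 0.011] z [ 0.015  0.006 -1.   ] j [-0.16  0.21  1.62  0.01  1.3  -1.35] F [14.7 16.6 -2.2] grip 0.103 59.5
rel [-72.8 -93.1 209.3] rad 118.2 leaf angle 0.368 tool y ang 67.5
[[0.002, 0.004, -0.098, -0.0113, -0.0012, 0.0001, 0.0], [0.002, 0.004, -0.098, -0.0111, -0.0023, 0.0001, 0.0], [0.002, 0.004, -0.098, -0.0108, -0.0034, 0.0001, 0.0], [0.002, 0.004, -0.098, -0.0104, -0.0045, 0.0, 0.0]]
```

Emit:
apply_moves([
  [0,0,-0.098,-0.011,-0.001,0,0],
  [0,0,-0.098,-0.011,-0.002,0,0],
  [0,0,-0.098,-0.011,-0.0032,0,0],
  [0,0,-0.06,-0.006,-0.0025,0,0],
  [0,0,0,0,0,0,0],
])

```text
time_s: 48.05
eef_pos: [621.5, 8.7, 209.3]
eef_rot: [0.014, 1.0, 0.002, 0.005]
wrist_force: [7.1, 12.7, 1.4]
grip_width: 0.105
finger_force: 59.7
```

Emit:
apply_moves([
  [0,0,-0.02,-0.002,0,0,0],
  [0,0,0,0,0,0,0],
])

```text
time_s: 48.25
eef_pos: [622.9, 8.3, 209.3]
eef_rot: [0.005, 1.0, 0.002, 0.004]
wrist_force: [6.8, 9.5, 0.5]
grip_width: 0.104
finger_force: 60.0
```

Emit:
apply_moves([
  [0,0,-0.01,-0.0015,0,0,0],
  [0,0,0,0,0,0,0],
])

```text
time_s: 48.45
eef_pos: [624.1, 7.9, 209.3]
eef_rot: [-0.0, 1.0, 0.001, 0.004]
wrist_force: [5.0, 8.4, 1.9]
grip_width: 0.105
finger_force: 60.0
```

```bash
python3 - <<'E'
from kin import *
st(); leaf(1)
E
```

```text
48.45 pos [624.1   7.9 209.3] cab [-36.9  52.8 209.3] rv y-axis [-0.     1.     0.002] z [ 0.008  0.002 -1.   ] j [-0.18  0.31  1.5   0.    1.32 -1.75] F [5.  8.4 1.9] grip 0.105 60.0
rel [ -36.9 -112.2  209.3] rad 118.1 leaf angle 0.022 tool y ang 89.5
```

Emit:
apply_moves([
  [0,0,-0.01,-0.0015,0,0,0],
  [0,0,0,0,0,0,0],
])

```text
time_s: 48.65
eef_pos: [625.5, 7.5, 209.3]
eef_rot: [-0.005, 1.0, 0.001, 0.004]
wrist_force: [4.3, 7.7, 1.6]
grip_width: 0.103
finger_force: 59.9
```

Emit:
apply_moves([
  [0,0,-0.005,-0.0015,0,0,0],
  [0,0,0,0,0,0,0],
])

```text
time_s: 48.85
eef_pos: [626.8, 7.1, 209.3]
eef_rot: [-0.008, 1.0, 0.0, 0.004]
wrist_force: [3.8, 6.3, 1.6]
grip_width: 0.104
finger_force: 59.8
```

Emit:
apply_moves([
  [0,0,0,-0.0015,0,0,0],
  [0,0,0,0,0,0,0],
])

```text
time_s: 49.05
eef_pos: [628.0, 6.7, 209.3]
eef_rot: [-0.008, 1.0, -0.0, 0.003]
wrist_force: [2.9, 5.6, 3.7]
grip_width: 0.106
finger_force: 59.9
```

Emit:
apply_moves([
  [0,0,0,-0.0015,0,0,0],
  [0,0,0,0,0,0,0],
])

```text
time_s: 49.25
eef_pos: [629.4, 6.2, 209.3]
eef_rot: [-0.008, 1.0, -0.001, 0.003]
wrist_force: [2.6, 4.9, 5.9]
grip_width: 0.099
finger_force: 60.1
```

Emit:
apply_moves([
  [0,0,0,-0.0015,0,0,0],
  [0,0,0,0,0,0,0],
])

```text
time_s: 49.45
eef_pos: [630.7, 5.8, 209.3]
eef_rot: [-0.008, 1.0, -0.001, 0.003]
wrist_force: [1.7, 4.2, 6.0]
grip_width: 0.104
finger_force: 60.2
```

Emit:
apply_moves([
  [0,0,0,-0.0015,0,0,0],
  [0,0,0,0,0,0,0],
])

```text
time_s: 49.65
eef_pos: [632.0, 5.4, 209.3]
eef_rot: [-0.008, 1.0, -0.001, 0.002]
wrist_force: [0.9, 2.1, 6.4]
grip_width: 0.106
finger_force: 60.2
```

Emit:
apply_moves([
  [0,0,0,-0.0015,0,0,0],
  [0,0,0,0,0,0,0],
])

```text
time_s: 49.85
eef_pos: [632.7, 5.3, 209.3]
eef_rot: [-0.008, 1.0, -0.001, 0.001]
wrist_force: [-2.5, 2.3, 8.3]
grip_width: 0.1
finger_force: 60.3
```

Emit:
apply_moves([
  [0,0,0,-0.0015,0,0,0],
  [0,0,0,0,0,0,0],
])

```text
time_s: 50.05
eef_pos: [632.8, 5.3, 209.2]
eef_rot: [-0.008, 1.0, -0.001, -0.001]
wrist_force: [-9.2, 1.7, 12.0]
grip_width: 0.104
finger_force: 60.7
```

Emit:
apply_moves([
  [0,0,0,0.002,0,0,0],
  [0,0,0,0,0,0,0.03],
  [0,0,0,0,0,0,0.04],
  [0,0,0,0,0,-0.04,0.05],
  [0,0,0,0,0,-0.04,0.05],
])

```text
time_s: 50.55
eef_pos: [630.6, 5.3, 286.1]
eef_rot: [-0.007, 1.0, -0.001, -0.001]
wrist_force: [1.2, -0.2, 0.8]
grip_width: 0.584
finger_force: 0.0
```

```bash
python3 - <<'E'
from kin import *
st(); c=c2w([0,126,0]); s=go([645,c[1],295],4,0,T=tool(90.6)); s=go([645,c[1],229],5,0,T=tool(90.6),start=s)
E
```

```text
50.55 pos [630.6   5.3 286.1] cab [-30.4  50.1 286.1] rv y-axis [-0.015  1.    -0.002] z [-0.003 -0.002 -1.   ] j [-0.18  0.28  1.38 -0.    1.48 -1.77] F [ 1.2 -0.2  0.8] grip 0.584 0.0
[[-0.0, -0.001, 0.001, -0.0039, 0.019, -0.0023, 0.0], [-0.0, -0.001, 0.001, -0.0038, 0.019, -0.0023, 0.0], [-0.0, -0.001, 0.001, -0.0038, 0.019, -0.0023, 0.0], [-0.0, -0.001, 0.001, -0.0038, 0.019, -0.0022, 0.0]]
[[0.0, 0.0, 0.0, 0.0, 0.0, 0.0132, 0.0], [0.0, 0.0, 0.0, 0.0, 0.0, 0.0132, 0.0], [0.0, 0.0, 0.0, 0.0, 0.0, 0.0132, 0.0], [0.0, 0.0, 0.0, 0.0, 0.0, 0.0132, 0.0], [0.0, 0.0, 0.0, 0.0, 0.0, 0.0132, 0.0]]
```

Emit:
apply_moves([
  [0,0,0,-0.004,0.019,-0.002,0],
  [0,0,0,-0.004,0.019,-0.002,0],
  [0,0,0,-0.004,0.019,-0.002,0],
  [0,0,0,-0.003,0.019,-0.002,0],
  [0,0,0,0,0,0,0],
])

```text
time_s: 51.05
eef_pos: [645.7, 83.5, 295.0]
eef_rot: [-0.009, 1.0, -0.001, 0.001]
wrist_force: [-0.6, -0.3, 0.7]
grip_width: -0.003
finger_force: 0.0
```

Emit:
apply_moves([
  [0,0,0,0,0,0.0132,0],
  [0,0,0,0,0,0.0132,0],
  [0,0,0,0,0,0.0132,0],
  [0,0,0,0,0,0,0],
])

```text
time_s: 51.45
eef_pos: [644.4, 81.0, 252.1]
eef_rot: [-0.007, 1.0, -0.001, -0.002]
wrist_force: [0.2, -0.5, -0.3]
grip_width: 0.001
finger_force: 0.0
```

Emit:
apply_moves([
  [0,0,0,0,0,0.0132,0],
  [0,0,0,0,0,0.0132,0],
  [0,0,0,0,0,0,0],
])

```text
time_s: 51.75
eef_pos: [644.7, 81.6, 226.5]
eef_rot: [-0.008, 1.0, -0.001, -0.001]
wrist_force: [-0.4, -0.1, 0.4]
grip_width: 0.0
finger_force: 0.0
```

```bash
python3 - <<'E'
from kin import *
st(); p,r=pose(); c=c2w([0,117,0]); go([p[0],c[1],p[2]],2,0,T=tool(90.6))
E
```

```text
51.75 pos [644.7  81.6 226.5] cab [-15.5 126.3 226.5] rv y-axis [-0.015  1.    -0.002] z [-0.002 -0.002 -1.   ] j [-0.06  0.37  1.39 -0.    1.38 -1.64] F [-0.4 -0.1  0.4] grip 0.0 0.0
[[-0.001, -0.001, 0.002, 0.0001, -0.0045, 0.0, 0.0], [-0.001, -0.001, 0.002, 0.0001, -0.0045, 0.0, 0.0]]
```

Emit:
apply_moves([
  [0,0,0,0,-0.0045,0,0],
  [0,0,0,0,-0.0045,0,0],
  [0,0,0,0,0,0,0],
])

```text
time_s: 52.05
eef_pos: [645.6, 78.1, 229.6]
eef_rot: [-0.009, 1.0, 0.004, 0.001]
wrist_force: [0.5, 18.7, -0.8]
grip_width: -0.001
finger_force: 5.5
```

```bash
python3 - <<'E'
from kin import *
st(); t=cam("top"); s=cam("side")
# where the button's upper end would show for several angles
for th in(0,.15,.3,.6,1.57): print(th,proj(t,c2w([-7.5,95-34*np.sin(th),235+34*np.cos(th)]))[0].round(1),proj(s,c2w([-7.5,95-34*np.sin(th),235+34*np.cos(th)]))[0].round(1))
f=t["frame"][194:216,318:346]; print((f.sum(2)//3).astype(int))
f=s["frame"][218:256,270:290,0]; print(f)
E
```

```text
52.05 pos [645.6  78.1 229.6] cab [-14.6 122.8 229.6] rv y-axis [-0.018  1.     0.008] z [ 0.002  0.008 -1.   ] j [-0.07  0.36  1.39  0.01  1.38 -1.66] F [ 0.5 18.7 -0.8] grip -0.001 5.5
0 [329.3 202.5] [277.1 225.5]
0.15 [331.1 202.7] [277.3 225. ]
0.3 [332.8 203.1] [277.5 224.8]
0.6 [335.9 204. ] [277.9 225.3]
1.57 [340.6 207.7] [278.6 233.7]
[[ 76  75  77  76  78  75  72  72  71  73  78  75  81 125 171 200 216 221
  213 198 155 102 109 145 163 162 163 164]
 [ 77  78  78  78  74  76  77  75  75  77  76  77  91 134 179 201 216 223
  214 195 160 124 131 154 161 161 161 158]
 [ 71  71  77  76  76  73  79  77  81  79  73  76  92 144 184 204 218 218
  212 191 161 141 159 165 167 162 161 161]
 [ 82  78  78  78  82  77  83  79  78  74  61  63 100 153 193 210 214 218
  211 180 162 148 156 163 170 165 169 164]
 [ 80  79  84  79  86  74  77  77  66  56  47  59 112 165 199 211 216 212
  202 173 140 114 127 144 161 168 170 169]
 [ 77  76  74  71  72  75  64  54  46  41  38  74 127 179 207 212 221 209
  201 159 112  73  84 118 149 163 169 171]
 [ 50  59  56  58  53  51  47  45  38  39  45  80 1
[... 4352 characters left out ...]
  81  41
   55  58]
 [129 107 117 117 121  99  43  34  38  34  43  85 123 118  86 153 151  53
   54  59]
 [107 113 115 121 121  98  42  32  35  33  42  84 122 127  96 155 153  53
   53  59]
 [111 119 117 122 122 102  61  58  59  59  63  94 125 145  98 152 151  50
   52  59]
 [114 115 119 123 124 119 105 105 106 106 106 119 126 145  97 149 148  52
   50  58]
 [116 113 122 122 124 122 121 128 123 129 116 121 126 146 107 153 154  80
   53  54]
 [118 113 124 123 124 122 126 144 133 151 107 121 128 149 138 184 186 136
   62  52]
 [117 116 124 123 124 122 124 145 133 152 107 121 127 149 148 222 220 140
   59  51]
 [108 120 125 122 123 122 124 143 133 151 107 122 127 146 144 215 214 134
   58  50]]
```

Emit:
apply_moves([
  [0,0,0,0,0.006,0,0],
  [0,0,0,0,0.008,0,0],
  [0,0,0,0,0,-0.04,0],
  [0,0,0,0,0,-0.04,0],
  [0,0,0,0,0,0,0],
])

```text
time_s: 52.65
eef_pos: [648.7, 86.4, 317.8]
eef_rot: [-0.007, 1.0, -0.002, 0.008]
wrist_force: [0.4, -1.0, 0.8]
grip_width: 0.002
finger_force: 0.0
```

```bash
python3 - <<'E'
from kin import *
st(); t=cam("top"); s=cam("side")
a=cv2.resize(t["frame"][185:225,310:370],None,fx=6,fy=6,interpolation=cv2.INTER_CUBIC)
b=cv2.resize(s["frame"][215:265,262:302],None,fx=6,fy=6,interpolation=cv2.INTER_CUBIC)
c=np.zeros((310,620,3),np.uint8); c[:240,:360]=a; c[:300,370:610]=b; cv2.imwrite("pics/b1.png",c[...,::-1])
f=s["frame"][218:256,262:284].astype(int); print((f[...,0]-f[...,2]))
E
```

```text
52.65 pos [648.7  86.4 317.8] cab [-11.5 131.1 317.8] rv y-axis [-0.015  1.    -0.004] z [ 0.016 -0.004 -1.   ] j [-0.05  0.32  1.28 -0.    1.53 -1.64] F [ 0.4 -1.   0.8] grip 0.002 0.0
[[ 97  97  96  95  95  96  95  96 101 108  60   1  -5  -3  -2  -3  -2  -1
    5   5   7  11]
 [ 95  95  95  94  96  96  96  96  97 101  92  10  -1   0   0   2   1   1
    4   5   7  12]
 [ 96  95  96  95  96  96  95  95  96  96 102  61  38  29  27  28  28   7
    6   7   7  11]
 [ 96  96  95  96  96  97  95  95  94  93  97 100 100  93  91  94  94  33
   17   7   3   9]
 [ 96  96  96  96  96  97  96  96  93  94  93  95  98  96  96  98 118  60
   28   7   4   8]
 [ 95  97  97  96  97  97  94  93  94  94  93  92  92  92  93 101  92  42
   13   4   4  10]
 [ 95  95  95  95  96  96  95  93  94  93  92  92  92  93 103 112  63  31
    6   2   4  11]
 [ 96  95  95  96  95  94  94  93  93  93  92  93  94 101 112  98  46  28
    6   1   4  13]
 [ 95  96  95  95  94  93  93  92  91  92  91  92  93 103  66  47  28  14
    5   2   5  12]
 [ 95  94  92  92  92  93  91  91  91  91  91  93  95 110  60  41  17   7
   
[... 1920 characters left out ...]
7   5   0  44  50  15  10  13
    7   1   3  10]
 [ 67  70  70  70  69  69  73  74  45  28   8  12   1  45  49  16  11  13
    6   2   3  11]
 [ 62  63  62  60  61  63  64  66  42  13  11  17   2  41  44  18  11  12
    7   1   2  11]
 [ 61  62  61  61  63  65  67  70  41   7  15  18   0  15  19  16  12  13
    7   2   2  10]
 [ 62  60  60  62  64  64  68  70  33   9  23  19  -2   1   7  12   9  12
    7   1   1   9]
 [ 64  59  60  63  63  65  69  68  28  10  26  19  -1  -1   4  12  10  11
    7   1   1  11]
 [ 69  60  61  66  67  68  70  69  26  13  27  20   0  -1   3  12  11  12
    6   1   1  11]
 [ 72  73  72  69  71  72  71  63  24  20  28  20   0  -1   2  11  11  13
    7   1   2  11]]
```

View pics/b1.png

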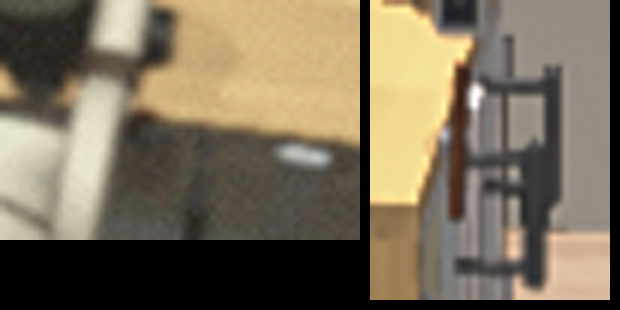

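Emit:
apply_moves([
  [0,-0.008,0,0,0,-0.025,0.04],
  [0,-0.008,0,0,0,-0.025,0.04],
  [0,0,0,-0.011,-0.046,0,0.04],
  [0,0,0,-0.011,-0.046,0,0.04],
  [0,0,0,-0.011,-0.046,0,0.04],
])

```text
time_s: 53.25
eef_pos: [680.2, -51.9, 358.8]
eef_rot: [-0.008, 1.0, -0.001, 0.008]
wrist_force: [1.4, -0.0, 0.5]
grip_width: 0.468
finger_force: 0.0
```

Emit:
apply_moves([
  [0,0,0,-0.011,-0.046,0,0.04],
  [0,0,0,-0.011,-0.046,0,0.04],
  [0,0,0.145,0,0,0,0.04],
  [0,0,0.145,0,0,0,0.04],
  [0,0,0.145,0,0,0,0.04],
])

```text
time_s: 53.75
eef_pos: [703.4, -143.1, 358.6]
eef_rot: [0.212, 0.977, 0.001, 0.008]
wrist_force: [-0.6, 0.2, -0.0]
grip_width: 0.47
finger_force: 0.0
```

```bash
python3 - <<'E'
from kin import *
st(); t=cam("top")
A=back(t,387.4,193.6,318);B=back(t,412.4,189.6,318); d=B-A; print('tile',A,B,np.linalg.norm(d),'angle',np.arctan2(d[0],-d[1])-CAB[2],(A+B)/2)
i=cv2.imread("pics/top0.png")[...,::-1]
for f in(i,t["frame"]): print((f[196:212,322:340].astype(int).sum(2)//3))
for th in(-.3,-.15,0,.15,.3): print(th,[proj(t,c2w([-7.5+2,95-k*np.sin(th),235+k*np.cos(th)]))[0].round(1).tolist() for k in(34,-34)])
E
```

```text
53.75 pos [ 703.4 -143.1  358.6] cab [ 40.9 -99.  358.6] rv y-axis [0.414 0.91  0.005] z [ 0.015 -0.001 -1.   ] j [-0.37  0.49  0.97  0.    1.66 -1.51] F [-0.6  0.2 -0. ] grip 0.47 0.0
tile [ 685.53313152 -108.91469319  318.        ] [ 707.43825168 -177.24501692  318.        ] 71.75560904909587 angle 0.30022612732499043 [ 696.4856916  -143.07985505  318.        ]
[[184 180 177 179 178 179 176 177 179 176 175 180 174 177 176 171 175 168]
 [183 180 180 180 178 174 181 178 181 175 175 178 175 177 176 177 178 179]
 [180 183 178 180 178 177 175 176 177 180 177 179 170 177 176 178 178 175]
 [179 176 179 178 181 180 179 179 174 179 175 173 175 176 174 176 172 175]
 [183 184 179 182 180 182 179 180 175 177 175 178 179 178 177 177 170 178]
 [174 175 178 183 178 179 173 161 158 158 164 171 178 181 177 174 176 179]
 [143 156 162 163 164 161 143 117 106 116 128 162 178 184 184 180 175 180]
 [ 94 105 111 108 111 106  93  69  59  64  90 133 160 164 164 169 181 182]
 [ 79  81  77  73  77  69  50  40  38  40  60  87 109 118 122 134 144 157]
 [ 80  80  81  75  72  58  47  35  37  49  56  69  71  82  
[... 1154 characters left out ...]
3  67  60  58  62  59  52  41  37  46  50  61  75  87  95 107]
 [ 78  72  66  59  48  52  53  51  48  42  39  54  62  70  76  72  76  81]
 [ 68  57  51  49  45  45  64  72  62  46  53  58  60  63  71  68  72  76]
 [ 63  53  41  35  45  49  61  66  57  57  58  55  52  60  56  66  65  72]
 [ 65  58  53  52  57  62  63  68  60  64  59  58  59  54  57  65  65  71]
 [ 79  72  69  72  67  64  66  58  64  58  53  60  62  58  60  67  63  63]
 [ 75  76  74  74  77  70  67  67  61  62  66  58  67  59  64  64  66  71]]
-0.3 [[326.0, 201.6], [332.4, 209.5]]
-0.15 [[327.7, 201.7], [330.8, 209.4]]
0 [[329.4, 201.8], [329.1, 209.2]]
0.15 [[331.2, 202.1], [327.4, 208.9]]
0.3 [[332.8, 202.4], [325.8, 208.6]]
```

Emit:
apply_moves([
  [0,0,0.142,0,0,0,0],
  [0,0,0.142,0,0,0,0],
  [0,0,0.142,0,0,0,0],
  [0,0,0.142,0,0,0,0],
  [0,0,0.142,0,0,0,0],
])

```text
time_s: 54.3
eef_pos: [703.4, -142.2, 359.3]
eef_rot: [0.537, 0.844, 0.004, 0.007]
wrist_force: [0.1, 0.5, 0.2]
grip_width: -0.001
finger_force: 0.0
```

Emit:
apply_moves([
  [0,0,0.142,0,0,0,0],
  [0,0,0.142,0,0,0,0],
  [0,0,0.142,0,0,0,0],
  [0,0,0,0,0,0,0],
])

```text
time_s: 54.7
eef_pos: [703.5, -142.2, 359.5]
eef_rot: [0.701, 0.713, 0.005, 0.006]
wrist_force: [0.5, 0.0, 0.9]
grip_width: -0.004
finger_force: 0.0
```

```bash
python3 - <<'E'
from kin import *
st(); c=c2w([-8,40,0]); s=go([c[0],c[1],345],4,0,T=tool(.6)); s=go([c[0],c[1],271],3,0,T=tool(.6),start=s)
E
```

```text
54.7 pos [ 703.5 -142.2  359.5] cab [ 41.  -98.1 359.5] rv y-axis [1.    0.017 0.016] z [ 0.016 -0.002 -1.   ] j [-0.37  0.49  0.97  0.    1.66 -0.39] F [0.5 0.  0.9] grip -0.004 0.0
[[0.004, 0.0, 0.002, 0.0346, -0.0121, 0.0034, 0.0], [0.004, 0.0, 0.002, 0.0346, -0.0121, 0.0034, 0.0], [0.004, 0.0, 0.002, 0.0346, -0.0122, 0.0035, 0.0], [0.004, 0.0, 0.002, 0.0346, -0.0122, 0.0035, 0.0]]
[[0.0, 0.0, 0.0, 0.0, 0.0, 0.0247, 0.0], [0.0, 0.0, 0.0, 0.0, 0.0, 0.0247, 0.0], [0.0, 0.0, 0.0, 0.0, 0.0, 0.0247, 0.0]]
```

Emit:
apply_moves([
  [0.004,0,0.002,0.0346,-0.012,0.0034,0],
  [0.004,0,0.002,0.0346,-0.012,0.0034,0],
  [0.004,0,0.002,0.0346,-0.012,0.0034,0],
  [0.004,0,0.002,0.0346,-0.012,0.0034,0],
  [0,0,0,0,0,0,0],
])

```text
time_s: 55.2
eef_pos: [652.9, -0.1, 345.6]
eef_rot: [0.701, 0.713, -0.0, 0.0]
wrist_force: [-0.0, -0.1, 0.8]
grip_width: 0.001
finger_force: 0.0
```

Emit:
apply_moves([
  [0,0,0,0,0,0.0247,0],
  [0,0,0,0,0,0.0247,0],
  [0,0,0,0,0,0.023,0],
  [0,0,0,0,0,0,0],
])

```text
time_s: 55.6
eef_pos: [652.5, -4.8, 269.0]
eef_rot: [0.703, 0.711, -0.003, -0.002]
wrist_force: [0.2, 0.2, -0.2]
grip_width: -0.003
finger_force: 0.0
```

```bash
python3 - <<'E'
from kin import *
st(); p,r=pose(); c=c2w([-8,77.5,0]); s=go([c[0],c[1],272],4,0,T=tool(.6))
E
```

```text
55.6 pos [652.5  -4.8 269. ] cab [ -8.6  39.8 269. ] rv y-axis [ 1.     0.01  -0.006] z [-0.006 -0.001 -1.   ] j [-0.19  0.35  1.33 -0.    1.47 -0.2 ] F [ 0.2  0.2 -0.2] grip -0.003 0.0
[[-0.002, 0.0, -0.0, 0.0094, 0.0002, -0.0008, 0.0], [-0.002, 0.0, -0.0, 0.0094, 0.0002, -0.0008, 0.0], [-0.002, 0.0, -0.0, 0.0094, 0.0002, -0.0007, 0.0], [-0.002, 0.0, -0.0, 0.0094, 0.0002, -0.0007, 0.0]]
```

Emit:
apply_moves([
  [0,0,0,0.011,0,-0.0008,0],
  [0,0,0,0.011,0,-0.0008,0],
  [0,0,0,0.009,0,-0.0007,0],
  [0,0,0,0.0055,0,-0.0007,0],
  [0,0,0,0,0,0,0],
])

```text
time_s: 56.1
eef_pos: [654.7, 32.8, 278.2]
eef_rot: [0.704, 0.71, 0.001, 0.003]
wrist_force: [0.9, -0.8, 0.5]
grip_width: -0.001
finger_force: 0.0
```

Emit:
apply_moves([
  [0,0,0,0.001,0,0,0],
  [0,0,0,0,0,0,0],
])

```text
time_s: 56.3
eef_pos: [654.3, 32.9, 277.0]
eef_rot: [0.705, 0.71, 0.0, 0.002]
wrist_force: [0.0, -0.9, -1.1]
grip_width: -0.001
finger_force: 0.2
```

```bash
python3 - <<'E'
from kin import *
st()
E
```

```text
56.3 pos [654.3  32.9 277. ] cab [ -6.4  77.5 277. ] rv y-axis [1.    0.007 0.003] z [ 0.003 -0.002 -1.   ] j [-0.13  0.35  1.32 -0.    1.47 -0.14] F [ 0.  -0.9 -1.1] grip -0.001 0.2
```

Emit:
apply_moves([
  [0,0,0,-0.004,0,0,0],
  [0,0,0,-0.006,0,-0.02,0],
  [0,0,0,0,0,-0.035,0],
  [0,0,0,0,0,-0.03,0.04],
  [0,0,0,-0.034,0.01,0,0.04],
])

```text
time_s: 56.8
eef_pos: [665.6, -8.2, 369.0]
eef_rot: [0.703, 0.711, 0.004, 0.005]
wrist_force: [0.4, -0.4, 0.6]
grip_width: 0.332
finger_force: 0.0
```

Emit:
apply_moves([
  [0,0,0,-0.035,0.01,0,0.04],
  [0,0,0,-0.035,0.01,0,0.04],
  [0,0,0,-0.035,0.01,0,0.04],
  [0,0,0,-0.025,0.008,0,0.04],
  [0,0,0,0,0,0,0.04],
])

```text
time_s: 57.3
eef_pos: [703.2, -144.7, 360.9]
eef_rot: [0.706, 0.708, -0.001, 0.001]
wrist_force: [-0.4, 0.1, 0.6]
grip_width: 0.47
finger_force: 0.0
```

```bash
python3 - <<'E'
from kin import *
st(); t=cam("top")
print((t["frame"][200:212,322:340].astype(int).sum(2)//3))
s=cam("side"); f=s["frame"].astype(int); print((f[222:256:2,270:284,0]-f[222:256:2,270:284,2]))
i=cv2.imread("pics/side0.png")[...,::-1].astype(int); print((i[222:256:2,270:284,0]-i[222:256:2,270:284,2]))
E
```

```text
57.3 pos [ 703.2 -144.7  360.9] cab [  40.7 -100.6  360.9] rv y-axis [1.    0.002 0.001] z [ 0.001 -0.003 -1.   ] j [-0.37  0.5   0.95 -0.    1.68 -0.37] F [-0.4  0.1  0.6] grip 0.47 0.0
[[171 182 177 178 177 176 171 172 174 173 175 172 174 171 172 167 171 170]
 [166 170 173 177 175 160 151 152 155 165 167 175 179 172 175 169 174 172]
 [141 151 158 160 145 119 104  99 112 141 162 176 177 175 178 174 178 178]
 [ 94 105 113 104  92  72  52  58  70 106 144 161 163 161 161 167 170 179]
 [ 81  74  77  76  67  52  43  39  51  78  97 101 108 114 122 128 146 153]
 [ 82  72  75  70  65  55  45  32  45  58  73  74  69  82  82  89  99 110]
 [ 79  78  81  75  69  60  48  42  46  60  66  71  71  72  76  74  75  78]
 [ 78  77  84  79  66  57  51  51  51  51  54  64  63  62  70  67  71  72]
 [ 78  81  79  77  69  57  47  53  53  55  59  57  57  58  58  59  63  74]
 [ 76  77  78  76  70  59  48  37  45  51  52  60  58  57  61  60  62  66]
 [ 79  79  78  80  75  64  51  47  53  55  62  65  61  58  57  58  65  67]
 [ 83  74  77  78  74  70  62  55  56  66  56  61  57  62  65  62  70  71]]
[[ 80  73  7
[... 1295 characters left out ...]
9  98  98  99  71  38  22   9   0   7   2   4   9]
 [ 98  99  97 101 115  52  38  28  15  12   6   1   5  12]
 [ 98  98  99  95  23  20  38  26  13  12   6   0   5  12]
 [ 97  98 105  58  -6  11  40  23   6  13   6  -1   4  13]
 [ 97 101 114  43   0  13  40  31   9   3   3   2   2   3]
 [ 97 110  60  36   8  19  39  33  10   3   3   2   1   3]
 [103  76  39  11   4  17  38  29  14  14   6   1   3  10]
 [ 97  47  28   3   1  20  42  27  15  15   8   2   0   3]
 [ 59  36   9   4   0  23  44  28  16  12   7   1   3  10]
 [ 42  11   9  11   1  22  40  23  13  13   8   1   2  11]
 [ 34   9  21  13   1   0   6  12  10  13   8   1   1   9]
 [ 24  14  25  12   1   0   5  13  13  12   8   1   1  10]]
```

Emit:
apply_moves([
  [0,0,0.142,0,0,0,0.04],
  [0,0,0.142,0,0,0,0.04],
  [0,0,0.142,0,0,0,0.04],
  [0,0,0.142,0,0,0,0.04],
  [0,0,0.142,0,0,0,0.04],
])

```text
time_s: 57.9
eef_pos: [703.1, -138.8, 362.9]
eef_rot: [0.908, 0.419, 0.001, 0.001]
wrist_force: [0.1, -0.2, 0.2]
grip_width: 0.471
finger_force: 0.0
```

Emit:
apply_moves([
  [0,0,0.142,0,0,0,0.04],
  [0,0,0.142,0,0,0,0.04],
  [0,0,0.142,0,0,0,0.04],
  [0,0,0.142,0,0,0,0.04],
  [0,0,0.142,0,0,0,0.04],
])

```text
time_s: 58.4
eef_pos: [703.1, -138.8, 362.9]
eef_rot: [0.997, 0.077, 0.001, 0.001]
wrist_force: [0.1, 0.8, 0.3]
grip_width: 0.468
finger_force: 0.0
```

Emit:
apply_moves([
  [0,0,0.142,0,0,0,0.04],
  [0,0,0.142,0,0,0,0.04],
  [0,0,0.142,0,0,0,0.04],
  [0,0,0.142,0,0,0,0.04],
  [0,0,0.142,0,0,0,0.04],
])

```text
time_s: 58.9
eef_pos: [703.1, -138.8, 362.9]
eef_rot: [0.962, -0.275, 0.002, 0.001]
wrist_force: [0.5, 0.2, -0.4]
grip_width: 0.472
finger_force: 0.0
```

Emit:
apply_moves([
  [0,0,0.142,0,0,0,0.04],
  [0,0,0.142,0,0,0,0.04],
  [0,0,0.142,0,0,0,0.04],
  [0,0,0.142,0,0,0,0.04],
  [0,0,0.142,0,0,0,0.04],
])

```text
time_s: 59.4
eef_pos: [703.1, -138.8, 362.9]
eef_rot: [0.806, -0.592, 0.002, -0.0]
wrist_force: [-0.1, -0.1, 0.4]
grip_width: 0.471
finger_force: 0.0
```

```bash
python3 - <<'E'
from kin import *
st(); s=go([702.5,-144,306],4,.04,T=tool(-162.2))
E
```

```text
59.4 pos [ 703.1 -138.8  362.9] cab [ 40.7 -94.7 362.9] rv y-axis [-0.954 -0.3   -0.002] z [ 0.003 -0.002 -1.   ] j [-0.36  0.5   0.96 -0.    1.68  2.47] F [-0.1 -0.1  0.4] grip 0.471 0.0
[[-0.0, -0.001, -0.002, 0.0012, 0.0006, 0.0142, 0.04], [-0.0, -0.001, -0.002, 0.0012, 0.0006, 0.0142, 0.04], [-0.0, -0.001, -0.002, 0.0012, 0.0006, 0.0142, 0.04], [-0.0, -0.001, -0.002, 0.0012, 0.0005, 0.0142, 0.04]]
```

Descend and close to a 16 mm cage, watching forces.

Emit:
apply_moves([
  [0,0,0,0.0012,0.0006,0.0142,0.04],
  [0,0,0,0.0012,0.0006,0.0142,0.04],
  [0,0,0,0.0012,0.0006,0.0142,0.04],
  [0,0,0,0.0012,0.0006,0.012,0.04],
  [0,0,0,0,0,0,0.04],
])

```text
time_s: 59.9
eef_pos: [701.4, -145.8, 304.1]
eef_rot: [0.808, -0.59, -0.001, 0.001]
wrist_force: [-0.7, 0.3, -0.6]
grip_width: 0.469
finger_force: 0.0
```

Emit:
apply_moves([
  [0,0,0,0,0,0,0.028],
  [0,0,0,0,0,0,0.028],
  [0,0,0,0,0,0,0.02],
  [0,0,0,0,0,0,0.02],
])

```text
time_s: 60.3
eef_pos: [702.9, -146.1, 308.9]
eef_rot: [0.807, -0.59, 0.002, 0.0]
wrist_force: [-0.8, -0.2, 0.3]
grip_width: 0.232
finger_force: 0.0
```

Emit:
apply_moves([
  [0,0,0,0,0,0,0.015],
  [0,0,0,0,0,0,0.015],
])

```text
time_s: 60.5
eef_pos: [702.7, -146.0, 308.2]
eef_rot: [0.807, -0.59, 0.002, 0.0]
wrist_force: [0.8, -0.7, 0.4]
grip_width: 0.175
finger_force: 0.0
```

```bash
python3 - <<'E'
from kin import *
st()
E
```

```text
60.5 pos [ 702.7 -146.   308.2] cab [  40.1 -101.9  308.2] rv y-axis [-0.953 -0.304 -0.002] z [ 0.003 -0.003 -1.   ] j [-0.37  0.51  1.05 -0.    1.58  2.46] F [ 0.8 -0.7  0.4] grip 0.175 0.0
```

Emit:
apply_moves([
  [0,0,0,0,0,0,0.01],
  [0,0,0,0,0,0,0.01],
])

```text
time_s: 60.7
eef_pos: [702.6, -146.0, 308.0]
eef_rot: [0.807, -0.59, 0.002, 0.0]
wrist_force: [-0.9, 0.3, 0.3]
grip_width: 0.111
finger_force: 0.0
```

Emit:
apply_moves([
  [0,0,0,0,0,0,0],
  [0,0,0,0,0,0,0],
  [0,0,0,0,0,0,0],
])

```text
time_s: 61.0
eef_pos: [702.9, -145.8, 308.2]
eef_rot: [0.807, -0.59, 0.002, -0.0]
wrist_force: [2.2, 0.1, -0.5]
grip_width: 0.085
finger_force: 59.5
```

Emit:
apply_moves([
  [0,0,-0.14,0,0,0,0],
  [0,0,-0.14,0,0,0,0],
  [0,0,-0.14,0,0,0,0],
  [0,0,-0.14,0,0,0,0],
  [0,0,0,0,0,0,0],
])

```text
time_s: 61.5
eef_pos: [703.5, -145.4, 308.2]
eef_rot: [0.94, -0.342, 0.003, -0.0]
wrist_force: [5.0, 2.8, -0.3]
grip_width: 0.085
finger_force: 59.3
```

```bash
python3 - <<'E'
from kin import *
st(); print(get_obs()["ft_torque"])
E
```

```text
61.5 pos [ 703.5 -145.4  308.2] cab [  41.  -101.3  308.2] rv y-axis [-0.643 -0.766 -0.002] z [ 0.005 -0.002 -1.   ] j [-0.37  0.51  1.05  0.    1.58  1.9 ] F [ 5.   2.8 -0.3] grip 0.085 59.3
[ 0.2966684  -0.74415917  0.05808969]
```

Emit:
apply_moves([
  [0,0,-0.14,0,0,0,0],
  [0,0,-0.14,0,0,0,0],
  [0,0,-0.14,0,0,0,0],
  [0,0,-0.14,0,0,0,0],
  [0,0,-0.14,0,0,0,0],
])

```text
time_s: 62.0
eef_pos: [703.8, -144.5, 308.2]
eef_rot: [1.0, 0.002, 0.003, 0.0]
wrist_force: [6.4, 3.9, -1.1]
grip_width: 0.082
finger_force: 59.3
```

Emit:
apply_moves([
  [0,0,-0.14,0,0,0,0],
  [0,0,-0.14,0,0,0,0],
  [0,0,-0.14,0,0,0,0],
  [0,0,-0.14,0,0,0,0],
  [0,0,-0.14,0,0,0,0],
])

```text
time_s: 62.5
eef_pos: [703.5, -143.6, 308.1]
eef_rot: [0.938, 0.345, 0.003, 0.0]
wrist_force: [4.0, 6.4, 0.4]
grip_width: 0.08
finger_force: 59.5
```

Emit:
apply_moves([
  [0,0,-0.14,0,0,0,0],
  [0,0,-0.14,0,0,0,0],
  [0,0,-0.14,0,0,0,0],
  [0,0,-0.14,0,0,0,0],
  [0,0,-0.14,0,0,0,0],
])

```text
time_s: 63.0
eef_pos: [702.8, -143.1, 308.1]
eef_rot: [0.763, 0.646, 0.002, -0.0]
wrist_force: [0.6, 7.9, 1.2]
grip_width: 0.084
finger_force: 59.7
```

```bash
python3 - <<'E'
from kin import *
st(); print(get_obs()["ft_torque"])
E
```

```text
63.0 pos [ 702.8 -143.1  308.1] cab [ 40.3 -99.  308.1] rv y-axis [ 0.986 -0.164  0.002] z [ 0.003  0.002 -1.   ] j [-0.37  0.51  1.05  0.    1.58 -0.2 ] F [0.6 7.9 1.2] grip 0.084 59.7
[ 1.47399799 -0.05083805 -0.0351505 ]
```

Emit:
apply_moves([
  [0,0,-0.1,0,0,0,0],
  [0,0,-0.06,0,0,0,0],
  [0,0,-0.02,0,0,0,0],
  [0,0,0,0,0,0,0],
])

```text
time_s: 63.4
eef_pos: [702.5, -143.1, 308.2]
eef_rot: [0.704, 0.71, 0.002, -0.0]
wrist_force: [-0.2, 8.1, 2.1]
grip_width: 0.082
finger_force: 59.7
```

```bash
python3 - <<'E'
from kin import *
st(); print(get_obs()["ft_torque"])
E
```

```text
63.4 pos [ 702.5 -143.1  308.2] cab [ 40.  -99.  308.2] rv y-axis [1.    0.009 0.002] z [ 0.002  0.002 -1.   ] j [-0.37  0.51  1.05  0.    1.58 -0.38] F [-0.2  8.1  2.1] grip 0.082 59.7
[ 1.43227175  0.10815174 -0.07172944]
```

Nudge to the stop, then release and lift.

Emit:
apply_moves([
  [0,0,-0.025,0,0,0,0],
  [0,0,0,0,0,0,0],
])

```text
time_s: 63.6
eef_pos: [702.5, -143.1, 308.1]
eef_rot: [0.695, 0.719, 0.002, -0.0]
wrist_force: [0.0, 8.6, 3.0]
grip_width: 0.081
finger_force: 62.0
```

Emit:
apply_moves([
  [0,0,0,0,0,0,0.02],
  [0,0,0,0,0,0,0.04],
  [0,0,0,0,0,0,0.04],
  [0,0,0,0,0,-0.035,0.04],
  [0,0,0,0,0,-0.035,0.04],
])

```text
time_s: 64.1
eef_pos: [701.7, -146.1, 377.0]
eef_rot: [0.696, 0.718, -0.001, 0.0]
wrist_force: [0.4, -0.7, 0.7]
grip_width: 0.469
finger_force: 0.0
```

Emit:
apply_moves([
  [0,0,0,0,-0.04,-0.01,0.04],
  [0,0,0,0,-0.04,0,0.04],
  [0,0,0,0,-0.04,0,0.04],
  [0,0,0,0,-0.04,0,0.04],
  [0,0,0,0,-0.04,0,0.04],
])

```text
time_s: 64.6
eef_pos: [500.7, -152.4, 387.5]
eef_rot: [0.696, 0.718, -0.0, 0.002]
wrist_force: [-0.6, 0.4, 0.4]
grip_width: 0.467
finger_force: 0.0
```

Emit:
apply_moves([
  [0,0,0,0,-0.04,0,0.04],
  [0,0,0,0,-0.04,0,0.04],
  [0,0,0,0,0,0,0.04],
  [0,0,0,0,0,0,0.04],
])

```text
time_s: 65.0
eef_pos: [422.2, -155.1, 387.8]
eef_rot: [0.696, 0.718, 0.0, 0.003]
wrist_force: [0.3, 0.5, -0.0]
grip_width: 0.469
finger_force: 0.0
```

```bash
python3 - <<'E'
from kin import *
st(); t=cam("top"); s=cam("side"); cv2.imwrite("pics/tf.png",t["frame"][...,::-1]); cv2.imwrite("pics/sf.png",s["frame"][...,::-1])
g=(t["frame"].astype(int).sum(2)//3); print(g[178:202,382:420]); print(g[200:212,322:340])
# tile top corners predicted at angle pi
for a in(-.15,0,.15): print(a,[proj(t,c2w([40+k*np.sin(a),-100-k*np.cos(a),318]))[0].round(1).tolist() for k in(-36,36)])
# sides: left edge of left-leaf/strip compare to initial
i=cv2.imread("pics/side0.png")[...,::-1].astype(int); d=np.abs(i-s["frame"]).sum(2)>90
n,l,x,c=cv2.connectedComponentsWithStats(d.astype(np.uint8)); print([q.tolist() for q in x[1:] if q[4]>12])
orange("side",(235,200,125,250),150)
E
```

```text
65.0 pos [ 422.2 -155.1  387.8] cab [-240.4 -108.2  387.8] rv y-axis [1.    0.031 0.004] z [ 0.004 -0.004 -1.   ] j [-0.62 -0.23  1.71 -0.    1.66 -0.65] F [ 0.3  0.5 -0. ] grip 0.469 0.0
[[189 189 189 186 184 185 185 182 180 176 171 166 164 160 157 159 157 152
  154 152 149 145 142 142 141 138 141 148 150 146 149 150 147 151 143 138
  146 152]
 [190 195 189 192 191 194 193 193 192 187 184 184 187 182 181 179 177 176
  171 165 166 166 158 153 150 150 149 145 151 153 152 152 155 148 142 140
  142 148]
 [187 194 191 190 191 192 191 191 193 191 190 191 190 190 190 187 190 185
  187 186 187 189 180 177 169 167 169 165 167 166 169 160 157 152 144 140
  148 152]
 [192 193 191 188 191 187 193 186 190 190 189 193 192 193 189 194 193 190
  190 192 192 191 196 190 189 188 185 191 187 187 181 184 176 170 171 160
  165 171]
 [190 188 191 191 192 193 191 189 189 190 192 191 191 191 191 194 189 192
  193 191 197 189 194 194 193 191 195 191 195 194 195 191 194 190 191 191
  192 188]
 [197 194 193 194 191 186 189 191 190 190 192 189 190 189 191 188 188 190
  192 192 195 193 193 190 189 192 192 196 1
[... 3777 characters left out ...]
61  65  60  62  58  62  71]]
-0.15 [[388.1, 186.3], [412.9, 193.0]]
0 [[387.8, 188.1], [413.3, 191.3]]
0.15 [[387.7, 189.9], [413.3, 189.5]]
[[348, 22, 292, 113, 11433], [397, 57, 38, 2, 62], [354, 78, 7, 12, 58], [344, 94, 50, 77, 1791], [528, 105, 19, 22, 191], [492, 128, 117, 71, 3228], [462, 164, 178, 197, 8547], [265, 184, 8, 27, 59], [547, 197, 10, 4, 21], [543, 204, 20, 28, 314], [266, 214, 9, 5, 27], [533, 237, 13, 4, 25], [507, 248, 17, 10, 90], [373, 296, 34, 10, 164], [408, 298, 7, 5, 23], [412, 301, 16, 14, 98], [396, 308, 40, 26, 256], [547, 312, 26, 16, 105], [561, 329, 39, 26, 501], [319, 339, 29, 99, 1519], [488, 460, 11, 19, 35]]
side [([245, 412, 9, 7, 11], [248.7, 414.8])]
```

```bash
python3 - <<'E'
from bench import *
print(job_done())
E
```

```text
the job is handed in; nothing more can be done
None
```

The job is handed in at 65 s: all three figures went into the cabinet by their handles, both leaves are shut, the button is upright again, and the sign is turned so the drop faces front; no camera view showed the figures inside, so I judged them upright from how each set down and released.

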